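Scrape the garage shelf clean and set the wheel nuts back on it

ROBOT

A 6-joint arm with a two-finger parallel gripper is mounted at the origin on the work surface. World frame = base frame: x ahead of the robot, y to its left, z up, the work surface at z = 0. Lengths are in mm, angles in rad, forces in N, time in s.
With the tool pointing down it reaches from about 275 to 750 mm from the base axis. Payload 10.2 kg.
Tool frame: the origin (TCP) lies at the very end of the fingers, on their centre line; the grasp point (between the pads) lies 19 mm behind it; y points along the fingers, x is the direction in which the jaws open and shut, and the axes are right-handed (so a half turn about y gives the same grasp; the last joint's range is limited). The gripper opens to 85 mm and grips with 20 to 120 N. Pads are 22 mm wide; open, the fingers measure 114 mm over their backs; the gripper's body (76 mm by 85 mm) begins 54 mm behind the grasp point. The pads swing forward as they close: fully open they stand 13 mm farther back than shut.
Start: joints at [1.075, 0.313, 1.498, -0, 1.331, -0.223], TCP at [141.463, 505.588, 231.294] pointing down, gripper open.
Joint ranges: [-2.94, 2.94], [-0.97, 2.17], [0.19, 2.56], [-1.23, 4.37], [0.02, 3.11], [-2.88, 2.88]. Speed limits (rad/s): [2.39, 2.39, 3.01, 3.14, 3.14, 3.14].

INTERFACE

Orientations are given as a unit quaternion [w, x, y, z].
In Python, from rig import telemetry, imaging, ctrl gives the robot as it stands.
- The arm moves only by the shell command python3 -m handwheel 'ROWS' [FORCE]. ROWS is JSON, a list of rows, each an object with "delta_pos": the shift along the tool's x, y, z in cm, a list of three; "twist": the turn, a rotation vector about the tool's x, y, z in rad, a list of three; "jaw": the opening, from 0 (shut) to 1 (fully open). A call has exactly 10 rows; each row is the pose to reach, as a shift and turn from the pose commanded when the call began, along the tool's axes at that moment; what a row does not reach only later rows make up. A row lasts 1/12 s, in which the tool goes at most 41.7 mm and 7.16 degrees, less where a joint would pass 70% of its speed; a pose out of reach is approached as far as the arm can. A call with a gripper value outside its range is refused whole. The fingers move at their own pace and stop on an object; FORCE is the grip in N (left out, the last holds). Time passes only in rows, so rows that repeat a pose let the fingers close, or fill a call up. It gives the time, the measured TCP pose, the force and the opening at its end, in the units of the state.
- telemetry.sense(): the state, without advancing time (a new reading comes with each control period).
- imaging.capture(name): name is "side" or "top"; returns a dict with "frame" (384x512x3 uint8, red, green, blue), "z_map" (384x512 float32, mm along the optical axis (not along the pixel's ray), 0 where there is no reading), "fx", "fy", "cx", "cy" (pixels), "D" ([k1, k2, p1, p2, k3] as OpenCV has them; the pictures are not rectified), "rvec" (rotation vector, rad) and "tvec" (3), from world to camera coordinates, as OpenCV has them. Camera axes: x right, y down, z forward; pixel columns grow to the right and rows downward; lengths in mm; the calibration is good to about 2 mm. A picture is of the moment at which its call begins.
- ctrl.finish_job(): hands the job in, once; it reports no verdict.
The state is a dict: "time_s": time; "joints": joint angles; "dq": joint speeds; "tau": joint torques, N m; "eef_pos": TCP position; "ee_rot": TCP orientation; "force": force on the tool from outside, world axes, zero at the start; "wrist_torque": the same for the moment, N m; "grip_width": opening from 0.0 (shut) to 1.0 (fully open).
Only numpy, scipy, OpenCV 4.12 (cv2) and the standard library are available. Lean on these libraries where they do the work, as an engineer would, in place of code of your own. Each camera call takes 0.05 s, during which the arm holds its last target.

TASK

Take the scraper block and push every loose rust flake off the shelf top into the trough along its front edge, touching the flakes on the shelf only with the scraper, and stand the scraper back upright on the middle of its wooden board. Only once the shelf is bare of flakes, lift all the wheel nuts off the turntable and stand them upright in one row close along the shelf's back lip. Leave the mug, the key case and the lug wrench handle alone.

Things in the scene. Friction and masses are not known exactly. Their poses are not given: they have to be found in the camera images.
- shelf: low galvanized steel shelf on the bench (fixed). Origin at z=0 under the centre of its flat top; x points to the back lip (away from the robot), y along it. Top 60 mm above the bench, x +-110 mm, y +-170 mm; lips 4 mm thick rise 12 mm over it along the back (inner face x=106 mm) and both ends (inner faces y=+-166 mm); the front edge (x=-110 mm) is open
- trough (a point): centre of the trough's floor, 6 mm above the bench. The trough is fixed along the shelf's front edge, inside 81 mm (shelf x -191 to -110 mm) by 332 mm (y), its outer walls 50 mm high, its back wall the shelf's front face
- board: plain wooden rest board of the scraper lying on the bench (fixed), 120 mm (x) by 170 mm (y), 8 mm thick, origin at the centre of its underside
- scraper: scraper block, 0.25 kg: a foot 36 mm (x) by 120 mm (y) by 30 mm high, wood on a rubber sole, with an upright wooden handle on it 26 mm (x) by 60 mm (y), from 30 to 80 mm above the sole. Origin at the centre of the sole, z up
- scraper_grip (a point): centre of the scraper's handle, 60 mm above the sole
- turntable: fixed foot of a turntable, origin on the bench under its axis. The freely spinning black disc on it is 230 mm across, its surface 50 mm above the bench, with a rim 5 mm thick rising 8 mm over that surface
- flake0: loose brown flake of rust scale about 40 by 26 mm, 8 mm thick, origin at the centre of its underside; may be absent
- flake1: loose brown flake of rust scale about 40 by 30 mm, 8 mm thick, origin at the centre of its underside; may be absent
- flake2: loose brown flake of rust scale about 40 by 24 mm, 8 mm thick, origin at the centre of its underside; may be absent
- flake3: loose brown flake of rust scale about 40 by 26 mm, 8 mm thick, origin at the centre of its underside; may be absent
- flake4: loose brown flake of rust scale about 40 by 30 mm, 8 mm thick, origin at the centre of its underside; may be absent
- flake5: loose brown flake of rust scale about 40 by 24 mm, 8 mm thick, origin at the centre of its underside; may be absent
- nut0: chrome steel flanged wheel nut, 0.35 kg: round flange 54 mm across and 10 mm high, above it a hexagon 36 mm across flats from 10 to 54 mm, top at 60 mm. Origin at the centre of the underside of the flange, x axis normal to a flat, z up; may be absent
- nut1: chrome steel flanged wheel nut, 0.35 kg: round flange 54 mm across and 10 mm high, above it a hexagon 36 mm across flats from 10 to 54 mm, top at 60 mm. Origin at the centre of the underside of the flange, x axis normal to a flat, z up; may be absent
- nut2: chrome steel flanged wheel nut, 0.35 kg: round flange 54 mm across and 10 mm high, above it a hexagon 36 mm across flats from 10 to 54 mm, top at 60 mm. Origin at the centre of the underside of the flange, x axis normal to a flat, z up; may be absent
- nut3: chrome steel flanged wheel nut, 0.35 kg: round flange 54 mm across and 10 mm high, above it a hexagon 36 mm across flats from 10 to 54 mm, top at 60 mm. Origin at the centre of the underside of the flange, x axis normal to a flat, z up; may be absent
- nut4: chrome steel flanged wheel nut, 0.35 kg: round flange 54 mm across and 10 mm high, above it a hexagon 36 mm across flats from 10 to 54 mm, top at 60 mm. Origin at the centre of the underside of the flange, x axis normal to a flat, z up; may be absent
- mug: white ceramic mug 95 mm high, 82 mm across, with a wooden stir stick standing in it; origin under its centre; bystander
- keycase: grey plastic wheel lock key case with a snap latch, 90 by 150 by 45 mm; origin under its centre; bystander
- wrench: blue aluminium lug wrench handle with a steel socket end, 340 mm long (y), 38 mm thick, lying flat; origin on the bench under its middle; bystander
Mind the look-alikes: they are no part of the job. Leave any yellow look-alike of the scraper alone.

How it is judged (in metres and radians):
On the way, in this order (a step that is already met when the one before it is completed fails the run):
1. the scraper is taken in the gripper and lifted (height (world z) of scraper above 0.03 m and contact force between the fingers and scraper above 2 N), for 0.2 s.
2. every flake lies in the trough, before any nut is on the shelf (x of flake0 in the frame of shelf between -0.193 and -0.105 m and y of flake0 in the frame of shelf between -0.168 and 0.168 m and z of each of flake0, flake1, flake2, flake3, flake4, flake5 in the frame of shelf below 0.055 m and x of flake1 in the frame of shelf between -0.193 and -0.105 m and y of flake1 in the frame of shelf between -0.168 and 0.168 m and x of flake2 in the frame of shelf between -0.193 and -0.105 m and y of flake2 in the frame of shelf between -0.168 and 0.168 m and x of flake3 in the frame of shelf between -0.193 and -0.105 m and y of flake3 in the frame of shelf between -0.168 and 0.168 m and x of flake4 in the frame of shelf between -0.193 and -0.105 m and y of flake4 in the frame of shelf between -0.168 and 0.168 m and x of flake5 in the frame of shelf between -0.193 and -0.105 m and y of flake5 in the frame of shelf between -0.168 and 0.168 m and horizontal distance between each of nut0, nut1, nut2, nut3, nut4 and shelf above 0.205 m), for 0.2 s.
At the end, for the whole second after the job is handed in: Every flake in the trough; every nut upright (0.1 rad), still, on the shelf top, its centre 16 to 61 mm from the back lip; scraper upright, released, its centre within 45 mm of the centre of its board (x of flake0 in the frame of shelf between -0.193 and -0.105 m and y of flake0 in the frame of shelf between -0.168 and 0.168 m and z of each of flake0, flake1, flake2, flake3, flake4, flake5 in the frame of shelf below 0.055 m and x of flake1 in the frame of shelf between -0.193 and -0.105 m and y of flake1 in the frame of shelf between -0.168 and 0.168 m and x of flake2 in the frame of shelf between -0.193 and -0.105 m and y of flake2 in the frame of shelf between -0.168 and 0.168 m and x of flake3 in the frame of shelf between -0.193 and -0.105 m and y of flake3 in the frame of shelf between -0.168 and 0.168 m and x of flake4 in the frame of shelf between -0.193 and -0.105 m and y of flake4 in the frame of shelf between -0.168 and 0.168 m and x of flake5 in the frame of shelf between -0.193 and -0.105 m and y of flake5 in the frame of shelf between -0.168 and 0.168 m and x of nut0 in the frame of shelf between 0.045 and 0.09 m and y of nut0 in the frame of shelf between -0.155 and 0.155 m and z of nut0 in the frame of shelf between 0.055 and 0.066 m and angle between each of nut0, nut1, nut2, nut3, nut4, scraper's own z axis and vertical below 0.1 rad and linear speed of each of nut0, nut1, nut2, nut3, nut4, scraper below 0.02 m/s and x of nut1 in the frame of shelf between 0.045 and 0.09 m and y of nut1 in the frame of shelf between -0.155 and 0.155 m and z of nut1 in the frame of shelf between 0.055 and 0.066 m and x of nut2 in the frame of shelf between 0.045 and 0.09 m and y of nut2 in the frame of shelf between -0.155 and 0.155 m and z of nut2 in the frame of shelf between 0.055 and 0.066 m and x of nut3 in the frame of shelf between 0.045 and 0.09 m and y of nut3 in the frame of shelf between -0.155 and 0.155 m and z of nut3 in the frame of shelf between 0.055 and 0.066 m and x of nut4 in the frame of shelf between 0.045 and 0.09 m and y of nut4 in the frame of shelf between -0.155 and 0.155 m and z of nut4 in the frame of shelf between 0.055 and 0.066 m and horizontal distance between scraper and board below 0.045 m and height (world z) of scraper below 0.014 m); the robot touches nothing.
It fails at once if the mug is disturbed (moved more than 30 mm) (distance of mug from where it was at the start of the episode above 0.03 m).
It fails at once if the key case is disturbed (moved more than 30 mm) (distance of keycase from where it was at the start of the episode above 0.03 m).
It fails at once if the lug wrench handle is disturbed (moved more than 30 mm) (distance of wrench from where it was at the start of the episode above 0.03 m).
It fails at once if the fingers touch a flake that lies on the shelf top ((contact force between the fingers and flake0 above 1 N and x of flake0 in the frame of shelf between -0.11 and 0.11 m and y of flake0 in the frame of shelf between -0.17 and 0.17 m) or (contact force between the fingers and flake1 above 1 N and x of flake1 in the frame of shelf between -0.11 and 0.11 m and y of flake1 in the frame of shelf between -0.17 and 0.17 m) or (contact force between the fingers and flake2 above 1 N and x of flake2 in the frame of shelf between -0.11 and 0.11 m and y of flake2 in the frame of shelf between -0.17 and 0.17 m) or (contact force between the fingers and flake3 above 1 N and x of flake3 in the frame of shelf between -0.11 and 0.11 m and y of flake3 in the frame of shelf between -0.17 and 0.17 m) or (contact force between the fingers and flake4 above 1 N and x of flake4 in the frame of shelf between -0.11 and 0.11 m and y of flake4 in the frame of shelf between -0.17 and 0.17 m) or (contact force between the fingers and flake5 above 1 N and x of flake5 in the frame of shelf between -0.11 and 0.11 m and y of flake5 in the frame of shelf between -0.17 and 0.17 m)).
Of flake0, flake1, flake2, flake3, flake4, flake5 only 4 to 6 are there at a start; the rules pass over those that are not, and their reading is None.
Of nut0, nut1, nut2, nut3, nut4 only 3 to 5 are there at a start; the rules pass over those that are not, and their reading is None.
At some moment in a run one of flake0, flake1, flake2, flake3, flake4, nut0, nut1, nut2, nut3, nut4 may be knocked a few centimetres aside while the robot is not near it.
It also fails if it takes over 210 s, if anything falls off the work surface, if the arm or the gripper's body presses on something with over 40 N, if the wrist force passes 120 N, or if a joint passes its speed limit or range.

## Working session

There is one attempt and no reset: what is moved stays moved. The work goes in short steps, Python scripts to look and compute and a shell command to move; the robot and the scene stay as the last step left them, time stands still between calls to the robot, and variables do not carry over. Pictures are saved under pics/ and viewed, and the job is handed in when it is done.

```bash
ls; mkdir -p pics
python3 - <<'E'
from rig import telemetry, imaging, ctrl
import cv2
print(telemetry.sense())
for n in("side","top"):
    c=imaging.capture(n)
    cv2.imwrite(f"pics/{n}0.png",cv2.resize(c["frame"][:,:,::-1],(800,600),interpolation=cv2.INTER_CUBIC))
    print(n,{k:c[k] for k in c if k not in("frame","z_map")})
E
```

```text
pics
{'time_s': 0.0, 'joints': array([ 1.07460795e+00,  3.13475446e-01,  1.49843178e+00, -2.85075467e-05,
        1.33098751e+00, -2.23410889e-01]), 'dq': array([ 0.00090038, -0.0006577 ,  0.00064942,  0.00191386,  0.00095867,
       -0.00071816]), 'tau': array([-1.94452514e-03, -4.12267971e+01, -2.59738022e+01, -3.84209688e-04,
        4.14012233e-03, -5.87963001e-06]), 'eef_pos': array([141.33964835, 505.3541732 , 230.72404812]), 'ee_rot': array([-0.56313932,  0.56353729,  0.42696016, -0.42779066]), 'force': array([0.33235814, 0.44653678, 0.02056179]), 'wrist_torque': array([ 0.03924163, -0.0077992 , -0.00506852]), 'grip_width': 1.0020101512026915}
side {'fx': 369.6046752313756, 'fy': 369.6046752313756, 'cx': 250.33050567316755, 'cy': 192.03203683451778, 'D': array([-0.03040172,  0.        ,  0.        ,  0.        ,  0.        ]), 'rvec': array([ 2.3739055 , -0.12661832,  0.05980348]), 'tvec': array([-540.36586146,   23.23426949, 1152.79761469])}
top {'fx': 463.4471508775041, 'fy': 463.4471508775041, 'cx': 260.39102214689416, 'cy': 196.7476391618489, 'D': array([0.05797018, 0.        , 0.        , 0.        , 0.        ]), 'rvec': array([ 2.17285834, -2.19494656,  0.10375764]), 'tvec': array([ -82.29362715,  548.17020282, 1534.92296128])}
```

View pics/side0.png

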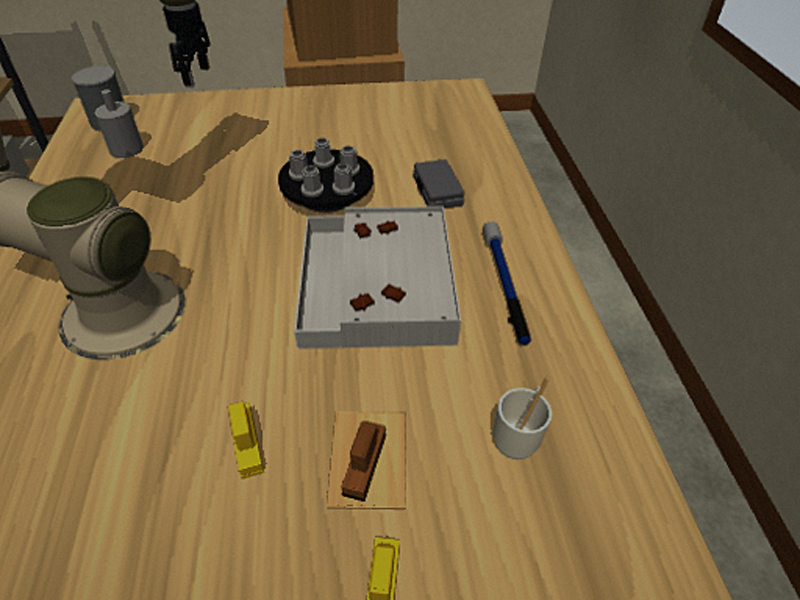

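View pics/top0.png

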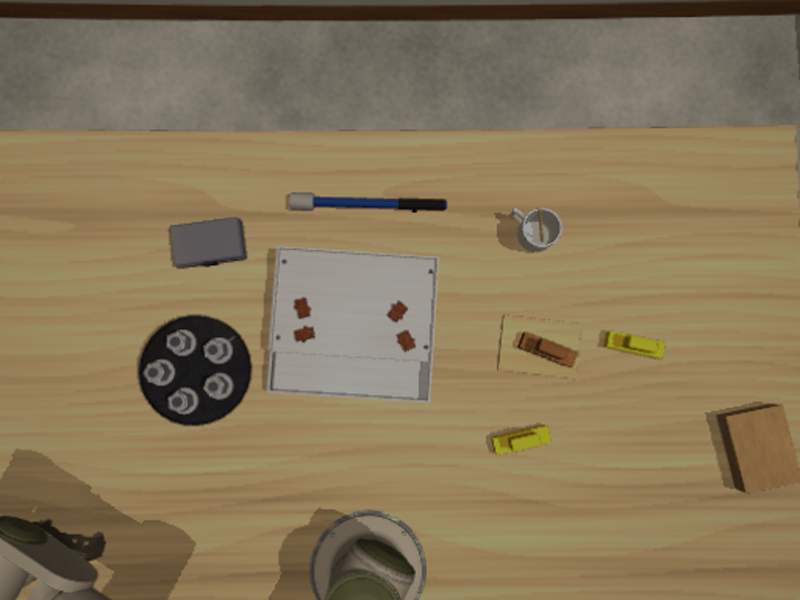

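The top view (800x600) shows the shelf at (355,310) with the trough below it and 4 flakes at (302,307), (304,334), (397,311) and (405,341). The turntable at (195,370) carries 5 nuts. The brown scraper at (548,349) stands on the board. Yellow look-alikes are at (520,439) and (635,345). I'll measure next.

```bash
cat > h.py <<'E'
import numpy as np, cv2
from rig import telemetry, imaging, ctrl
from scipy.spatial.transform import Rotation as R
def cloud(n):
    c=imaging.capture(n); z=c["z_map"]; H,W=z.shape
    K=np.array([[c["fx"],0,c["cx"]],[0,c["fy"],c["cy"]],[0,0,1]])
    u,v=np.meshgrid(np.arange(W),np.arange(H))
    p=cv2.undistortPoints(np.stack([u,v],-1).reshape(-1,1,2).astype(np.float64),K,np.array(c["D"])).reshape(H,W,2)
    P=np.dstack([p[...,0]*z,p[...,1]*z,z])
    M=cv2.Rodrigues(np.array(c["rvec"]))[0]
    X=(P-np.array(c["tvec"]).ravel())@M
    X[z==0]=np.nan
    return c["frame"],X,c
def save(img,name,box=None,s=None):
    # box u0,v0,u1,v1 in native px
    if box: u0,v0,u1,v1=box; img=img[v0:v1,u0:u1]
    s=s or min(800/img.shape[1],600/img.shape[0])
    cv2.imwrite("pics/"+name,cv2.resize(img[:,:,::-1],None,fx=s,fy=s,interpolation=cv2.INTER_CUBIC))
def st():
    s=telemetry.sense()
    q=s["ee_rot"]; r=R.from_quat([q[1],q[2],q[3],q[0]]).as_matrix()
    return s,s["eef_pos"],r
def rect(m,X,what):
    P=X[m]; P=P[~np.isnan(P).any(1)]
    r=cv2.minAreaRect(P[:,:2].astype(np.float32))
    print(what,len(P),"ctr",np.round(r[0],1),"size",np.round(r[1],1),"ang",round(r[2],1),"z",np.round(np.percentile(P[:,2],[5,50,95]),1))
    return P
E
python3 - <<'E'
from h import *
f,X,c=cloud("top")
save(f,"t_scr.png",(300,190,440,300))
save(f,"t_shelf.png",(80,150,290,270))
hsv=cv2.cvtColor(f,cv2.COLOR_RGB2HSV)
Z=X[...,2]
print("bench z",np.nanmedian(Z[300:330,300:330]))
# sections
def comps(m,name,amin=8):
    n,l,s,ce=cv2.connectedComponentsWithStats(m.astype(np.uint8))
    for i in range(1,n):
        if s[i,4]>=amin:
            print(np.round(ce[i]),end=" "); rect(l==i,X,name)
x,y=X[...,0],X[...,1]
comps((Z>20)&(Z<120)&(x>150)&(x<800)&(y<260),"tall")
print(); comps((Z>80)&(Z<120)&(x>150)&(x<800)&(y>150)&(y<450),"nuts",4)
comps((Z>55)&(Z<100)&(f[...,0]>1.6*f[...,2]+20)&(x>150)&(y>-150)&(y<250),"flk",4)
E
```

```text
bench z -0.02221042469721786
[233. 129.] tall 680 ctr [780.7  -6. ] size [336.3  35.3] ang 89.3 z [21.4 28.5 38.1]
[343. 145.] tall 428 ctr [ 707.  -357.8] size [95.9 82.1] ang 85.5 z [27.  70.9 98. ]
[226. 196.] tall 7281 ctr [512.1  26.3] size [340.6 305.7] ang 85.7 z [52.5 59.8 69.4]
[406. 220.] tall 414 ctr [ 465.8 -572.5] size [123.6  36.3] ang 77.1 z [24.7 34.9 82.9]
[350. 223.] tall 415 ctr [ 455.9 -385.8] size [119.1  36.4] ang 67.9 z [30.9 42.5 91.5]
[157. 235.] tall 185 ctr [423.5 249.6] size [123.6  20.6] ang 0.0 z [43.9 51.7 61.3]
[486. 286.] tall 2112 ctr [ 247.6 -819.4] size [162.2 127.2] ang 11.9 z [32.6 49.7 55.7]
[333. 281.] tall 446 ctr [ 265.3 -325.5] size [ 39.3 120.2] ang 12.7 z [24.5 33.5 83. ]

[113. 218.] nuts 140 ctr [478.5 378.8] size [38.7 35.8] ang 3.9 z [ 85.9 106.9 114.9]
[137. 223.] nuts 133 ctr [461.3 306.4] size [39.  35.1] ang 70.0 z [ 88.6 108.  113.7]
[100. 238.] nuts 149 ctr [415.5 422. ] size [39.3 38.5] ang 29.2 z [ 83.7 106.5 113.1]
[137. 247.] nuts 144 ctr [386.3 303.9] size [36.6 39.2] ang 80.1 z [ 90.2 107.  114.3]
[115. 257.] nuts 144 ctr [355.2 372. ] size [39.6 36. ] ang 68.0 z [ 87.  106.1 112. ]
[193. 197.] flk 75 ctr [545.3 132.8] size [37.  23.7] ang 26.0 z [61.1 67.4 73. ]
[254. 199.] flk 82 ctr [536.6 -66.1] size [26.5 36. ] ang 55.3 z [62.4 67.8 72.4]
[194. 214.] flk 73 ctr [491.1 129. ] size [22.2 34.9] ang 9.5 z [60.4 66.5 71.9]
[259. 218.] flk 83 ctr [475.1 -83.1] size [36.6 27. ] ang 38.1 z [62.8 66.9 72.4]
```

```bash
sleep 1
```

```text
(no output)
```

View pics/t_scr.png

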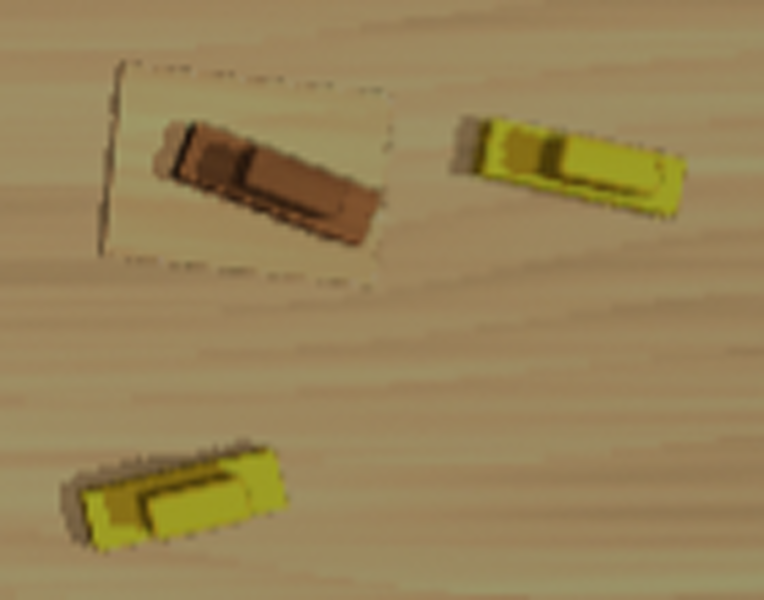

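View pics/t_shelf.png

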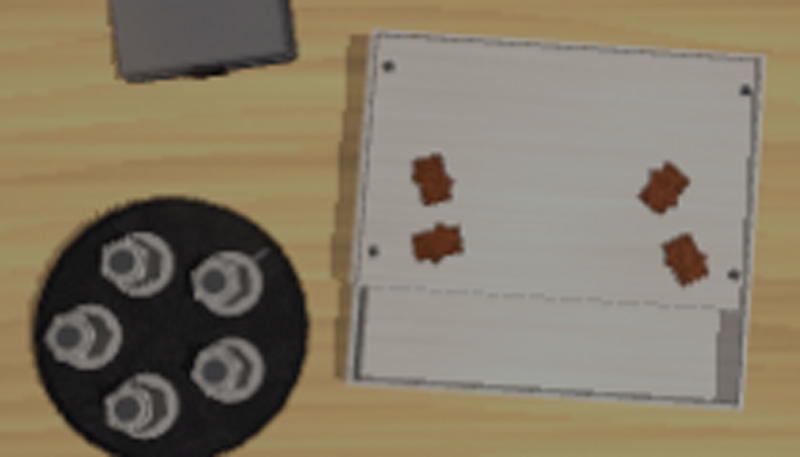

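Run:
```python
from h import *
f,X,c=cloud("top")
Z=X[...,2];x,y=X[...,0],X[...,1]
P=rect((Z>68)&(Z<100)&(x>400)&(x<520)&(y<-340)&(y>-430),X,"handle")
rect((Z>25)&(Z<100)&(x>400)&(x<520)&(y<-330)&(y>-450),X,"scr")
P=rect((Z>5)&(Z<15)&(x>370)&(x<540)&(y<-280)&(y>-500),X,"board")
P=rect((Z>48)&(Z<80)&(x>350)&(x<720)&(y<210)&(y>-170),X,"shelf+trough walls")
P=rect((Z>56)&(Z<64)&(x>350)&(x<720)&(y<210)&(y>-170),X,"shelf top")
P=rect((Z>2)&(Z<14)&(x>350)&(x<520)&(y<190)&(y>-150),X,"trough fl")
```

```text
handle 163 ctr [ 456.1 -385.8] size [59.8 26.2] ang 68.2 z [79.2 86.9 93.1]
scr 399 ctr [ 455.8 -386.1] size [118.9  36.2] ang 67.6 z [32.2 42.3 90.9]
board 1131 ctr [ 454.4 -390.4] size [218.9 168.7] ang 89.8 z [ 5.3  8.5 13.1]
shelf+trough walls 7145 ctr [512.4  25.8] size [339.6 305.7] ang 85.7 z [53.6 59.9 69.6]
shelf top 4778 ctr [511.   27.2] size [336.  301.3] ang 85.8 z [56.5 59.7 63.3]
trough fl 2062 ctr [427.6  20. ] size [154.8 340.2] ang 0.5 z [ 2.7  6.2 11.3]
```

The crops confirm the brown block on the board is the scraper, since both look-alikes are yellow. There are exactly 4 flakes and 5 nuts. Next is a helper that converts targets into tool axes.

```bash
cat >> h.py <<'E'
# shelf frame
SO=np.array([554.8,22.6]); SY=np.deg2rad(-4.3)
SR=np.array([[np.cos(SY),-np.sin(SY)],[np.sin(SY),np.cos(SY)]])
def s2w(p): return SO+SR@np.array(p)
def w2s(p): return (np.array(p)-SO)@SR
def go(x,y,z,yaw=None,base=None):
    """yaw deg: world direction of tool x axis (mod 180); base: assumed commanded (pos,R)"""
    s,p,r=st()
    if base is not None: p,r=base
    d=r.T@(np.array([x,y,z],float)-p)/10
    cy=np.degrees(np.arctan2(r[1,0],r[0,0]))
    out=[]
    for yw in ([cy] if yaw is None else [yaw,yaw+180]):
        a=np.deg2rad(yw); T=np.array([[np.cos(a),np.sin(a),0],[0,0,-1],[-0,0,0]]).T
        T[:,2]=np.cross(T[:,0],T[:,1])
        w=R.from_matrix(r.T@T).as_rotvec()
        out.append(np.round(w,3))
    print("tcp",np.round(p,1),"toolx yaw",round(cy,1),"| delta cm",np.round(d,2),"twist",out,"| q",np.round(s["joints"],2),"F",np.round(s["force"],1),"w",round(s["grip_width"],3),"t",round(s["time_s"],1))
E
python3 - <<'E'
from h import *
go(400,150,250,-21.8)
print(st()[2].round(3))
E
```

```text
tcp [141.4 505.5 230.9] toolx yaw 74.4 | delta cm [-27.26  -1.89 -34.48] twist [array([ 0.000e+00,  1.678e+00, -1.000e-03]), array([-1.000e-03, -1.463e+00, -0.000e+00])] | q [ 1.07  0.31  1.5   0.    1.33 -0.22] F [ 0.2  0.3 -0.2] w 0.996 t 0.2
[[ 0.269 -0.    -0.963]
 [ 0.963 -0.001  0.269]
 [-0.001 -1.     0.   ]]
```

Run:
```python
from h import *
go(340,260,250,-21.8)
```

```text
tcp [141.4 505.5 230.9] toolx yaw 74.4 | delta cm [-18.29  -1.9  -25.74] twist [array([ 0.000e+00,  1.678e+00, -1.000e-03]), array([-1.000e-03, -1.463e+00, -0.000e+00])] | q [ 1.07  0.31  1.5   0.    1.33 -0.22] F [ 0.2  0.3 -0.2] w 0.996 t 0.2
```

```bash
python3 -m handwheel '[{"delta_pos":[-1.8,-0.2,-2.6],"twist":[0,0.07,0],"jaw":1},{"delta_pos":[-3.6,-0.4,-5.2],"twist":[0,0.15,0],"jaw":1},{"delta_pos":[-5.5,-0.6,-7.7],"twist":[0,0.23,0],"jaw":1},{"delta_pos":[-7.3,-0.8,-10.3],"twist":[0,0.31,0],"jaw":1},{"delta_pos":[-9.2,-1,-12.9],"twist":[0,0.39,0],"jaw":1},{"delta_pos":[-11,-1.2,-15.5],"twist":[0,0.47,0],"jaw":1},{"delta_pos":[-12.8,-1.4,-18],"twist":[0,0.55,0],"jaw":1},{"delta_pos":[-14.6,-1.6,-20.6],"twist":[0,0.63,0],"jaw":1},{"delta_pos":[-16.5,-1.8,-23.2],"twist":[0,0.71,0],"jaw":1},{"delta_pos":[-18.3,-1.9,-25.7],"twist":[0,0.8,0],"jaw":1}]'
python3 - <<'E'
from h import *
go(420,-60,230,-21.8)
E
```

```text
time_s: 1.03
eef_pos: [340.4, 258.7, 250.5]
ee_rot: [-0.686, 0.686, 0.173, -0.173]
force: [0.8, 1.3, 0.2]
grip_width: 1.004
tcp [340.4 258.7 250.5] toolx yaw 28.3 | delta cm [ -8.11   2.05 -31.83] twist [array([-0.   ,  0.875,  0.   ]), array([ 0.   , -2.267,  0.   ])] | q [ 0.37  0.08  1.73 -0.    1.33 -0.12] F [0.8 1.3 0.2] w 1.004 t 1.0
```

Motion tracks the commands accurately. Continuing.

```bash
python3 -m handwheel '[{"delta_pos":[-0.8,0.2,-3.2],"twist":[0,0.09,0],"jaw":1},{"delta_pos":[-1.6,0.4,-6.4],"twist":[0,0.17,0],"jaw":1},{"delta_pos":[-2.4,0.6,-9.6],"twist":[0,0.26,0],"jaw":1},{"delta_pos":[-3.2,0.8,-12.8],"twist":[0,0.35,0],"jaw":1},{"delta_pos":[-4,1,-16],"twist":[0,0.44,0],"jaw":1},{"delta_pos":[-4.8,1.2,-19.2],"twist":[0,0.53,0],"jaw":1},{"delta_pos":[-5.6,1.4,-22.4],"twist":[0,0.61,0],"jaw":1},{"delta_pos":[-6.4,1.6,-25.6],"twist":[0,0.7,0],"jaw":1},{"delta_pos":[-7.2,1.8,-28.8],"twist":[0,0.79,0],"jaw":1},{"delta_pos":[-8.1,2,-31.8],"twist":[0,0.875,0],"jaw":1}]'
python3 - <<'E'
from h import *
go(456,-386,130,-21.8)
E
```

```text
time_s: 1.87
eef_pos: [420.5, -59.8, 230.2]
ee_rot: [-0.694, 0.694, -0.134, 0.134]
force: [0.7, 0.9, -0.2]
grip_width: 1.0
tcp [420.5 -59.8 230.2] toolx yaw -21.9 | delta cm [ 15.45  10.02 -28.95] twist [array([-0.   , -0.001,  0.   ]), array([-0.  ,  3.14, -0.  ])] | q [-0.42  0.09  1.78  0.    1.28 -0.04] F [ 0.7  0.9 -0.2] w 1.0 t 1.9
```

```bash
python3 -m handwheel '[{"delta_pos":[1.5,0.5,-2.9],"twist":[0,0,0],"jaw":1},{"delta_pos":[3.1,1,-5.8],"twist":[0,0,0],"jaw":1},{"delta_pos":[4.6,2,-8.7],"twist":[0,0,0],"jaw":1},{"delta_pos":[6.2,3,-11.6],"twist":[0,0,0],"jaw":1},{"delta_pos":[7.7,4,-14.5],"twist":[0,0,0],"jaw":1},{"delta_pos":[9.3,5,-17.4],"twist":[0,0,0],"jaw":1},{"delta_pos":[10.8,6.2,-20.3],"twist":[0,0,0],"jaw":1},{"delta_pos":[12.4,7.5,-23.2],"twist":[0,0,0],"jaw":1},{"delta_pos":[14,8.8,-26.1],"twist":[0,0,0],"jaw":1},{"delta_pos":[15.4,10,-28.9],"twist":[0,0,0],"jaw":1}]'
python3 - <<'E'
from h import *
f,X,c=cloud("side"); save(f,"s1.png",(130,200,400,384))
go(456,-386,51,-21.8)
E
```

```text
time_s: 2.7
eef_pos: [457.1, -385.0, 129.2]
ee_rot: [0.695, -0.694, 0.133, -0.132]
force: [0.2, 0.1, -0.6]
grip_width: 0.999
tcp [ 456.  -389.2  126.4] toolx yaw -21.8 | delta cm [-0.1   7.54  0.29] twist [array([ 0.   ,  0.   , -0.002]), array([-3.000e-03, -3.141e+00, -0.000e+00])] | q [-0.9   0.57  1.4  -0.    1.18 -0.52] F [-4.1 -1.6 -2.5] w 1.001 t 2.8
```

View pics/s1.png

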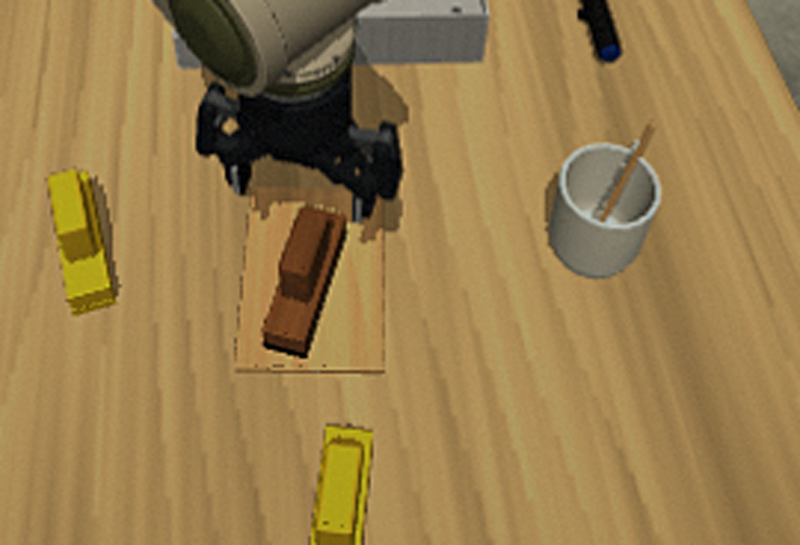

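The gripper straddles the handle and is aligned with it. Descending.

```bash
python3 -m handwheel '[{"delta_pos":[0,0.4,0],"twist":[0,0,0],"jaw":1},{"delta_pos":[0,1.2,0],"twist":[0,0,0],"jaw":1},{"delta_pos":[0,2.4,0],"twist":[0,0,0],"jaw":1},{"delta_pos":[0,3.6,0],"twist":[0,0,0],"jaw":1},{"delta_pos":[0,4.8,0],"twist":[0,0,0],"jaw":1},{"delta_pos":[0,6,0],"twist":[0,0,0],"jaw":1},{"delta_pos":[0,7,0],"twist":[0,0,0],"jaw":1},{"delta_pos":[0,7.7,0],"twist":[0,0,0],"jaw":1},{"delta_pos":[0,7.9,0],"twist":[0,0,0],"jaw":1},{"delta_pos":[0,7.9,0],"twist":[0,0,0],"jaw":1}]'
python3 - <<'E'
from h import *
go(456,-386,51,-21.8)
E
```

```text
time_s: 3.58
eef_pos: [457.1, -383.2, 50.8]
ee_rot: [0.695, -0.694, 0.133, -0.132]
force: [-0.1, 0.8, -0.1]
grip_width: 1.002
tcp [ 457.1 -383.2   50.8] toolx yaw -21.6 | delta cm [ 0.   -0.02 -0.3 ] twist [array([-0.   ,  0.003, -0.001]), array([-1.000e-03, -3.138e+00,  1.000e-03])] | q [-0.89  0.66  1.47  0.    1.02 -0.52] F [-0.1  0.8 -0.1] w 1.002 t 3.6
```

```bash
python3 -m handwheel '[{"delta_pos":[0,0,0],"twist":[0,0,0],"jaw":0},{"delta_pos":[0,0,0],"twist":[0,0,0],"jaw":0},{"delta_pos":[0,0,0],"twist":[0,0,0],"jaw":0},{"delta_pos":[0,0,0],"twist":[0,0,0],"jaw":0},{"delta_pos":[0,0,0],"twist":[0,0,0],"jaw":0},{"delta_pos":[0,0,0],"twist":[0,0,0],"jaw":0},{"delta_pos":[0,0,0],"twist":[0,0,0],"jaw":0},{"delta_pos":[0,0,0],"twist":[0,0,0],"jaw":0},{"delta_pos":[0,0,0],"twist":[0,0,0],"jaw":0},{"delta_pos":[0,0,0],"twist":[0,0,0],"jaw":0}]' 60
python3 - <<'E'
from h import *
go(456,-386,51,-21.8)
E
```

```text
time_s: 4.42
eef_pos: [457.3, -383.5, 51.6]
ee_rot: [-0.694, 0.695, -0.132, 0.133]
force: [0.4, -0.6, 4.5]
grip_width: 0.3
tcp [ 457.3 -383.5   51.6] toolx yaw -21.6 | delta cm [-0.03  0.06 -0.28] twist [array([0.   , 0.003, 0.001]), array([ 1.000e-03, -3.138e+00, -1.000e-03])] | q [-0.89  0.66  1.47 -0.    1.02 -0.52] F [ 0.4 -0.6  4.5] w 0.3 t 4.4
```

```bash
python3 -m handwheel '[{"delta_pos":[0,-0.5,0],"twist":[0,0,0],"jaw":0},{"delta_pos":[0,-1.5,0],"twist":[0,0,0],"jaw":0},{"delta_pos":[0,-3,0],"twist":[0,0,0],"jaw":0},{"delta_pos":[0,-4.5,0],"twist":[0,0,0],"jaw":0},{"delta_pos":[0,-6.5,0],"twist":[0,0,0],"jaw":0},{"delta_pos":[0,-8.5,0],"twist":[0,0,0],"jaw":0},{"delta_pos":[0,-10.5,0],"twist":[0,0,0],"jaw":0},{"delta_pos":[0,-11.5,0],"twist":[0,0,0],"jaw":0},{"delta_pos":[0,-12,0],"twist":[0,0,0],"jaw":0},{"delta_pos":[0,-12,0],"twist":[0,0,0],"jaw":0}]'
python3 - <<'E'
from h import *
print(s2w((50,-95)),s2w((50,103)))
go(*s2w((50,-95)),170,-4.3)
f,X,c=cloud("side"); save(f,"s2.png",(130,130,400,334))
E
```

```text
time_s: 5.25
eef_pos: [457.3, -383.5, 172.0]
ee_rot: [-0.694, 0.695, -0.132, 0.133]
force: [-0.0, -0.5, -2.1]
grip_width: 0.289
[597.53627763 -75.88152403] [612.38206554 121.56113241]
tcp [ 457.3 -383.5  172. ] toolx yaw -21.6 | delta cm [ 1.72  0.18 33.76] twist [array([ 0.001, -0.302,  0.001]), array([-1.00e-03,  2.84e+00,  1.00e-03])] | q [-0.89  0.52  1.36 -0.    1.27 -0.52] F [-0.  -0.5 -2.1] w 0.289 t 5.2
```

View pics/s2.png

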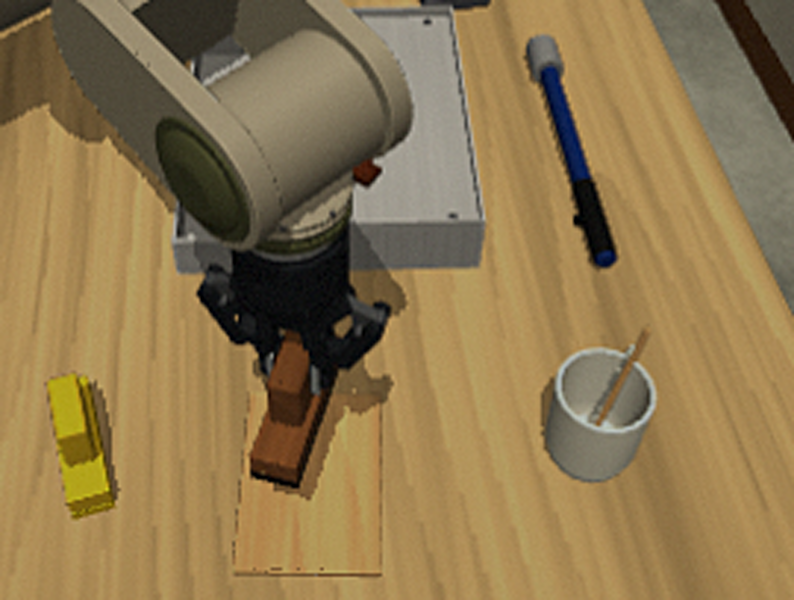

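The scraper is held and lifted off the board. Moving over the shelf, behind the right-hand flakes.

```bash
python3 -m handwheel '[{"delta_pos":[0.1,0,2],"twist":[0,-0.02,0],"jaw":0},{"delta_pos":[0.3,0,5.5],"twist":[0,-0.05,0],"jaw":0},{"delta_pos":[0.5,0,9.5],"twist":[0,-0.09,0],"jaw":0},{"delta_pos":[0.7,0,13.5],"twist":[0,-0.13,0],"jaw":0},{"delta_pos":[0.9,0,17.5],"twist":[0,-0.17,0],"jaw":0},{"delta_pos":[1.1,0,21.5],"twist":[0,-0.21,0],"jaw":0},{"delta_pos":[1.3,0.1,25.5],"twist":[0,-0.25,0],"jaw":0},{"delta_pos":[1.5,0.1,29.5],"twist":[0,-0.28,0],"jaw":0},{"delta_pos":[1.7,0.2,32.5],"twist":[0,-0.302,0],"jaw":0},{"delta_pos":[1.7,0.2,33.8],"twist":[0,-0.302,0],"jaw":0}]'
python3 - <<'E'
from h import *
f,X,c=cloud("side"); save(f,"s3.png",(130,100,400,304))
go(*s2w((50,-95)),105,-4.3)
E
```

```text
time_s: 6.13
eef_pos: [597.9, -71.5, 167.5]
ee_rot: [0.707, -0.706, 0.026, -0.024]
force: [-0.7, 1.1, -2.7]
grip_width: 0.298
tcp [598.  -71.1 167.7] toolx yaw -4.1 | delta cm [ 0.01  6.26 -0.49] twist [array([-0.002,  0.004, -0.002]), array([-4.000e-03, -3.138e+00,  3.000e-03])] | q [-0.31  0.53  1.34  0.    1.27 -0.24] F [ 0.2  1.8 -1.8] w 0.294 t 6.2
```

View pics/s3.png

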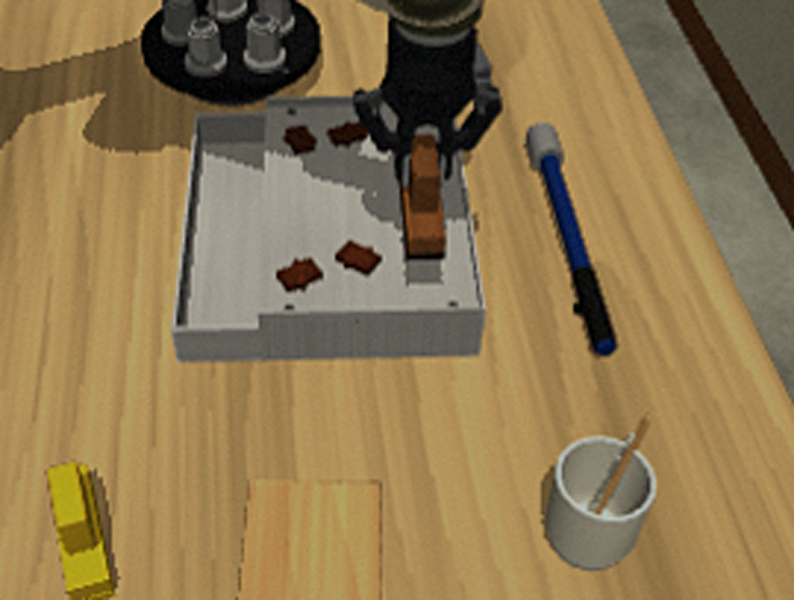

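```bash
python3 -m handwheel '[{"delta_pos":[0,0.5,0],"twist":[0,0,0],"jaw":0},{"delta_pos":[0,1.5,0],"twist":[0,0,0],"jaw":0},{"delta_pos":[0,2.5,0],"twist":[0,0,0],"jaw":0},{"delta_pos":[0,3.5,0],"twist":[0,0,0],"jaw":0},{"delta_pos":[0,4.5,0],"twist":[0,0,0],"jaw":0},{"delta_pos":[0,5.3,0],"twist":[0,0,0],"jaw":0},{"delta_pos":[0,5.8,0],"twist":[0,0,0],"jaw":0},{"delta_pos":[0,6,0],"twist":[0,0,0],"jaw":0},{"delta_pos":[0,6,0],"twist":[0,0,0],"jaw":0},{"delta_pos":[0,6,0],"twist":[0,0,0],"jaw":0}]'
python3 - <<'E'
from h import *
go(*s2w((50,-95)),105,-4.3)
E
```

```text
time_s: 7.02
eef_pos: [597.6, -75.4, 109.6]
ee_rot: [-0.707, 0.707, -0.026, 0.027]
force: [-0.5, 0.5, -2.8]
grip_width: 0.294
tcp [597.6 -75.4 109.6] toolx yaw -4.3 | delta cm [-0.01  0.46 -0.05] twist [array([0.   , 0.   , 0.001]), array([ 1.000e-03, -3.142e+00, -0.000e+00])] | q [-0.32  0.59  1.41 -0.    1.14 -0.24] F [-0.5  0.5 -2.8] w 0.294 t 7.0
```

```bash
python3 -m handwheel '[{"delta_pos":[0,0.3,0],"twist":[0,0,0],"jaw":0},{"delta_pos":[0,0.45,0],"twist":[0,0,0],"jaw":0},{"delta_pos":[-0.5,0.45,0],"twist":[0,0,0],"jaw":0},{"delta_pos":[-1.2,0.45,0],"twist":[0,0,0],"jaw":0},{"delta_pos":[-2.2,0.45,0],"twist":[0,0,0],"jaw":0},{"delta_pos":[-3.2,0.45,0],"twist":[0,0,0],"jaw":0},{"delta_pos":[-4.2,0.45,0],"twist":[0,0,0],"jaw":0},{"delta_pos":[-5.2,0.45,0],"twist":[0,0,0],"jaw":0},{"delta_pos":[-6.2,0.45,0],"twist":[0,0,0],"jaw":0},{"delta_pos":[-7,0.45,0],"twist":[0,0,0],"jaw":0}]'
python3 - <<'E'
from h import *
go(*s2w((-112,-95)),105,-4.3)
f,X,c=cloud("side"); save(f,"s4.png",(130,100,400,304))
E
```

```text
time_s: 7.85
eef_pos: [526.5, -69.9, 105.0]
ee_rot: [-0.707, 0.707, -0.026, 0.027]
force: [0.6, -0.3, -2.8]
grip_width: 0.298
tcp [526.5 -69.9 105. ] toolx yaw -4.3 | delta cm [-9.07 -0.   -0.06] twist [array([0., 0., 0.]), array([ 0.   , -3.142, -0.   ])] | q [-0.35  0.46  1.64 -0.    1.04 -0.28] F [ 0.6 -0.3 -2.8] w 0.298 t 7.8
```

View pics/s4.png

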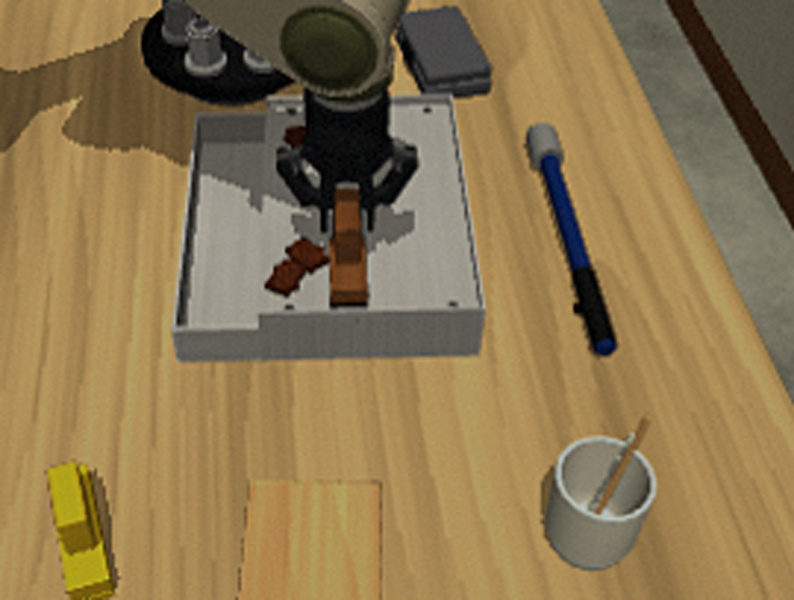

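Two flakes are being pushed ahead of the scraper. Continuing past the edge.

```bash
python3 -m handwheel '[{"delta_pos":[-1,0,0],"twist":[0,0,0],"jaw":0},{"delta_pos":[-2,0,0],"twist":[0,0,0],"jaw":0},{"delta_pos":[-3,0,0],"twist":[0,0,0],"jaw":0},{"delta_pos":[-4,0,0],"twist":[0,0,0],"jaw":0},{"delta_pos":[-5,0,0],"twist":[0,0,0],"jaw":0},{"delta_pos":[-6,0,0],"twist":[0,0,0],"jaw":0},{"delta_pos":[-7,0,0],"twist":[0,0,0],"jaw":0},{"delta_pos":[-8,0,0],"twist":[0,0,0],"jaw":0},{"delta_pos":[-9,0,0],"twist":[0,0,0],"jaw":0},{"delta_pos":[-9.3,0,0],"twist":[0,0,0],"jaw":0}]'
python3 - <<'E'
from h import *
go(*s2w((-112,-95)),105,-4.3)
f,X,c=cloud("side"); save(f,"s5.png",(130,100,400,304))
E
```

```text
time_s: 8.73
eef_pos: [433.9, -62.9, 104.9]
ee_rot: [0.707, -0.707, 0.027, -0.026]
force: [0.5, -1.1, -2.7]
grip_width: 0.3
tcp [433.9 -62.9 104.9] toolx yaw -4.3 | delta cm [ 0.22 -0.01 -0.07] twist [array([-0., -0., -0.]), array([ 1.000e-03,  3.142e+00, -0.000e+00])] | q [-0.41  0.28  1.91 -0.    0.95 -0.34] F [ 0.5 -1.1 -2.7] w 0.3 t 8.7
```

View pics/s5.png

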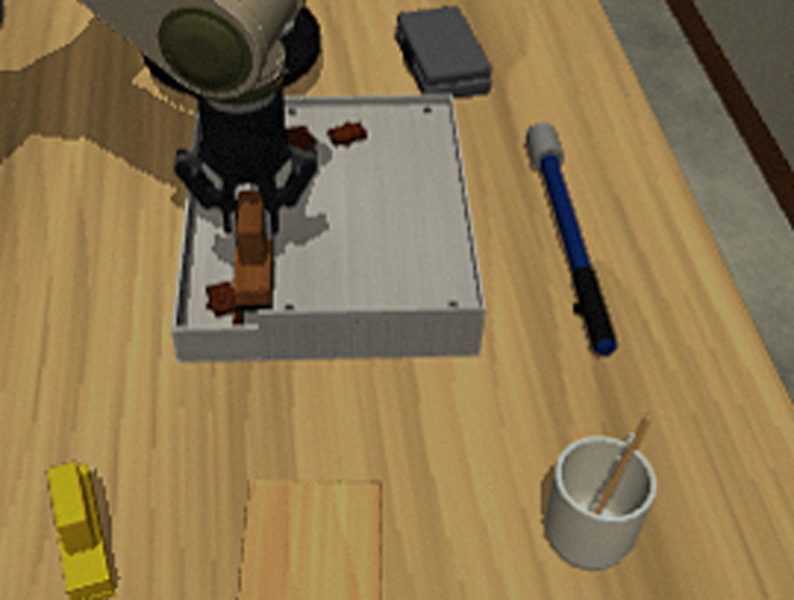

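```bash
python3 -m handwheel '[{"delta_pos":[0.5,-1.5,0],"twist":[0,0,0],"jaw":0},{"delta_pos":[1.5,-4,1],"twist":[0,0,0],"jaw":0},{"delta_pos":[3,-6,3],"twist":[0,0,0],"jaw":0},{"delta_pos":[5,-6.5,6],"twist":[0,0,0],"jaw":0},{"delta_pos":[7.5,-6.5,9],"twist":[0,0,0],"jaw":0},{"delta_pos":[10,-6.5,12],"twist":[0,0,0],"jaw":0},{"delta_pos":[12.5,-6.5,15],"twist":[0,0,0],"jaw":0},{"delta_pos":[15,-6.5,18],"twist":[0,0,0],"jaw":0},{"delta_pos":[16.4,-6.5,19.6],"twist":[0,0,0],"jaw":0},{"delta_pos":[16.4,-6.5,19.8],"twist":[0,0,0],"jaw":0}]'
python3 - <<'E'
from h import *
f,X,c=cloud("side"); save(f,"s6.png",(130,100,400,304))
go(*s2w((50,103)),105,-4.3)
Z=X[...,2];m=(f[...,0]>1.6*f[...,2]+20)&(Z>0)&(Z<76)&(X[...,0]>340)&(X[...,0]<680)&(X[...,1]>-150)&(X[...,1]<200)
n,l,s,ce=cv2.connectedComponentsWithStats(m.astype(np.uint8))
for i in range(1,n):
    if s[i,4]>=6: P=rect(l==i,X,"flk"); print(w2s(np.median(P[:,:2],0)).round(0))
E
```

```text
time_s: 9.62
eef_pos: [615.3, 125.0, 168.9]
ee_rot: [0.707, -0.706, 0.025, -0.026]
force: [0.2, -0.1, -2.1]
grip_width: 0.295
tcp [614.  123.8 168.9] toolx yaw -4.2 | delta cm [-0.15  6.39 -0.24] twist [array([-0.   ,  0.002, -0.   ]), array([-1.000e-03, -3.139e+00,  0.000e+00])] | q [0.01 0.59 1.25 0.   1.3  0.08] F [-0.9 -0.2 -2.9] w 0.297 t 9.7
flk 58 ctr [492.7 128.7] size [25.5 40.2] ang 20.0 z [64.6 67.2 69.4]
[-69. 100.]
flk 52 ctr [549.3 131.4] size [34.3 28.4] ang 27.7 z [65.7 67.4 70.3]
[-14. 109.]
flk 22 ctr [350.7 172. ] size [17.5 53.1] ang 0.4 z [0.2 0.8 2.7]
[-213.  136.]
flk 9 ctr [345.  138.4] size [14.4 23.6] ang 20.8 z [0.1 0.6 1.9]
[-217.   97.]
flk 6 ctr [345.4  -9.8] size [ 5.8 16.4] ang 18.3 z [0.1 0.7 1.5]
[-207.  -46.]
flk 95 ctr [399.7 -78.9] size [27.6 84. ] ang 7.0 z [11.1 13.7 37.6]
[-148.  -98.]
flk 10 ctr [ 671.7 -116.1] size [23.8  5.5] ang 58.5 z [0.2 0.7 1.4]
[ 126. -134.]
flk 6 ctr [ 661.5 -141. ] size [14.7  3. ] ang 79.5 z [0.2 0.7 1.1]
[ 119. -154.]
flk 8 ctr [ 673.6 -141.4] size [15.5  9.1] ang 78.5 z [0.1 0.4 1.9]
[ 134. -151.]
flk 28 ctr [ 355.5 -141.5] size [14.9 30.7] ang 77.9 z [0.3 1.2 2.8]
[-189. -181.]
flk 9 ctr [ 391.3 -142.7] size [ 4.8 19.7] ang 61.1 z [0.3 0.8 2.1]
[-148. -176.]
```

View pics/s6.png

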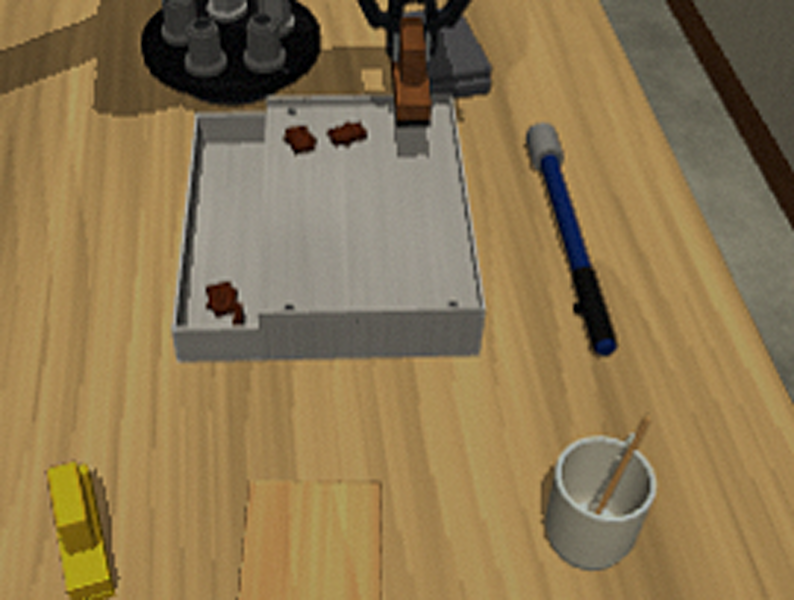

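```bash
python3 -m handwheel '[{"delta_pos":[0,0.5,0],"twist":[0,0,0],"jaw":0},{"delta_pos":[0,1.5,0],"twist":[0,0,0],"jaw":0},{"delta_pos":[0,2.5,0],"twist":[0,0,0],"jaw":0},{"delta_pos":[0,3.5,0],"twist":[0,0,0],"jaw":0},{"delta_pos":[0,4.5,0],"twist":[0,0,0],"jaw":0},{"delta_pos":[0,5.3,0],"twist":[0,0,0],"jaw":0},{"delta_pos":[0,5.8,0],"twist":[0,0,0],"jaw":0},{"delta_pos":[0,6,0],"twist":[0,0,0],"jaw":0},{"delta_pos":[0,6,0],"twist":[0,0,0],"jaw":0},{"delta_pos":[0,6,0],"twist":[0,0,0],"jaw":0}]'
python3 - <<'E'
from h import *
go(*s2w((50,103)),105,-4.3)
E
```

```text
time_s: 10.5
eef_pos: [613.5, 122.0, 110.1]
ee_rot: [0.707, -0.707, 0.026, -0.027]
force: [0.3, 0.5, -2.0]
grip_width: 0.297
tcp [613.5 122.  110.1] toolx yaw -4.3 | delta cm [-0.11  0.51 -0.05] twist [array([-0.   ,  0.   ,  0.001]), array([ 1.000e-03, -3.142e+00,  0.000e+00])] | q [ 0.01  0.64  1.32 -0.    1.18  0.08] F [ 0.3  0.5 -2. ] w 0.297 t 10.5
```

```bash
python3 -m handwheel '[{"delta_pos":[0,0.3,0],"twist":[0,0,0],"jaw":0},{"delta_pos":[0,0.5,0],"twist":[0,0,0],"jaw":0},{"delta_pos":[-0.5,0.5,0],"twist":[0,0,0],"jaw":0},{"delta_pos":[-1.2,0.5,0],"twist":[0,0,0],"jaw":0},{"delta_pos":[-2.2,0.5,0],"twist":[0,0,0],"jaw":0},{"delta_pos":[-3.2,0.5,0],"twist":[0,0,0],"jaw":0},{"delta_pos":[-4.2,0.5,0],"twist":[0,0,0],"jaw":0},{"delta_pos":[-5.2,0.5,0],"twist":[0,0,0],"jaw":0},{"delta_pos":[-6.2,0.5,0],"twist":[0,0,0],"jaw":0},{"delta_pos":[-7,0.5,0],"twist":[0,0,0],"jaw":0}]';  python3 -m handwheel '[{"delta_pos":[-1,0,0],"twist":[0,0,0],"jaw":0},{"delta_pos":[-2,0,0],"twist":[0,0,0],"jaw":0},{"delta_pos":[-3,0,0],"twist":[0,0,0],"jaw":0},{"delta_pos":[-4,0,0],"twist":[0,0,0],"jaw":0},{"delta_pos":[-5,0,0],"twist":[0,0,0],"jaw":0},{"delta_pos":[-6,0,0],"twist":[0,0,0],"jaw":0},{"delta_pos":[-7,0,0],"twist":[0,0,0],"jaw":0},{"delta_pos":[-8,0,0],"twist":[0,0,0],"jaw":0},{"delta_pos":[-9,0,0],"twist":[0,0,0],"jaw":0},{"delta_pos":[-9.5,0,0],"twist":[0,0,0],"jaw":0}]'
python3 - <<'E'
from h import *
go(*s2w((-112,-95)),170,-4.3)
f,X,c=cloud("side"); save(f,"s7.png",(130,100,400,304))
E
```

```text
time_s: 11.33
eef_pos: [542.3, 127.4, 105.0]
ee_rot: [0.707, -0.707, 0.026, -0.026]
force: [0.6, 0.6, -2.9]
grip_width: 0.297
time_s: 12.17
eef_pos: [447.4, 134.6, 104.9]
ee_rot: [-0.707, 0.707, -0.026, 0.026]
force: [-0.4, -0.2, -2.4]
grip_width: 0.295
tcp [447.4 134.6 104.9] toolx yaw -4.3 | delta cm [  0.34  -6.5  -19.86] twist [array([ 0.,  0., -0.]), array([-0.   , -3.141, -0.   ])] | q [0.04 0.34 1.83 0.   0.98 0.12] F [-0.4 -0.2 -2.4] w 0.295 t 12.2
```

View pics/s7.png

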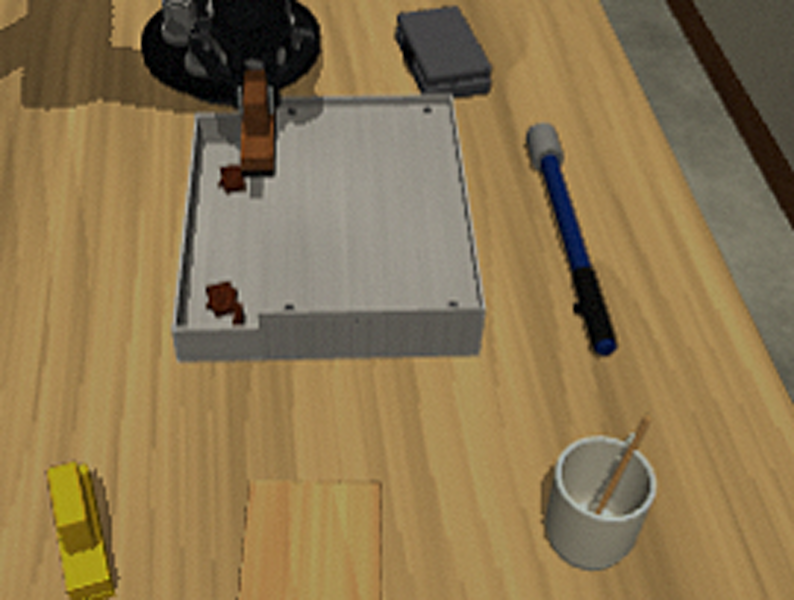

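```bash
python3 -m handwheel '[{"delta_pos":[0,-1.5,0],"twist":[0,0,0],"jaw":0},{"delta_pos":[0,-3.5,0],"twist":[0,0,0],"jaw":0},{"delta_pos":[0,-5.5,-1],"twist":[0,0,0],"jaw":0},{"delta_pos":[0,-6.5,-3],"twist":[0,0,0],"jaw":0},{"delta_pos":[0,-6.5,-6],"twist":[0,0,0],"jaw":0},{"delta_pos":[0,-6.5,-9.5],"twist":[0,0,0],"jaw":0},{"delta_pos":[0,-6.5,-13],"twist":[0,0,0],"jaw":0},{"delta_pos":[0,-6.5,-16.5],"twist":[0,0,0],"jaw":0},{"delta_pos":[0,-6.5,-20],"twist":[0,0,0],"jaw":0},{"delta_pos":[0,-6.5,-23.5],"twist":[0,0,0],"jaw":0}]'
python3 - <<'E'
from h import *
go(456,-383,170,-21.8)
f,X,c=cloud("side"); save(f,"s8.png",(130,100,400,304))
f2,X2,c=cloud("top"); save(f2,"t8.png",(80,150,380,290))
E
```

```text
time_s: 13.05
eef_pos: [430.8, -101.8, 170.1]
ee_rot: [-0.706, 0.707, -0.026, 0.027]
force: [1.4, -0.7, -1.8]
grip_width: 0.295
tcp [ 430.8 -101.8  170.1] toolx yaw -4.3 | delta cm [ 4.620e+00  2.000e-02 -2.786e+01] twist [array([0.   , 0.305, 0.001]), array([ 1.000e-03, -2.836e+00, -0.000e+00])] | q [-0.5   0.19  1.82  0.    1.12 -0.42] F [ 1.4 -0.7 -1.8] w 0.295 t 13.1
```

View pics/s8.png

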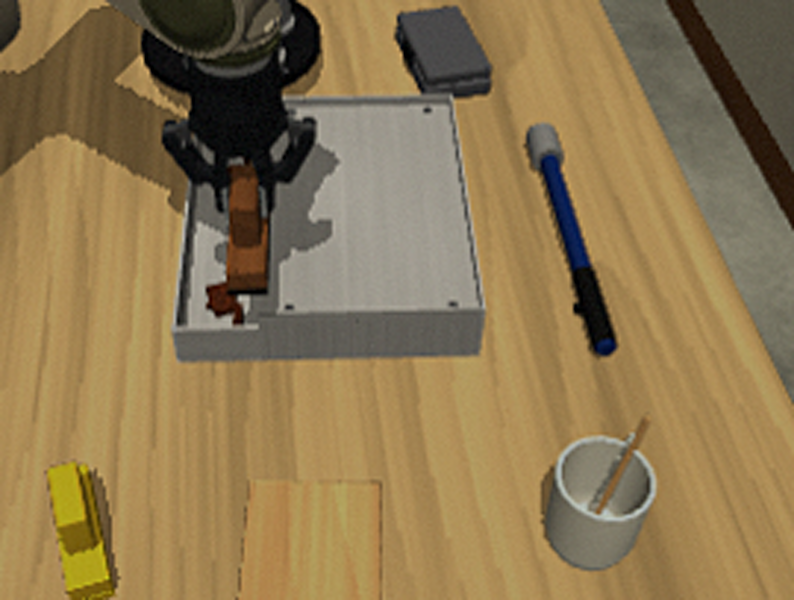

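View pics/t8.png

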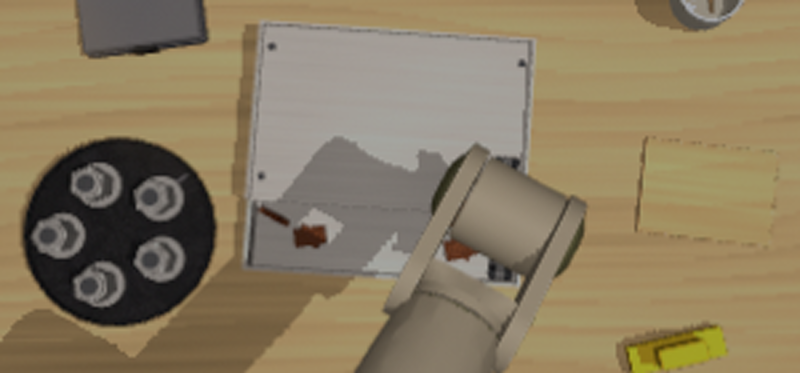

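Run:
```python
from h import *
f,X,c=cloud("top")
pts=np.array([(648,137),(778,152),(770,247),(637,231)])/2.667+[80,150]
w=[X[int(round(v)),int(round(u))] for u,v in pts]; w=np.array(w);print(w.round(0)); print(w.mean(0))
Z=X[...,2]
m=(Z>6.5)&(Z<10)&(X[...,0]>380)&(X[...,0]<540)&(X[...,1]<-270)&(X[...,1]>-500)
m=cv2.morphologyEx(m.astype(np.uint8),cv2.MORPH_OPEN,np.ones((3,3)))>0
n,l,s,ce=cv2.connectedComponentsWithStats(m.astype(np.uint8)); i=1+np.argmax(s[1:,4]); rect(l==i,X,"board")
```

```text
[[ 533. -303.   -7.]
 [ 510. -466.    8.]
 [ 389. -451.   10.]
 [ 410. -286.   -5.]]
[ 460.67703964 -376.33633761    1.6054963 ]Traceback (most recent call last):
  File "<stdin>", line 8, in <module>
    return _wrapfunc(a, 'argmax', axis=axis, out=out, **kwds)
    return bound(*args, **kwds)
ValueError: attempt to get argmax of an empty sequence
```

Run:
```python
from h import *
go(460,-374,150,-8)
```

```text
tcp [ 431.1 -101.9  169.9] toolx yaw -4.5 | delta cm [  5.03   2.   -26.89] twist [array([0.   , 0.061, 0.001]), array([ 1.000e-03, -3.081e+00, -0.000e+00])] | q [-0.5   0.2   1.82 -0.    1.12 -0.42] F [ 0.5  0.1 -1.3] w 0.299 t 13.2
```

```bash
python3 -m handwheel '[{"delta_pos":[0.5,0,-2.5],"twist":[0,0,0],"jaw":0},{"delta_pos":[1,0,-5.5],"twist":[0,0.01,0],"jaw":0},{"delta_pos":[1.7,0,-9],"twist":[0,0.02,0],"jaw":0},{"delta_pos":[2.4,0.3,-12.5],"twist":[0,0.03,0],"jaw":0},{"delta_pos":[3,0.6,-16],"twist":[0,0.04,0],"jaw":0},{"delta_pos":[3.6,1,-19.5],"twist":[0,0.05,0],"jaw":0},{"delta_pos":[4.2,1.4,-22.5],"twist":[0,0.06,0],"jaw":0},{"delta_pos":[4.7,1.7,-25],"twist":[0,0.06,0],"jaw":0},{"delta_pos":[5,2,-26.6],"twist":[0,0.06,0],"jaw":0},{"delta_pos":[5,2,-26.9],"twist":[0,0.06,0],"jaw":0}]'; python3 -m handwheel '[{"delta_pos":[0,0.5,0],"twist":[0,0,0],"jaw":0},{"delta_pos":[0,1.7,0],"twist":[0,0,0],"jaw":0},{"delta_pos":[0,3,0],"twist":[0,0,0],"jaw":0},{"delta_pos":[0,4.5,0],"twist":[0,0,0],"jaw":0},{"delta_pos":[0,6,0],"twist":[0,0,0],"jaw":0},{"delta_pos":[0,7.5,0],"twist":[0,0,0],"jaw":0},{"delta_pos":[0,8.5,0],"twist":[0,0,0],"jaw":0},{"delta_pos":[0,9.2,0],"twist":[0,0,0],"jaw":0},{"delta_pos":[0,9.4,0],"twist":[0,0,0],"jaw":0},{"delta_pos":[0,9.4,0],"twist":[0,0,0],"jaw":0}]';python3 - <<'E'
from h import *
go(460,-374,52,-8)
E
```

```text
time_s: 14.03
eef_pos: [461.1, -373.2, 148.7]
ee_rot: [0.706, -0.705, 0.048, -0.048]
force: [-0.1, 0.4, -2.3]
grip_width: 0.293
time_s: 14.87
eef_pos: [461.0, -371.5, 55.8]
ee_rot: [0.706, -0.705, 0.048, -0.047]
force: [-0.1, -0.2, -1.5]
grip_width: 0.298
tcp [ 461.  -371.5   55.8] toolx yaw -7.7 | delta cm [-0.06  0.38 -0.26] twist [array([-0.   ,  0.005, -0.   ]), array([-0.   , -3.137,  0.   ])] | q [-0.88  0.64  1.48  0.    1.02 -0.74] F [-0.1 -0.2 -1.5] w 0.298 t 14.9
```

```bash
python3 -m handwheel '[{"delta_pos":[0,0.2,0],"twist":[0,0,0],"jaw":0},{"delta_pos":[0,0.35,0],"twist":[0,0,0],"jaw":0},{"delta_pos":[0,0.4,0],"twist":[0,0,0],"jaw":0},{"delta_pos":[0,0.4,0],"twist":[0,0,0],"jaw":0},{"delta_pos":[0,0.4,0],"twist":[0,0,0],"jaw":0.6},{"delta_pos":[0,0.4,0],"twist":[0,0,0],"jaw":1},{"delta_pos":[0,0.4,0],"twist":[0,0,0],"jaw":1},{"delta_pos":[0,0.4,0],"twist":[0,0,0],"jaw":1},{"delta_pos":[0,0.4,0],"twist":[0,0,0],"jaw":1},{"delta_pos":[0,0.4,0],"twist":[0,0,0],"jaw":1}]'; python3 -m handwheel '[{"delta_pos":[0,-0.5,0],"twist":[0,0,0],"jaw":1},{"delta_pos":[0,-1.5,0],"twist":[0,0,0],"jaw":1},{"delta_pos":[0,-3,0],"twist":[0,0,0],"jaw":1},{"delta_pos":[0,-5,0],"twist":[0,0,0],"jaw":1},{"delta_pos":[0,-7.5,0],"twist":[0,0,0],"jaw":1},{"delta_pos":[0,-10,0],"twist":[0,0,0],"jaw":1},{"delta_pos":[0,-12.5,0],"twist":[0,0,0],"jaw":1},{"delta_pos":[0,-14.5,0],"twist":[0,0,0],"jaw":1},{"delta_pos":[0,-15.5,0],"twist":[0,0,0],"jaw":1},{"delta_pos":[0,-15.5,0],"twist":[0,0,0],"jaw":1}]';python3 - <<'E'
from h import *
go(320,0,250,-50)
f,X,c=cloud("side"); save(f,"s9.png",(130,100,400,304))
E
```

```text
time_s: 15.7
eef_pos: [460.8, -372.0, 51.9]
ee_rot: [-0.705, 0.706, -0.048, 0.048]
force: [0.5, 0.3, 0.1]
grip_width: 1.0
time_s: 16.53
eef_pos: [461.4, -372.5, 209.6]
ee_rot: [-0.704, 0.707, -0.046, 0.049]
force: [-0.5, -0.7, -0.4]
grip_width: 0.999
tcp [ 461.4 -372.5  209.6] toolx yaw -7.7 | delta cm [-19.    -4.22  35.  ] twist [array([0.002, 0.738, 0.005]), array([ 6.000e-03, -2.404e+00, -2.000e-03])] | q [-0.88  0.48  1.32  0.    1.34 -0.74] F [-0.5 -0.7 -0.4] w 0.999 t 16.5
```

View pics/s9.png

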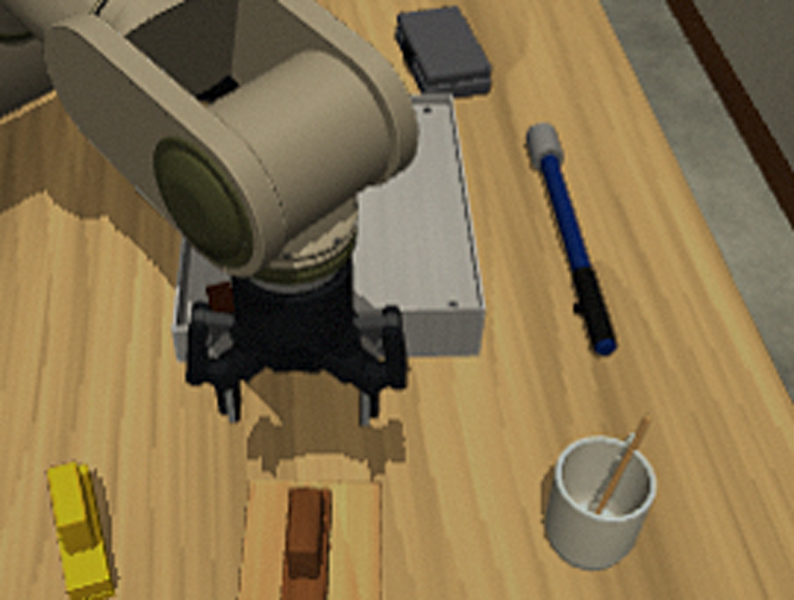

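The scraper stands on its board. I'll move to a neutral pose and look at the shelf and nuts.

```bash
python3 -m handwheel '[{"delta_pos":[-1.9,-0.4,3.5],"twist":[0,0.05,0],"jaw":1},{"delta_pos":[-3.8,-0.8,7],"twist":[0,0.1,0],"jaw":1},{"delta_pos":[-5.7,-1.2,10.5],"twist":[0,0.1,0],"jaw":1},{"delta_pos":[-7.6,-1.6,14],"twist":[0,0.1,0],"jaw":1},{"delta_pos":[-9,-2,17],"twist":[0,0.1,0],"jaw":1},{"delta_pos":[-9.5,-2.4,20],"twist":[0,0.05,0],"jaw":1},{"delta_pos":[-10,-2.8,23],"twist":[0,0,0],"jaw":1},{"delta_pos":[-10.5,-3.2,26],"twist":[0,-0.05,0],"jaw":1},{"delta_pos":[-11,-3.6,28],"twist":[0,-0.1,0],"jaw":1},{"delta_pos":[-11,-4,29],"twist":[0,-0.1,0],"jaw":1}]';python3 - <<'E'
from h import *
f,X,c=cloud("side"); save(f,"s10.png",(150,70,310,220))
f2,X2,c=cloud("top"); save(f2,"t10.png",(80,190,170,275))
save(f2,"t10b.png",(80,150,420,290))
go(380,200,250,-50)
Z=X2[...,2];x,y=X2[...,0],X2[...,1]
m=(Z>100)&(Z<120)&(x>300)&(x<560)&(y>230)&(y<480)
n,l,s,ce=cv2.connectedComponentsWithStats(m.astype(np.uint8))
for i in range(1,n):
    if s[i,4]>6: print(ce[i].round(1),s[i,4]); P=rect(l==i,X2,"nut"); print(P[:,:2].mean(0).round(1))
E
```

```text
time_s: 17.42
eef_pos: [389.9, -67.5, 245.9]
ee_rot: [0.707, -0.707, 0.012, -0.01]
force: [-0.1, -0.2, 0.1]
grip_width: 0.992
tcp [390.9 -69.  246.6] toolx yaw -2.0 | delta cm [-2.02 -0.34 26.84] twist [array([ 0.   ,  0.838, -0.   ]), array([-0.   , -2.303, -0.   ])] | q [-0.47  0.01  1.82 -0.    1.32 -0.44] F [ 0.8  0.6 -0.1] w 1.001 t 17.5
[112.4 218. ] 113
nut 113 ctr [478.3 378.5] size [37.5 35. ] ang 7.5 z [102.  107.6 113.5]
[477.8 378.4]
[136.  223.2] 110
nut 110 ctr [461.3 306. ] size [38.8 34.4] ang 11.1 z [101.6 107.7 113.5]
[460.6 304.8]
[ 98.6 238.2] 116
nut 116 ctr [415.3 420.7] size [37.9 35.4] ang 29.1 z [100.8 107.4 114.2]
[415.2 419.7]
[136.1 246.9] 122
nut 122 ctr [386.2 304.1] size [35.2 38.6] ang 82.9 z [101.8 108.5 114.7]
[386.5 303.2]
[113.7 257.2] 119
nut 119 ctr [356.6 372.1] size [36.1 37.4] ang 48.4 z [101.3 107.5 113.1]
[355.7 372.1]
```

View pics/s10.png

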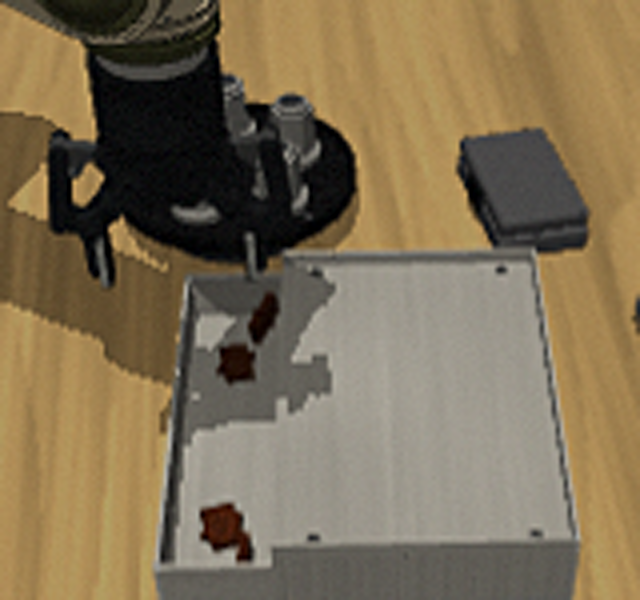

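View pics/t10.png

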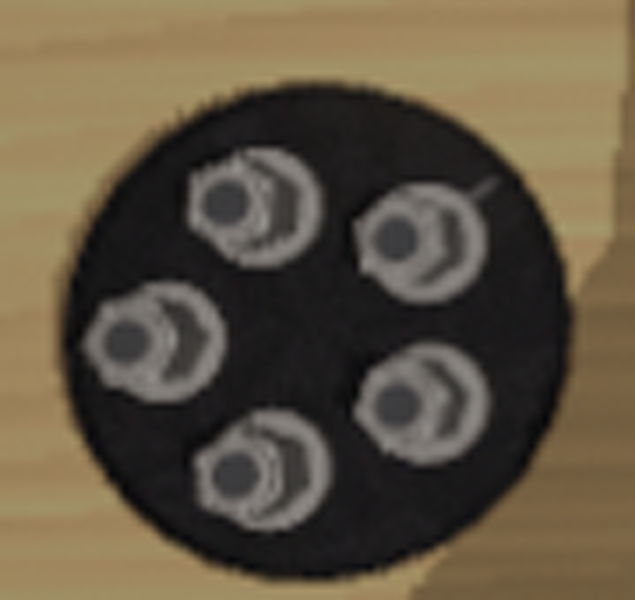

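View pics/t10b.png

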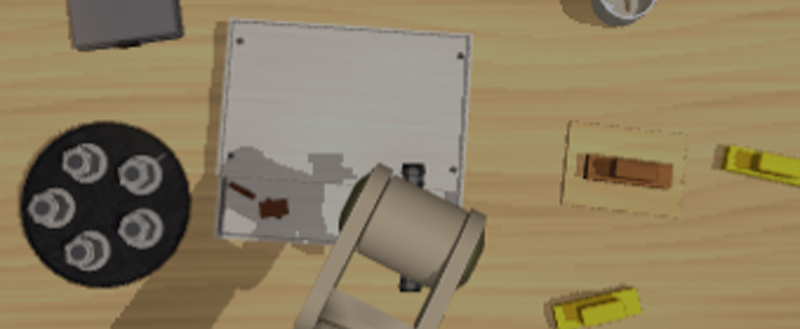

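```bash
cat >> h.py <<'E'
from scipy.optimize import minimize
def hexfit(views,c0,zb=50):
    """views: list of clouds; c0 approx centre; zb base z"""
    res=[]
    pts=[]
    for X in views:
        P=X.reshape(-1,3); P=P[~np.isnan(P).any(1)]
        k=(np.hypot(P[:,0]-c0[0],P[:,1]-c0[1])<34)&(P[:,2]>zb+5)&(P[:,2]<zb+66); pts.append(P[k])
    P=np.vstack(pts)
    def sd(p,th): # signed dist to union of flange, hex prism, cap (approx)
        q=P-[p[0],p[1],zb]; r=np.hypot(q[:,0],q[:,1]); z=q[:,2]
        a=np.arctan2(q[:,1],q[:,0])-th; a=(a+np.pi/6)%(np.pi/3)-np.pi/6
        h=np.maximum(r*np.cos(a)-18,np.maximum(z-54,10-z))
        f=np.maximum(r-27,z-10)
        t=np.maximum(r-15,z-60)
        return np.minimum(np.minimum(h,f),t)
    out=[]
    for d in range(0,60,5):
        fun=lambda p:np.mean(np.minimum(np.abs(sd(p,np.deg2rad(d))),6)**1.5)
        o=minimize(fun,c0,method="Nelder-Mead",options=dict(xatol=.1,fatol=1e-3))
        out.append((o.fun,d,o.x))
    out.sort(key=lambda t:t[0])
    return len(P),out
E
python3 - <<'E'
from h import *
vs=[cloud("top")[1] for _ in range(3)]
for c0 in [(478,379),(461,306),(415,420),(386,304),(356,372)]:
    n,o=hexfit(vs,np.array(c0,float)); print(n,[(round(a,2),d) for a,d,_ in o[:4]],"worst",round(o[-1][0],2),o[-1][1],o[0][2].round(1))
E
```

```text
684 [(np.float64(2.35), 25), (np.float64(2.38), 20), (np.float64(2.38), 30), (np.float64(2.42), 15)] worst 2.62 50 [478.1 380.8]
659 [(np.float64(2.59), 40), (np.float64(2.61), 35), (np.float64(2.61), 45), (np.float64(2.63), 30)] worst 2.79 5 [460.4 306.8]
753 [(np.float64(2.7), 0), (np.float64(2.71), 5), (np.float64(2.76), 55), (np.float64(2.76), 10)] worst 2.99 35 [415.2 421.8]
718 [(np.float64(2.63), 15), (np.float64(2.65), 10), (np.float64(2.66), 20), (np.float64(2.71), 5)] worst 2.82 45 [387.2 304.7]
714 [(np.float64(2.62), 35), (np.float64(2.62), 40), (np.float64(2.65), 45), (np.float64(2.67), 30)] worst 2.84 0 [355.3 374.1]
```

The shelf is bare and all four flakes are in the trough. The hex-orientation fit gave clean minima, so I can pick the nuts. First is the near-right one at (387,305), with the jaw at yaw 73°.

Run:
```python
from h import *
go(387,305,170,73)
```

```text
tcp [390.9 -70.7 246.1] toolx yaw -2.1 | delta cm [-1.76  7.62 37.52] twist [array([-1.000e-03, -1.311e+00, -1.000e-03]), array([ 1.000e-03,  1.831e+00, -1.000e-03])] | q [-0.48  0.01  1.82 -0.    1.31 -0.44] F [-0.3  0.  -0.7] w 1.0 t 17.7
```

```bash
python3 -m handwheel '[{"delta_pos":[-0.2,0,3],"twist":[0,-0.11,0],"jaw":0.72},{"delta_pos":[-0.4,0,6.5],"twist":[0,-0.22,0],"jaw":0.72},{"delta_pos":[-0.6,0,10.5],"twist":[0,-0.33,0],"jaw":0.72},{"delta_pos":[-0.8,0.5,14.5],"twist":[0,-0.44,0],"jaw":0.72},{"delta_pos":[-1,1.5,18.5],"twist":[0,-0.55,0],"jaw":0.72},{"delta_pos":[-1.2,2.5,22.5],"twist":[0,-0.67,0],"jaw":0.72},{"delta_pos":[-1.4,4,26.5],"twist":[0,-0.79,0],"jaw":0.72},{"delta_pos":[-1.5,5.5,30.5],"twist":[0,-0.91,0],"jaw":0.72},{"delta_pos":[-1.6,7,34],"twist":[0,-1.03,0],"jaw":0.72},{"delta_pos":[-1.8,7.6,36],"twist":[0,-1.15,0],"jaw":0.72}]'
python3 - <<'E'
from h import *
go(387,305,150,73)
E
```

```text
time_s: 18.5
eef_pos: [385.0, 292.6, 168.0]
ee_rot: [0.599, -0.599, -0.375, 0.377]
force: [0.2, 0.3, -0.5]
grip_width: 0.715
tcp [385.  292.6 168. ] toolx yaw 64.2 | delta cm [1.21 1.8  0.36] twist [array([-0.003, -0.153, -0.002]), array([ 0.003,  2.988, -0.004])] | q [ 0.41  0.29  1.71  0.    1.15 -0.71] F [ 0.2  0.3 -0.5] w 0.715 t 18.5
```

```bash
python3 -m handwheel '[{"delta_pos":[0.6,0.9,0.3],"twist":[0,-0.08,0],"jaw":0.72},{"delta_pos":[1.3,1.8,0.5],"twist":[0,-0.155,0],"jaw":0.72},{"delta_pos":[1.3,1.8,0.5],"twist":[0,-0.155,0],"jaw":0.72},{"delta_pos":[1.3,1.8,0.5],"twist":[0,-0.155,0],"jaw":0.72},{"delta_pos":[1.3,1.8,0.5],"twist":[0,-0.155,0],"jaw":0.72},{"delta_pos":[1.3,1.8,0.5],"twist":[0,-0.155,0],"jaw":0.72},{"delta_pos":[1.3,1.8,0.5],"twist":[0,-0.155,0],"jaw":0.72},{"delta_pos":[1.3,1.8,0.5],"twist":[0,-0.155,0],"jaw":0.72},{"delta_pos":[1.3,1.8,0.5],"twist":[0,-0.155,0],"jaw":0.72},{"delta_pos":[1.3,1.8,0.5],"twist":[0,-0.155,0],"jaw":0.72}]'
python3 - <<'E'
from h import *
go(387,305,71,73)
f,X,c=cloud("side"); save(f,"s11.png",(150,60,310,180))
f,X,c=cloud("top"); save(f,"t11.png",(70,180,190,270))
E
```

```text
time_s: 19.33
eef_pos: [386.7, 304.4, 153.0]
ee_rot: [-0.569, 0.569, 0.419, -0.419]
force: [0.8, 0.7, -0.3]
grip_width: 0.72
tcp [386.7 304.4 153. ] toolx yaw 72.7 | delta cm [ 0.06  8.2  -0.01] twist [array([ 0.   , -0.005,  0.   ]), array([-0.   ,  3.137,  0.   ])] | q [ 0.43  0.32  1.71  0.    1.12 -0.84] F [ 0.8  0.7 -0.3] w 0.72 t 19.3
```

View pics/s11.png

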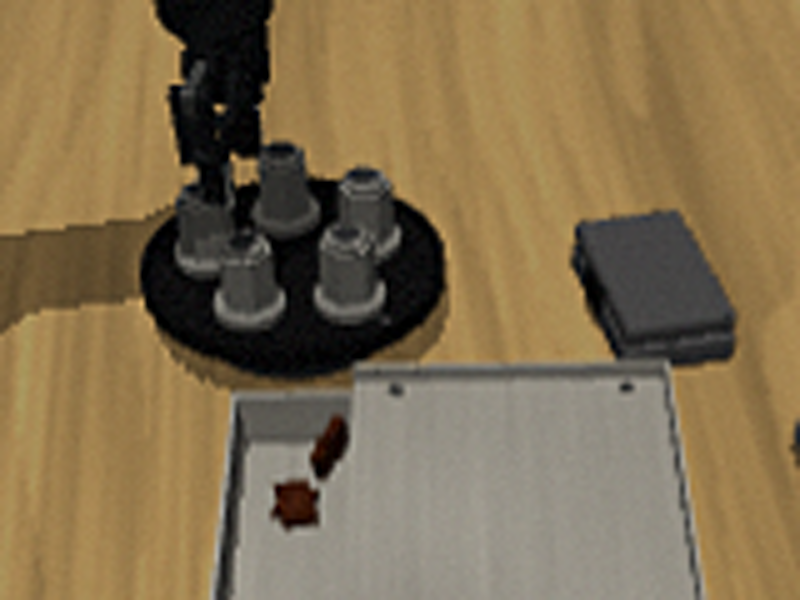

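View pics/t11.png

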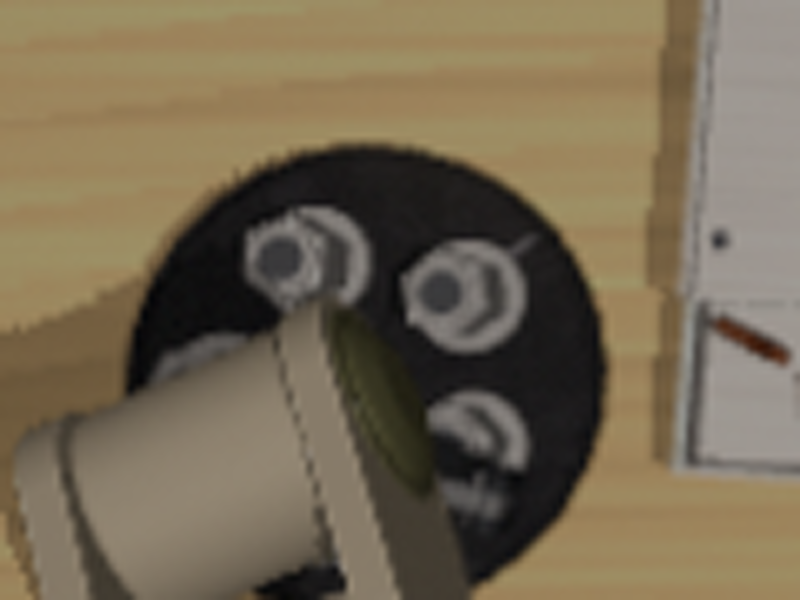

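Run:
```python
from h import *
vs=[cloud("side")[1] for _ in range(2)]
for c0 in [(478,379),(461,306),(415,420),(386,304)]:
    n,o=hexfit(vs,np.array(c0,float)); print(n,[(round(a,2),d) for a,d,_ in o[:4]],"worst",round(o[-1][0],2),o[-1][1],o[0][2].round(1))
go(387,305,71,73)
```

```text
307 [(np.float64(1.87), 25), (np.float64(1.88), 30), (np.float64(1.88), 20), (np.float64(2.0), 35)] worst 2.41 0 [479.6 379.7]
420 [(np.float64(1.97), 45), (np.float64(2.0), 50), (np.float64(2.01), 40), (np.float64(2.08), 35)] worst 2.35 15 [463.  304.9]
373 [(np.float64(2.38), 5), (np.float64(2.38), 10), (np.float64(2.43), 0), (np.float64(2.44), 15)] worst 2.79 35 [418.5 422.6]
431 [(np.float64(1.86), 15), (np.float64(1.87), 10), (np.float64(1.93), 20), (np.float64(1.96), 5)] worst 2.11 40 [389.1 303. ]
tcp [386.7 304.5 152.8] toolx yaw 72.8 | delta cm [ 0.06  8.18 -0.01] twist [array([ 0.   , -0.004,  0.   ]), array([-0.   ,  3.137,  0.   ])] | q [ 0.43  0.32  1.71 -0.    1.12 -0.84] F [-0.3  0.6  0. ] w 0.72 t 19.5
```

```bash
python3 -m handwheel '[{"delta_pos":[0,0.5,0],"twist":[0,0,0],"jaw":0.72},{"delta_pos":[0,1.5,0],"twist":[0,0,0],"jaw":0.72},{"delta_pos":[0,3,0],"twist":[0,0,0],"jaw":0.72},{"delta_pos":[0,4.5,0],"twist":[0,0,0],"jaw":0.72},{"delta_pos":[0,6,0],"twist":[0,0,0],"jaw":0.72},{"delta_pos":[0,7.2,0],"twist":[0,0,0],"jaw":0.72},{"delta_pos":[0,7.9,0],"twist":[0,0,0],"jaw":0.72},{"delta_pos":[0,8.2,0],"twist":[0,0,0],"jaw":0.72},{"delta_pos":[0,8.2,0],"twist":[0,0,0],"jaw":0.72},{"delta_pos":[0,8.2,0],"twist":[0,0,0],"jaw":0.6}]'; python3 -m handwheel '[{"delta_pos":[0,0,0],"twist":[0,0,0],"jaw":0.5},{"delta_pos":[0,0,0],"twist":[0,0,0],"jaw":0.45},{"delta_pos":[0,0,0],"twist":[0,0,0],"jaw":0.4},{"delta_pos":[0,0,0],"twist":[0,0,0],"jaw":0.3},{"delta_pos":[0,0,0],"twist":[0,0,0],"jaw":0.3},{"delta_pos":[0,0,0],"twist":[0,0,0],"jaw":0.3},{"delta_pos":[0,0,0],"twist":[0,0,0],"jaw":0.3},{"delta_pos":[0,0,0],"twist":[0,0,0],"jaw":0.3},{"delta_pos":[0,0,0],"twist":[0,0,0],"jaw":0.3},{"delta_pos":[0,0,0],"twist":[0,0,0],"jaw":0.3}]' 60
python3 - <<'E'
from h import *
go(387,305,200,73)
E
```

```text
time_s: 20.37
eef_pos: [386.9, 304.6, 71.0]
ee_rot: [-0.569, 0.569, 0.42, -0.419]
force: [0.2, 0.3, -0.0]
grip_width: 0.611
time_s: 21.2
eef_pos: [387.0, 304.6, 71.5]
ee_rot: [-0.569, 0.569, 0.42, -0.419]
force: [-1.0, -1.1, 6.4]
grip_width: 0.411
tcp [387.  304.6  71.5] toolx yaw 72.8 | delta cm [  0.05 -12.85  -0.  ] twist [array([ 0.001, -0.004,  0.001]), array([-1.000e-03,  3.138e+00,  2.000e-03])] | q [ 0.43  0.44  1.79 -0.    0.92 -0.84] F [-1.  -1.1  6.4] w 0.411 t 21.2
```

Gripped across the flats (35 mm). Lifting.

```bash
python3 -m handwheel '[{"delta_pos":[0,-0.5,0],"twist":[0,0,0],"jaw":0.3},{"delta_pos":[0,-1.5,0],"twist":[0,0,0],"jaw":0.3},{"delta_pos":[0,-3,0],"twist":[0,0,0],"jaw":0.3},{"delta_pos":[0,-5,0],"twist":[0,0,0],"jaw":0.3},{"delta_pos":[0,-7.5,0],"twist":[0,0,0],"jaw":0.3},{"delta_pos":[0,-10,0],"twist":[0,0,0],"jaw":0.3},{"delta_pos":[0,-12,0],"twist":[0,0,0],"jaw":0.3},{"delta_pos":[0,-13,0],"twist":[0,0,0],"jaw":0.3},{"delta_pos":[0,-13,0],"twist":[0,0,0],"jaw":0.3},{"delta_pos":[0,-13,0],"twist":[0,0,0],"jaw":0.3}]'
python3 - <<'E'
from h import *
for y in(-124,-62,0,62,124): print(y,s2w((67,y)).round(0))
go(*s2w((67,-124)),180,-4.3)
f,X,c=cloud("side"); save(f,"s12.png",(150,40,310,160))
E
```

```text
time_s: 22.03
eef_pos: [386.4, 304.4, 200.3]
ee_rot: [0.569, -0.569, -0.419, 0.42]
force: [-0.8, 0.7, -3.7]
grip_width: 0.416
-124 [ 612. -106.]
-62 [617. -44.]
0 [622.  18.]
62 [626.  79.]
124 [631. 141.]
tcp [386.4 304.4 200.3] toolx yaw 72.8 | delta cm [-32.51   2.03 -33.74] twist [array([-0.000e+00,  1.345e+00, -1.000e-03]), array([-1.000e-03, -1.797e+00,  0.000e+00])] | q [ 0.43  0.27  1.64  0.    1.23 -0.84] F [-0.8  0.7 -3.7] w 0.416 t 22.0
```

View pics/s12.png

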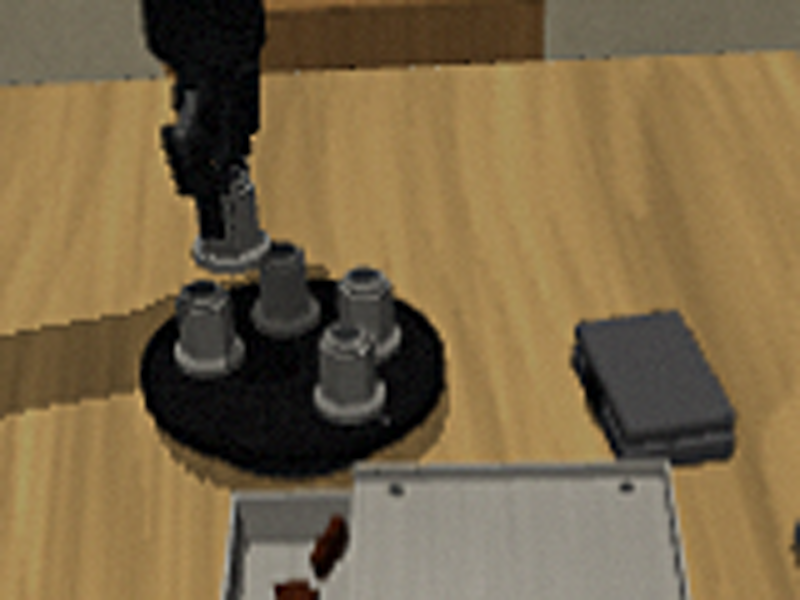

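```bash
python3 -m handwheel '[{"delta_pos":[-1,0,-1],"twist":[0,0.05,0],"jaw":0.3},{"delta_pos":[-3,0,-3.1],"twist":[0,0.14,0],"jaw":0.3},{"delta_pos":[-5.5,0,-5.7],"twist":[0,0.25,0],"jaw":0.3},{"delta_pos":[-8,0,-8.3],"twist":[0,0.36,0],"jaw":0.3},{"delta_pos":[-10.5,0,-10.9],"twist":[0,0.47,0],"jaw":0.3},{"delta_pos":[-13,0,-13.5],"twist":[0,0.58,0],"jaw":0.3},{"delta_pos":[-15.5,0,-16.1],"twist":[0,0.69,0],"jaw":0.3},{"delta_pos":[-18,0,-18.7],"twist":[0,0.8,0],"jaw":0.3},{"delta_pos":[-20.5,0,-21.3],"twist":[0,0.9,0],"jaw":0.3},{"delta_pos":[-23,0,-23.9],"twist":[0,1,0],"jaw":0.3}]'
python3 - <<'E'
from h import *
go(*s2w((67,-124)),170,-4.3)
E
```

```text
time_s: 22.92
eef_pos: [546.8, 12.3, 199.1]
ee_rot: [0.701, -0.701, -0.092, 0.094]
force: [0.9, 0.8, -3.2]
grip_width: 0.414
tcp [546.8  12.3 199.1] toolx yaw 15.2 | delta cm [  3.23   2.88 -13.15] twist [array([-0.001,  0.34 , -0.003]), array([-4.000e-03, -2.802e+00,  1.000e-03])] | q [-0.19  0.39  1.48  0.    1.28 -0.46] F [ 0.9  0.8 -3.2] w 0.414 t 22.9
```

```bash
python3 -m handwheel '[{"delta_pos":[0.7,0,-2.6],"twist":[0,0.07,0],"jaw":0.3},{"delta_pos":[1.3,0.5,-5.2],"twist":[0,0.15,0],"jaw":0.3},{"delta_pos":[1.9,1,-7.8],"twist":[0,0.23,0],"jaw":0.3},{"delta_pos":[2.5,1.7,-10],"twist":[0,0.3,0],"jaw":0.3},{"delta_pos":[2.9,2.4,-11.8],"twist":[0,0.34,0],"jaw":0.3},{"delta_pos":[3.2,2.9,-12.8],"twist":[0,0.34,0],"jaw":0.3},{"delta_pos":[3.2,2.9,-13.1],"twist":[0,0.34,0],"jaw":0.3},{"delta_pos":[3.2,2.9,-13.1],"twist":[0,0.34,0],"jaw":0.3},{"delta_pos":[3.2,2.9,-13.1],"twist":[0,0.34,0],"jaw":0.3},{"delta_pos":[3.2,2.9,-13.1],"twist":[0,0.34,0],"jaw":0.3}]'
python3 - <<'E'
from h import *
go(*s2w((67,-124)),85,-4.3)
f,X,c=cloud("side"); save(f,"s13.png",(150,60,350,220))
E
```

```text
time_s: 23.75
eef_pos: [612.4, -102.6, 172.3]
ee_rot: [0.707, -0.707, 0.024, -0.024]
force: [-2.0, -0.1, -3.6]
grip_width: 0.413
tcp [ 612.4 -102.6  172.3] toolx yaw -3.9 | delta cm [ 0.01  8.73 -0.34] twist [array([-0.   ,  0.007,  0.   ]), array([ 1.000e-03, -3.135e+00,  0.000e+00])] | q [-0.35  0.57  1.27  0.    1.3  -0.29] F [-2.  -0.1 -3.6] w 0.413 t 23.8
```

View pics/s13.png

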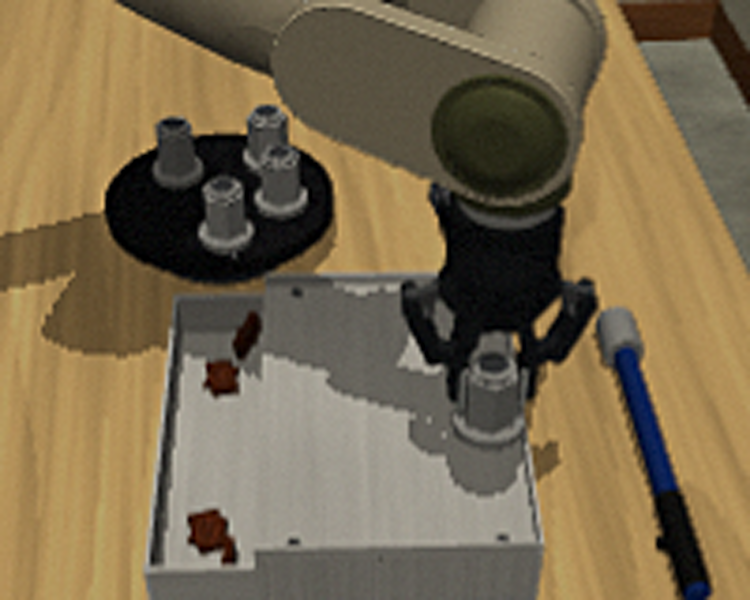

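```bash
python3 -m handwheel '[{"delta_pos":[0,0.5,-0.2],"twist":[0,0,0],"jaw":0.3},{"delta_pos":[0,1.7,-0.3],"twist":[0,0,0],"jaw":0.3},{"delta_pos":[0,3.2,-0.3],"twist":[0,0,0],"jaw":0.3},{"delta_pos":[0,4.7,-0.3],"twist":[0,0,0],"jaw":0.3},{"delta_pos":[0,6.2,-0.3],"twist":[0,0,0],"jaw":0.3},{"delta_pos":[0,7.4,-0.3],"twist":[0,0,0],"jaw":0.3},{"delta_pos":[0,8.1,-0.3],"twist":[0,0,0],"jaw":0.3},{"delta_pos":[0,8.5,-0.3],"twist":[0,0,0],"jaw":0.3},{"delta_pos":[0,8.6,-0.3],"twist":[0,0,0],"jaw":0.3},{"delta_pos":[0,8.6,-0.3],"twist":[0,0,0],"jaw":0.3}]'
python3 - <<'E'
from h import *
go(*s2w((67,-124)),82,-4.3)
E
```

```text
time_s: 24.63
eef_pos: [612.6, -106.7, 86.2]
ee_rot: [-0.707, 0.707, -0.024, 0.025]
force: [0.6, 0.3, -2.7]
grip_width: 0.415
tcp [ 612.6 -106.7   86.2] toolx yaw -4.0 | delta cm [-0.03  0.42  0.06] twist [array([0.   , 0.005, 0.001]), array([ 1.000e-03, -3.136e+00, -0.000e+00])] | q [-0.36  0.66  1.36  0.    1.12 -0.29] F [ 0.6  0.3 -2.7] w 0.415 t 24.6
```

```bash
python3 -m handwheel '[{"delta_pos":[0,0.25,0],"twist":[0,0,0],"jaw":0.3},{"delta_pos":[0,0.4,0],"twist":[0,0,0],"jaw":0.3},{"delta_pos":[0,0.45,0],"twist":[0,0,0],"jaw":0.3},{"delta_pos":[0,0.45,0],"twist":[0,0,0],"jaw":0.3},{"delta_pos":[0,0.45,0],"twist":[0,0,0],"jaw":0.5},{"delta_pos":[0,0.45,0],"twist":[0,0,0],"jaw":0.72},{"delta_pos":[0,0.45,0],"twist":[0,0,0],"jaw":0.72},{"delta_pos":[0,0.45,0],"twist":[0,0,0],"jaw":0.72},{"delta_pos":[0,0.45,0],"twist":[0,0,0],"jaw":0.72},{"delta_pos":[0,0.45,0],"twist":[0,0,0],"jaw":0.72}]'; python3 -m handwheel '[{"delta_pos":[0,-0.5,0],"twist":[0,0,0],"jaw":0.72},{"delta_pos":[0,-1.5,0],"twist":[0,0,0],"jaw":0.72},{"delta_pos":[0,-3,0],"twist":[0,0,0],"jaw":0.72},{"delta_pos":[0,-5,0],"twist":[0,0,0],"jaw":0.72},{"delta_pos":[0,-7,0],"twist":[0,0,0],"jaw":0.72},{"delta_pos":[0,-9,0],"twist":[0,0,0],"jaw":0.72},{"delta_pos":[0,-10,0],"twist":[0,0,0],"jaw":0.72},{"delta_pos":[0,-10,0.5],"twist":[0,0,0],"jaw":0.72},{"delta_pos":[0,-10,1.5],"twist":[0,0,0],"jaw":0.72},{"delta_pos":[0,-10,3],"twist":[0,0,0],"jaw":0.72}]'
python3 - <<'E'
from h import *
f,X,c=cloud("side"); save(f,"s14.png",(150,60,350,220))
go(461,306,170,38)
vs=[cloud("top")[1],cloud("side")[1]]
for c0 in [(478,379),(461,306),(415,420),(356,372)]:
    n,o=hexfit(vs,np.array(c0,float)); print(n,[(round(a,2),d) for a,d,_ in o[:4]],"worst",round(o[-1][0],2),o[-1][1],o[0][2].round(1))
n,o=hexfit(vs,s2w((67,-124)),60);print(n,o[0],o[0][2]-s2w((67,-124)))
E
```

```text
time_s: 25.47
eef_pos: [612.4, -106.7, 81.4]
ee_rot: [-0.707, 0.707, -0.025, 0.025]
force: [1.0, -0.5, -0.7]
grip_width: 0.718
time_s: 26.3
eef_pos: [614.0, -76.2, 180.0]
ee_rot: [0.707, -0.706, 0.026, -0.024]
force: [0.1, -0.3, 0.2]
grip_width: 0.719
tcp [614.1 -72.8 180. ] toolx yaw -3.9 | delta cm [-17.86   1.11  36.74] twist [array([-0.003, -0.732, -0.002]), array([ 2.00e-03,  2.41e+00, -3.00e-03])] | q [-0.31  0.56  1.27  0.    1.32 -0.24] F [-0.7  3.4 -0.1] w 0.721 t 26.4
200 [(np.float64(3.24), 0), (np.float64(3.24), 55), (np.float64(3.25), 5), (np.float64(3.26), 10)] worst 3.34 40 [504.6 368.5]
429 [(np.float64(2.47), 10), (np.float64(2.49), 5), (np.float64(2.51), 15), (np.float64(2.57), 0)] worst 2.83 40 [459.4 305.7]
434 [(np.float64(2.38), 25), (np.float64(2.39), 30), (np.float64(2.41), 20), (np.float64(2.44), 15)] worst 2.62 55 [425.2 420.4]
26 [(np.float64(6.02), 0), (np.float64(6.02), 5), (np.float64(6.02), 10), (np.float64(6.02), 15)] worst 6.02 55 [357.9 370.1]
366 (np.float64(1.282033464080354), 55, array([ 613.10120943, -108.22676081])) [ 0.78716761 -2.15222956]
```

View pics/s14.png

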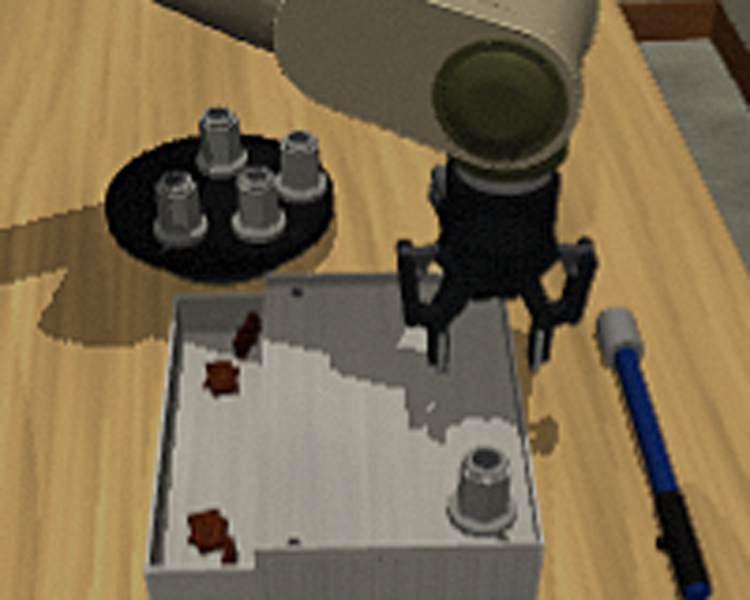

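The first nut is placed upright. The turntable has rotated meanwhile, so I'll relocate the nuts and check whether it is still spinning.

```bash
cat >> h.py <<'E'
def nuts(box=(300,560,230,490),zb=50,show=True):
    F=[cloud("top")[1],cloud("side")[1]]
    out=[]
    P=np.vstack([X.reshape(-1,3) for X in F]); P=P[~np.isnan(P).any(1)]
    k=(P[:,0]>box[0])&(P[:,0]<box[1])&(P[:,1]>box[2])&(P[:,1]<box[3])&(P[:,2]>zb+46)&(P[:,2]<zb+68)
    P=P[k]; used=np.zeros(len(P),bool)
    while (~used).sum()>15:
        Q=P[~used]
        d=np.hypot(Q[:,None,0]-Q[None,::3,0],Q[:,None,1]-Q[None,::3,1])
        j=np.argmax((d<18).sum(0)); c=Q[::3][j,:2]
        for _ in range(5):
            m=np.hypot(*(Q[:,:2]-c).T)<24; c=Q[m,:2].mean(0)
        if m.sum()<15: break
        used|=np.hypot(*(P[:,:2]-c).T)<34
        n,o=hexfit(F,c,zb); out.append((o[0][2],o[0][1]))
        if show: print("nut",o[0][2].round(1),"ang",o[0][1],"next",o[1][1],"n",n,"cost",round(o[0][0],2),"worst",round(o[-1][0],2),"t",round(telemetry.sense()["time_s"],2))
    return out
E
python3 - <<'E'
from h import *
nuts(); nuts()
E
```

```text
nut [425.  420.7] ang 20 next 25 n 442 cost 2.37 worst 2.79 t 26.55
nut [381.8 305.5] ang 25 next 20 n 461 cost 2.3 worst 2.72 t 26.55
nut [459.3 306. ] ang 10 next 15 n 428 cost 2.45 worst 2.73 t 26.55
nut [505.1 367.8] ang 50 next 45 n 443 cost 2.47 worst 2.84 t 26.55
nut [381.6 305.4] ang 25 next 20 n 453 cost 2.49 worst 2.9 t 26.65
nut [424.8 420.1] ang 25 next 20 n 446 cost 2.57 worst 2.86 t 26.65
nut [505.4 367.6] ang 50 next 55 n 435 cost 2.42 worst 2.75 t 26.65
nut [459.1 306. ] ang 10 next 15 n 426 cost 2.39 worst 2.7 t 26.65
```

The disc is at rest now. Next is the nut at (459,306), jaw yaw 12°, with neighbours 77 mm away.

Run:
```python
from h import *
go(459.3,306,160,12)
```

```text
tcp [614.4 -76.9 180.9] toolx yaw -4.0 | delta cm [-18.15   2.11  37.11] twist [array([-0.   , -0.28 , -0.001]), array([ 1.000e-03,  2.862e+00, -0.000e+00])] | q [-0.31  0.56  1.26 -0.    1.32 -0.24] F [ 0.7  0.7 -0.3] w 0.72 t 26.6
```

```bash
python3 -m handwheel '[{"delta_pos":[-1,0,2],"twist":[0,-0.03,0],"jaw":0.72},{"delta_pos":[-2.8,0,5.7],"twist":[0,-0.06,0],"jaw":0.72},{"delta_pos":[-4.6,0,9.4],"twist":[0,-0.09,0],"jaw":0.72},{"delta_pos":[-6.4,0,13.1],"twist":[0,-0.12,0],"jaw":0.72},{"delta_pos":[-8.2,0,16.8],"twist":[0,-0.15,0],"jaw":0.72},{"delta_pos":[-10,0.3,20.5],"twist":[0,-0.18,0],"jaw":0.72},{"delta_pos":[-11.8,0.6,24.2],"twist":[0,-0.21,0],"jaw":0.72},{"delta_pos":[-13.6,0.9,27.9],"twist":[0,-0.24,0],"jaw":0.72},{"delta_pos":[-15.4,1.3,31.6],"twist":[0,-0.28,0],"jaw":0.72},{"delta_pos":[-17,1.8,34.7],"twist":[0,-0.28,0],"jaw":0.72}]'
python3 - <<'E'
from h import *
go(459.3,306,150,12)
E
```

```text
time_s: 27.48
eef_pos: [468.2, 283.3, 163.4]
ee_rot: [0.703, -0.703, -0.075, 0.075]
force: [0.7, -0.6, -0.5]
grip_width: 0.714
tcp [468.2 283.3 163.4] toolx yaw 12.2 | delta cm [-0.39  1.34  2.41] twist [array([-0.   ,  0.003,  0.001]), array([ 1.000e-03, -3.139e+00,  0.000e+00])] | q [0.33 0.42 1.53 0.   1.19 0.12] F [ 0.7 -0.6 -0.5] w 0.714 t 27.5
```

```bash
python3 -m handwheel '[{"delta_pos":[-0.2,0.6,1.2],"twist":[0,0,0],"jaw":0.72},{"delta_pos":[-0.4,1.2,2.2],"twist":[0,0,0],"jaw":0.72},{"delta_pos":[-0.4,1.3,2.4],"twist":[0,0,0],"jaw":0.72},{"delta_pos":[-0.4,1.3,2.4],"twist":[0,0,0],"jaw":0.72},{"delta_pos":[-0.4,1.3,2.4],"twist":[0,0,0],"jaw":0.72},{"delta_pos":[-0.4,1.3,2.4],"twist":[0,0,0],"jaw":0.72},{"delta_pos":[-0.4,1.3,2.4],"twist":[0,0,0],"jaw":0.72},{"delta_pos":[-0.4,1.3,2.4],"twist":[0,0,0],"jaw":0.72},{"delta_pos":[-0.4,1.3,2.4],"twist":[0,0,0],"jaw":0.72},{"delta_pos":[-0.4,1.3,2.4],"twist":[0,0,0],"jaw":0.72}]'
python3 - <<'E'
from h import *
nuts()
go(459.3,306,71,12)
f,X,c=cloud("side"); save(f,"s15.png",(150,60,310,180))
E
```

```text
time_s: 28.32
eef_pos: [460.4, 303.7, 150.4]
ee_rot: [0.703, -0.703, -0.074, 0.074]
force: [-0.0, 0.2, -0.5]
grip_width: 0.722
nut [459.5 305.3] ang 10 next 5 n 364 cost 2.39 worst 2.59 t 28.42
nut [382.5 305.3] ang 20 next 25 n 283 cost 1.95 worst 2.4 t 28.42
nut [505.9 367.5] ang 50 next 55 n 199 cost 2.42 worst 2.92 t 28.42
nut [425.4 420.1] ang 15 next 10 n 186 cost 2.48 worst 2.91 t 28.42
tcp [460.3 303.8 150.3] toolx yaw 12.0 | delta cm [-0.05  7.93  0.23] twist [array([0., 0., 0.]), array([ 0.   , -3.141, -0.   ])] | q [ 0.37  0.44  1.53 -0.    1.17  0.16] F [-0.1 -0.9  0.5] w 0.715 t 28.4
```

View pics/s15.png

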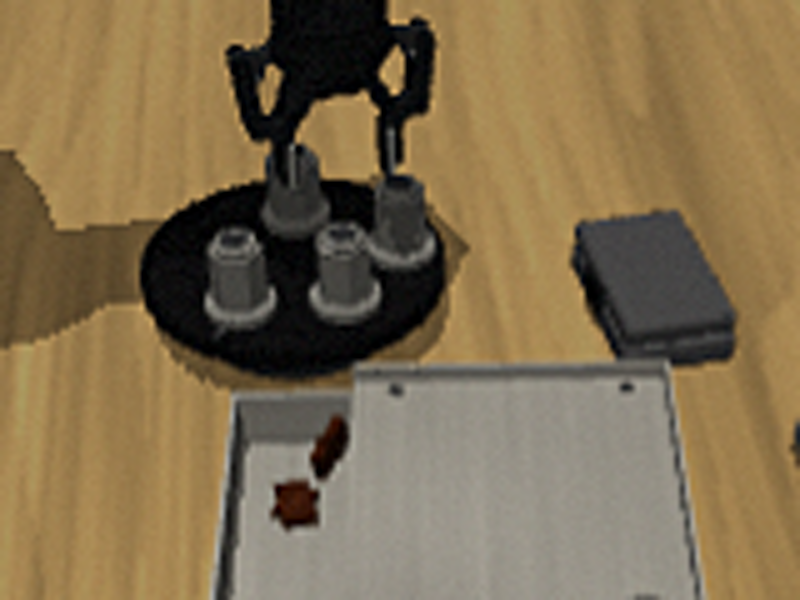

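Alignment confirmed. Descending and gripping.

```bash
python3 -m handwheel '[{"delta_pos":[0,0.5,0.1],"twist":[0,0,0],"jaw":0.72},{"delta_pos":[0,1.5,0.2],"twist":[0,0,0],"jaw":0.72},{"delta_pos":[0,3,0.2],"twist":[0,0,0],"jaw":0.72},{"delta_pos":[0,4.5,0.2],"twist":[0,0,0],"jaw":0.72},{"delta_pos":[0,6,0.2],"twist":[0,0,0],"jaw":0.72},{"delta_pos":[0,7.1,0.2],"twist":[0,0,0],"jaw":0.72},{"delta_pos":[0,7.7,0.2],"twist":[0,0,0],"jaw":0.72},{"delta_pos":[0,7.9,0.2],"twist":[0,0,0],"jaw":0.72},{"delta_pos":[0,7.9,0.2],"twist":[0,0,0],"jaw":0.72},{"delta_pos":[0,7.9,0.2],"twist":[0,0,0],"jaw":0.6}]'; python3 -m handwheel '[{"delta_pos":[0,0,0],"twist":[0,0,0],"jaw":0.5},{"delta_pos":[0,0,0],"twist":[0,0,0],"jaw":0.45},{"delta_pos":[0,0,0],"twist":[0,0,0],"jaw":0.4},{"delta_pos":[0,0,0],"twist":[0,0,0],"jaw":0.3},{"delta_pos":[0,0,0],"twist":[0,0,0],"jaw":0.3},{"delta_pos":[0,0,0],"twist":[0,0,0],"jaw":0.3},{"delta_pos":[0,0,0],"twist":[0,0,0],"jaw":0.3},{"delta_pos":[0,0,0],"twist":[0,0,0],"jaw":0.3},{"delta_pos":[0,0,0],"twist":[0,0,0],"jaw":0.3},{"delta_pos":[0,0,0],"twist":[0,0,0],"jaw":0.3}]' 60
python3 - <<'E'
from h import *
go(460,305,200)
E
```

```text
time_s: 29.3
eef_pos: [460.2, 306.0, 71.8]
ee_rot: [0.703, -0.703, -0.074, 0.074]
force: [-0.7, 0.2, 0.1]
grip_width: 0.61
time_s: 30.13
eef_pos: [460.5, 306.2, 72.2]
ee_rot: [0.703, -0.703, -0.075, 0.073]
force: [0.8, 1.1, 5.4]
grip_width: 0.414
tcp [460.5 306.2  72.2] toolx yaw 12.0 | delta cm [ -0.04 -12.78  -0.1 ] twist [array([-0.001,  0.   ,  0.002])] | q [0.37 0.55 1.6  0.   0.99 0.16] F [0.8 1.1 5.4] w 0.414 t 30.1
```

```bash
python3 -m handwheel '[{"delta_pos":[0,-0.5,0],"twist":[0,0,0],"jaw":0.3},{"delta_pos":[0,-1.5,0],"twist":[0,0,0],"jaw":0.3},{"delta_pos":[0,-3,0],"twist":[0,0,0],"jaw":0.3},{"delta_pos":[0,-5,0],"twist":[0,0,0],"jaw":0.3},{"delta_pos":[0,-7.5,0],"twist":[0,0,0],"jaw":0.3},{"delta_pos":[0,-10,0],"twist":[0,0,0],"jaw":0.3},{"delta_pos":[0,-12,0],"twist":[0,0,0],"jaw":0.3},{"delta_pos":[0,-12.5,0],"twist":[0,0,0],"jaw":0.3},{"delta_pos":[0,-12.5,0],"twist":[0,0,0],"jaw":0.3},{"delta_pos":[0,-12.5,0],"twist":[0,0,0],"jaw":0.3}]'
python3 - <<'E'
from h import *
go(*s2w((67,-62)),190,-4.3)
E
```

```text
time_s: 30.97
eef_pos: [459.3, 305.6, 195.2]
ee_rot: [-0.703, 0.703, 0.073, -0.075]
force: [0.3, -0.5, -3.4]
grip_width: 0.416
tcp [459.3 305.6 195.2] toolx yaw 12.0 | delta cm [  8.13   0.52 -37.51] twist [array([ 0.001,  0.285, -0.002]), array([-3.000e-03, -2.857e+00, -1.000e-03])] | q [ 0.37  0.4   1.47 -0.    1.27  0.16] F [ 0.3 -0.5 -3.4] w 0.416 t 31.0
```

```bash
python3 -m handwheel '[{"delta_pos":[0.3,0,-1.5],"twist":[0,0.03,0],"jaw":0.3},{"delta_pos":[1.1,0,-5],"twist":[0,0.06,0],"jaw":0.3},{"delta_pos":[1.9,0,-8.8],"twist":[0,0.1,0],"jaw":0.3},{"delta_pos":[2.8,0,-12.7],"twist":[0,0.14,0],"jaw":0.3},{"delta_pos":[3.6,0,-16.6],"twist":[0,0.18,0],"jaw":0.3},{"delta_pos":[4.5,0,-20.5],"twist":[0,0.22,0],"jaw":0.3},{"delta_pos":[5.3,0,-24.4],"twist":[0,0.25,0],"jaw":0.3},{"delta_pos":[6.1,0,-28.3],"twist":[0,0.28,0],"jaw":0.3},{"delta_pos":[6.9,0,-32],"twist":[0,0.285,0],"jaw":0.3},{"delta_pos":[7.6,0,-35],"twist":[0,0.285,0],"jaw":0.3}]'
python3 - <<'E'
from h import *
go(*s2w((67,-62)),150,-4.3)
E
```

```text
time_s: 31.8
eef_pos: [607.1, -23.3, 194.1]
ee_rot: [0.707, -0.706, 0.028, -0.026]
force: [0.5, 0.1, -2.0]
grip_width: 0.412
tcp [607.1 -23.3 194.1] toolx yaw -4.4 | delta cm [ 1.16  4.41 -2.01] twist [array([-0.   , -0.002, -0.003]), array([ 0.005,  3.14 , -0.   ])] | q [-0.23  0.53  1.28 -0.    1.34 -0.15] F [ 0.5  0.1 -2. ] w 0.412 t 31.8
```

```bash
python3 -m handwheel '[{"delta_pos":[0.5,0.5,-0.8],"twist":[0,0,0],"jaw":0.3},{"delta_pos":[1,1.5,-1.5],"twist":[0,0,0],"jaw":0.3},{"delta_pos":[1.1,3,-1.8],"twist":[0,0,0],"jaw":0.3},{"delta_pos":[1.1,4,-1.8],"twist":[0,0,0],"jaw":0.3},{"delta_pos":[1.1,4.5,-1.8],"twist":[0,0,0],"jaw":0.3},{"delta_pos":[1.1,4.5,-1.8],"twist":[0,0,0],"jaw":0.3},{"delta_pos":[1.1,4.5,-1.8],"twist":[0,0,0],"jaw":0.3},{"delta_pos":[1.1,4.5,-1.8],"twist":[0,0,0],"jaw":0.3},{"delta_pos":[1.1,4.5,-1.8],"twist":[0,0,0],"jaw":0.3},{"delta_pos":[1.1,4.5,-1.8],"twist":[0,0,0],"jaw":0.3}]'
python3 - <<'E'
from h import *
go(*s2w((67,-62)),82,-4.3)
f,X,c=cloud("side"); save(f,"s16.png",(150,60,350,220))
E
```

```text
time_s: 32.63
eef_pos: [616.9, -39.2, 151.9]
ee_rot: [-0.707, 0.707, -0.026, 0.027]
force: [0.6, 0.1, -4.1]
grip_width: 0.417
tcp [616.9 -39.2 151.9] toolx yaw -4.3 | delta cm [ 0.03  6.99 -0.5 ] twist [array([0.   , 0.   , 0.001]), array([ 2.000e-03, -3.141e+00, -0.000e+00])] | q [-0.25  0.58  1.31  0.    1.25 -0.18] F [ 0.6  0.1 -4.1] w 0.417 t 32.6
```

View pics/s16.png

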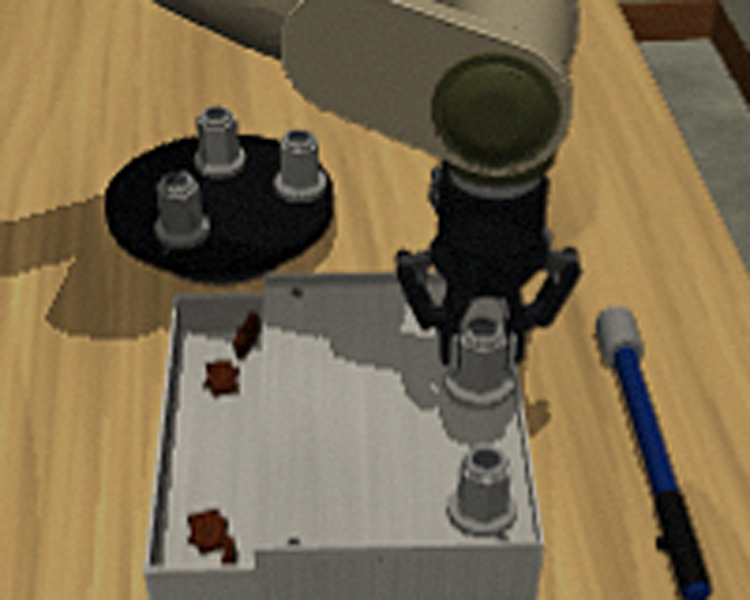

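```bash
python3 -m handwheel '[{"delta_pos":[0,0.5,-0.2],"twist":[0,0,0],"jaw":0.3},{"delta_pos":[0,1.5,-0.4],"twist":[0,0,0],"jaw":0.3},{"delta_pos":[0,2.8,-0.4],"twist":[0,0,0],"jaw":0.3},{"delta_pos":[0,4,-0.4],"twist":[0,0,0],"jaw":0.3},{"delta_pos":[0,5,-0.4],"twist":[0,0,0],"jaw":0.3},{"delta_pos":[0,5.8,-0.4],"twist":[0,0,0],"jaw":0.3},{"delta_pos":[0,6.3,-0.4],"twist":[0,0,0],"jaw":0.3},{"delta_pos":[0,6.5,-0.4],"twist":[0,0,0],"jaw":0.3},{"delta_pos":[0,6.5,-0.4],"twist":[0,0,0],"jaw":0.3},{"delta_pos":[0,6.5,-0.4],"twist":[0,0,0],"jaw":0.3}]'
python3 - <<'E'
from h import *
go(*s2w((67,-62)),82,-4.3)
E
```

```text
time_s: 33.52
eef_pos: [616.7, -43.4, 86.7]
ee_rot: [-0.707, 0.707, -0.026, 0.027]
force: [-0.3, 0.8, -3.9]
grip_width: 0.413
tcp [616.7 -43.4  86.7] toolx yaw -4.3 | delta cm [ 0.03  0.47 -0.08] twist [array([0.   , 0.   , 0.001]), array([ 1.000e-03, -3.141e+00, -0.000e+00])] | q [-0.26  0.65  1.37  0.    1.12 -0.18] F [-0.3  0.8 -3.9] w 0.413 t 33.5
```

```bash
python3 -m handwheel '[{"delta_pos":[0,0.25,0],"twist":[0,0,0],"jaw":0.3},{"delta_pos":[0,0.4,0],"twist":[0,0,0],"jaw":0.3},{"delta_pos":[0,0.45,0],"twist":[0,0,0],"jaw":0.3},{"delta_pos":[0,0.45,0],"twist":[0,0,0],"jaw":0.3},{"delta_pos":[0,0.45,0],"twist":[0,0,0],"jaw":0.5},{"delta_pos":[0,0.45,0],"twist":[0,0,0],"jaw":0.72},{"delta_pos":[0,0.45,0],"twist":[0,0,0],"jaw":0.72},{"delta_pos":[0,0.45,0],"twist":[0,0,0],"jaw":0.72},{"delta_pos":[0,0.45,0],"twist":[0,0,0],"jaw":0.72},{"delta_pos":[0,0.45,0],"twist":[0,0,0],"jaw":0.72}]'; python3 -m handwheel '[{"delta_pos":[0,-0.5,0],"twist":[0,0,0],"jaw":0.72},{"delta_pos":[0,-1.5,0],"twist":[0,0,0],"jaw":0.72},{"delta_pos":[0,-3,0],"twist":[0,0,0],"jaw":0.72},{"delta_pos":[0,-5,0],"twist":[0,0,0],"jaw":0.72},{"delta_pos":[0,-7,0],"twist":[0,0,0],"jaw":0.72},{"delta_pos":[0,-9,0],"twist":[0,0,0],"jaw":0.72},{"delta_pos":[0,-10,0],"twist":[0,0,0],"jaw":0.72},{"delta_pos":[0,-10,0.5],"twist":[0,0,0],"jaw":0.72},{"delta_pos":[0,-10,1.5],"twist":[0,0,0],"jaw":0.72},{"delta_pos":[0,-10,3],"twist":[0,0,0],"jaw":0.72}]'
python3 - <<'E'
from h import *
f,X,c=cloud("side"); save(f,"s17.png",(150,60,350,220))
for c,a in nuts(): pass
print("shelf"); 
for c,a in nuts((580,680,-160,190),60): print(w2s(c).round(1))
go(382,305.5,165,23)
E
```

```text
time_s: 34.35
eef_pos: [616.5, -43.4, 81.8]
ee_rot: [-0.707, 0.707, -0.026, 0.027]
force: [-0.3, -0.2, -0.5]
grip_width: 0.721
time_s: 35.18
eef_pos: [618.2, -12.9, 180.5]
ee_rot: [0.707, -0.706, 0.028, -0.026]
force: [0.5, 0.8, -0.2]
grip_width: 0.719
nut [383.1 304.2] ang 25 next 30 n 457 cost 2.42 worst 2.64 t 35.33
nut [423.2 420.7] ang 25 next 20 n 449 cost 2.33 worst 2.78 t 35.33
nut [504.3 369.7] ang 50 next 45 n 437 cost 2.52 worst 2.75 t 35.33
shelf
nut [ 612.5 -108.5] ang 55 next 0 n 521 cost 1.99 worst 2.28 t 35.43
nut [617.6 -43. ] ang 55 next 50 n 268 cost 1.55 worst 1.9 t 35.43
[  67.4 -126.4]
[ 67.5 -60.8]
tcp [618.5 -13.  181.1] toolx yaw -4.3 | delta cm [-25.95   1.64  30.01] twist [array([-0.   , -0.476, -0.001]), array([ 2.000e-03,  2.666e+00, -0.000e+00])] | q [-0.21  0.56  1.26 -0.    1.32 -0.14] F [-0.3 -0.2  0.9] w 0.719 t 35.4
```

View pics/s17.png

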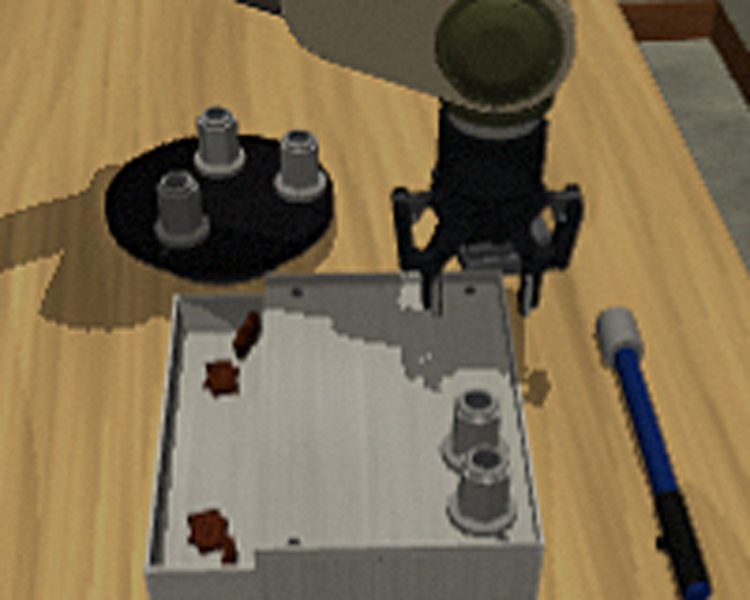

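Two nuts are down and upright. Third: (383,304.5), yaw 23°.

```bash
python3 -m handwheel '[{"delta_pos":[-1.3,0,1.5],"twist":[0,-0.04,0],"jaw":0.72},{"delta_pos":[-3.8,0,4.4],"twist":[0,-0.09,0],"jaw":0.72},{"delta_pos":[-6.3,0,7.3],"twist":[0,-0.15,0],"jaw":0.72},{"delta_pos":[-8.8,0,10.2],"twist":[0,-0.2,0],"jaw":0.72},{"delta_pos":[-11.3,0,13.1],"twist":[0,-0.25,0],"jaw":0.72},{"delta_pos":[-13.8,0.3,16],"twist":[0,-0.3,0],"jaw":0.72},{"delta_pos":[-16.3,0.6,18.9],"twist":[0,-0.35,0],"jaw":0.72},{"delta_pos":[-18.8,0.9,21.8],"twist":[0,-0.4,0],"jaw":0.72},{"delta_pos":[-21.3,1.2,24.7],"twist":[0,-0.45,0],"jaw":0.72},{"delta_pos":[-23.8,1.6,27.6],"twist":[0,-0.476,0],"jaw":0.72}]'
python3 - <<'E'
from h import *
go(383,304.5,150,23)
E
```

```text
time_s: 36.27
eef_pos: [400.9, 280.6, 165.7]
ee_rot: [-0.693, 0.693, 0.142, -0.141]
force: [0.4, -0.1, 0.0]
grip_width: 0.718
tcp [400.9 280.6 165.7] toolx yaw 23.1 | delta cm [-0.71  1.57  2.9 ] twist [array([0.   , 0.001, 0.   ]), array([ 0.  , -3.14, -0.  ])] | q [ 0.37  0.3   1.7  -0.    1.14 -0.03] F [ 0.4 -0.1  0. ] w 0.718 t 36.3
```

```bash
python3 -m handwheel '[{"delta_pos":[-0.4,0.5,1.5],"twist":[0,0,0],"jaw":0.72},{"delta_pos":[-0.7,1.2,2.7],"twist":[0,0,0],"jaw":0.72},{"delta_pos":[-0.7,1.6,2.9],"twist":[0,0,0],"jaw":0.72},{"delta_pos":[-0.7,1.6,2.9],"twist":[0,0,0],"jaw":0.72},{"delta_pos":[-0.7,1.6,2.9],"twist":[0,0,0],"jaw":0.72},{"delta_pos":[-0.7,1.6,2.9],"twist":[0,0,0],"jaw":0.72},{"delta_pos":[-0.7,1.6,2.9],"twist":[0,0,0],"jaw":0.72},{"delta_pos":[-0.7,1.6,2.9],"twist":[0,0,0],"jaw":0.72},{"delta_pos":[-0.7,1.6,2.9],"twist":[0,0,0],"jaw":0.72},{"delta_pos":[-0.7,1.6,2.9],"twist":[0,0,0],"jaw":0.72}]'
python3 - <<'E'
from h import *
nuts()
go(383,304.5,71,23)
E
```

```text
time_s: 37.1
eef_pos: [384.4, 303.4, 149.9]
ee_rot: [0.693, -0.693, -0.141, 0.141]
force: [-1.2, -0.6, 0.6]
grip_width: 0.721
nut [504.3 370.2] ang 50 next 55 n 445 cost 2.47 worst 2.87 t 37.2
nut [383.5 304.7] ang 20 next 25 n 401 cost 2.49 worst 2.93 t 37.2
nut [424.1 420.6] ang 30 next 25 n 261 cost 2.43 worst 2.71 t 37.2
tcp [384.3 303.5 149.8] toolx yaw 23.0 | delta cm [-0.09  7.88  0.14] twist [array([-0.   , -0.001,  0.   ]), array([-0.   ,  3.141, -0.   ])] | q [0.43 0.32 1.72 0.   1.11 0.03] F [ 0.8 -0.2 -0.3] w 0.726 t 37.2
```

```bash
python3 -m handwheel '[{"delta_pos":[0,0.5,0.1],"twist":[0,0,0],"jaw":0.72},{"delta_pos":[0,1.5,0.1],"twist":[0,0,0],"jaw":0.72},{"delta_pos":[0,3,0.1],"twist":[0,0,0],"jaw":0.72},{"delta_pos":[0,4.5,0.1],"twist":[0,0,0],"jaw":0.72},{"delta_pos":[0,6,0.1],"twist":[0,0,0],"jaw":0.72},{"delta_pos":[0,7.1,0.1],"twist":[0,0,0],"jaw":0.72},{"delta_pos":[0,7.7,0.1],"twist":[0,0,0],"jaw":0.72},{"delta_pos":[0,7.8,0.1],"twist":[0,0,0],"jaw":0.72},{"delta_pos":[0,7.8,0.1],"twist":[0,0,0],"jaw":0.72},{"delta_pos":[0,7.8,0.1],"twist":[0,0,0],"jaw":0.6}]'; python3 -m handwheel '[{"delta_pos":[0,0,0],"twist":[0,0,0],"jaw":0.5},{"delta_pos":[0,0,0],"twist":[0,0,0],"jaw":0.45},{"delta_pos":[0,0,0],"twist":[0,0,0],"jaw":0.4},{"delta_pos":[0,0,0],"twist":[0,0,0],"jaw":0.3},{"delta_pos":[0,0,0],"twist":[0,0,0],"jaw":0.3},{"delta_pos":[0,0,0],"twist":[0,0,0],"jaw":0.3},{"delta_pos":[0,0,0],"twist":[0,0,0],"jaw":0.3},{"delta_pos":[0,0,0],"twist":[0,0,0],"jaw":0.3},{"delta_pos":[0,0,0],"twist":[0,0,0],"jaw":0.3},{"delta_pos":[0,0,0],"twist":[0,0,0],"jaw":0.3}]' 60
python3 - <<'E'
from h import *
go(384,304,200)
E
```

```text
time_s: 38.03
eef_pos: [384.1, 304.7, 72.2]
ee_rot: [0.693, -0.693, -0.141, 0.141]
force: [0.3, 0.8, -0.5]
grip_width: 0.612
time_s: 38.87
eef_pos: [384.1, 304.6, 72.4]
ee_rot: [0.693, -0.693, -0.141, 0.141]
force: [-1.5, -1.1, 5.6]
grip_width: 0.417
tcp [384.1 304.6  72.4] toolx yaw 23.0 | delta cm [ -0.02 -12.76  -0.05] twist [array([ 0.   , -0.   ,  0.001])] | q [ 0.43  0.43  1.79 -0.    0.92  0.03] F [-1.5 -1.1  5.6] w 0.417 t 38.9
```

```bash
python3 -m handwheel '[{"delta_pos":[0,-0.5,0],"twist":[0,0,0],"jaw":0.3},{"delta_pos":[0,-1.5,0],"twist":[0,0,0],"jaw":0.3},{"delta_pos":[0,-3,0],"twist":[0,0,0],"jaw":0.3},{"delta_pos":[0,-5,0],"twist":[0,0,0],"jaw":0.3},{"delta_pos":[0,-7.5,0],"twist":[0,0,0],"jaw":0.3},{"delta_pos":[0,-10,0],"twist":[0,0,0],"jaw":0.3},{"delta_pos":[0,-12,0],"twist":[0,0,0],"jaw":0.3},{"delta_pos":[0,-12.5,0],"twist":[0,0,0],"jaw":0.3},{"delta_pos":[0,-12.5,0],"twist":[0,0,0],"jaw":0.3},{"delta_pos":[0,-12.5,0],"twist":[0,0,0],"jaw":0.3}]'
python3 - <<'E'
from h import *
go(*s2w((67,1)),190,-4.3)
E
```

```text
time_s: 39.7
eef_pos: [383.4, 304.3, 195.9]
ee_rot: [-0.693, 0.693, 0.14, -0.141]
force: [-0.2, 0.2, -3.8]
grip_width: 0.41
tcp [383.4 304.3 195.9] toolx yaw 23.0 | delta cm [ 10.79   0.58 -35.6 ] twist [array([ 0.   ,  0.476, -0.001]), array([-2.000e-03, -2.666e+00, -1.000e-03])] | q [ 0.43  0.27  1.65 -0.    1.22  0.03] F [-0.2  0.2 -3.8] w 0.41 t 39.7
```

```bash
python3 -m handwheel '[{"delta_pos":[0.5,0,-1.5],"twist":[0,0.03,0],"jaw":0.3},{"delta_pos":[1.5,0,-5],"twist":[0,0.08,0],"jaw":0.3},{"delta_pos":[2.6,0,-8.6],"twist":[0,0.14,0],"jaw":0.3},{"delta_pos":[3.7,0,-12.3],"twist":[0,0.2,0],"jaw":0.3},{"delta_pos":[4.8,0,-16],"twist":[0,0.26,0],"jaw":0.3},{"delta_pos":[5.9,0,-19.7],"twist":[0,0.32,0],"jaw":0.3},{"delta_pos":[7,0,-23.3],"twist":[0,0.38,0],"jaw":0.3},{"delta_pos":[8.1,0,-27],"twist":[0,0.43,0],"jaw":0.3},{"delta_pos":[9.2,0,-30.5],"twist":[0,0.476,0],"jaw":0.3},{"delta_pos":[10,0,-33],"twist":[0,0.476,0],"jaw":0.3}]'
python3 - <<'E'
from h import *
go(*s2w((67,1)),150,-4.3)
E
```

```text
time_s: 40.53
eef_pos: [605.6, 37.0, 194.4]
ee_rot: [-0.707, 0.707, -0.029, 0.027]
force: [0.4, 0.6, -3.2]
grip_width: 0.416
tcp [605.6  37.  194.4] toolx yaw -4.5 | delta cm [ 1.76  4.44 -1.7 ] twist [array([ 0.   , -0.004, -0.003]), array([0.005, 3.137, 0.   ])] | q [-0.13  0.52  1.29 -0.    1.34 -0.05] F [ 0.4  0.6 -3.2] w 0.416 t 40.5
```

```bash
python3 -m handwheel '[{"delta_pos":[0.8,0.5,-0.8],"twist":[0,0,0],"jaw":0.3},{"delta_pos":[1.5,1.5,-1.6],"twist":[0,0,0],"jaw":0.3},{"delta_pos":[1.8,3,-1.9],"twist":[0,0,0],"jaw":0.3},{"delta_pos":[1.9,4,-1.95],"twist":[0,0,0],"jaw":0.3},{"delta_pos":[1.9,4.5,-1.95],"twist":[0,0,0],"jaw":0.3},{"delta_pos":[1.9,4.5,-1.95],"twist":[0,0,0],"jaw":0.3},{"delta_pos":[1.9,4.5,-1.95],"twist":[0,0,0],"jaw":0.3},{"delta_pos":[1.9,4.5,-1.95],"twist":[0,0,0],"jaw":0.3},{"delta_pos":[1.9,4.5,-1.95],"twist":[0,0,0],"jaw":0.3},{"delta_pos":[1.9,4.5,-1.95],"twist":[0,0,0],"jaw":0.3}]'
python3 - <<'E'
from h import *
go(*s2w((67,1)),82,-4.3)
E
```

```text
time_s: 41.37
eef_pos: [622.4, 19.0, 152.5]
ee_rot: [-0.707, 0.707, -0.026, 0.027]
force: [-0.7, -0.4, -2.8]
grip_width: 0.41
tcp [622.4  19.  152.5] toolx yaw -4.3 | delta cm [-0.07  7.05 -0.05] twist [array([0.   , 0.   , 0.001]), array([ 2.000e-03, -3.141e+00, -0.000e+00])] | q [-0.16  0.59  1.29 -0.    1.26 -0.08] F [-0.7 -0.4 -2.8] w 0.41 t 41.4
```

```bash
python3 -m handwheel '[{"delta_pos":[0,0.5,0],"twist":[0,0,0],"jaw":0.3},{"delta_pos":[-0.1,1.5,0],"twist":[0,0,0],"jaw":0.3},{"delta_pos":[-0.1,2.8,0],"twist":[0,0,0],"jaw":0.3},{"delta_pos":[-0.1,4,0],"twist":[0,0,0],"jaw":0.3},{"delta_pos":[-0.1,5,0],"twist":[0,0,0],"jaw":0.3},{"delta_pos":[-0.1,5.8,0],"twist":[0,0,0],"jaw":0.3},{"delta_pos":[-0.1,6.3,0],"twist":[0,0,0],"jaw":0.3},{"delta_pos":[-0.1,6.5,0],"twist":[0,0,0],"jaw":0.3},{"delta_pos":[-0.1,6.5,0],"twist":[0,0,0],"jaw":0.3},{"delta_pos":[-0.1,6.5,0],"twist":[0,0,0],"jaw":0.3}]'
python3 - <<'E'
from h import *
go(*s2w((67,1)),82,-4.3)
f,X,c=cloud("side"); save(f,"s18.png",(150,60,350,220))
E
```

```text
time_s: 42.2
eef_pos: [621.5, 18.9, 87.2]
ee_rot: [-0.707, 0.707, -0.026, 0.027]
force: [-0.9, -0.1, -3.3]
grip_width: 0.411
tcp [621.5  18.9  87.2] toolx yaw -4.3 | delta cm [ 0.02  0.52 -0.03] twist [array([ 0.   , -0.   ,  0.001]), array([-1.000e-03,  3.142e+00,  0.000e+00])] | q [-0.16  0.66  1.36  0.    1.13 -0.08] F [-0.9 -0.1 -3.3] w 0.411 t 42.2
```

View pics/s18.png

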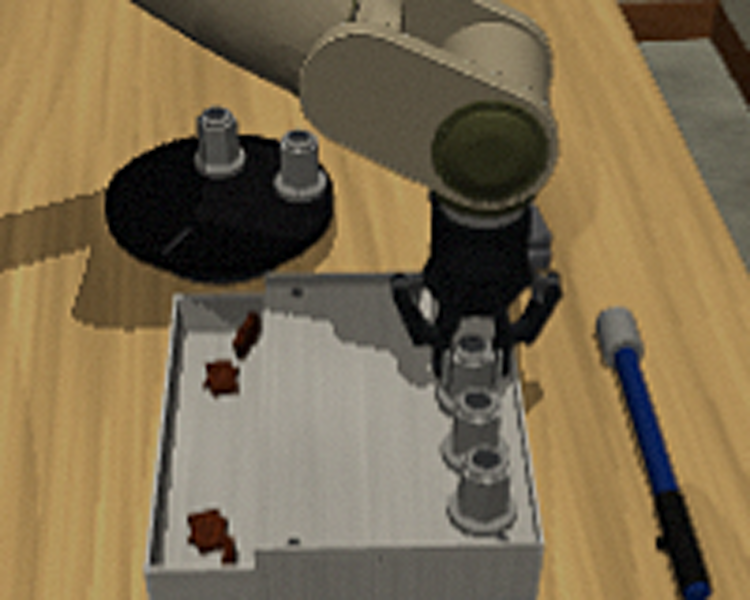

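```bash
python3 -m handwheel '[{"delta_pos":[0,0.25,0],"twist":[0,0,0],"jaw":0.3},{"delta_pos":[0,0.4,0],"twist":[0,0,0],"jaw":0.3},{"delta_pos":[0,0.48,0],"twist":[0,0,0],"jaw":0.3},{"delta_pos":[0,0.48,0],"twist":[0,0,0],"jaw":0.3},{"delta_pos":[0,0.48,0],"twist":[0,0,0],"jaw":0.5},{"delta_pos":[0,0.48,0],"twist":[0,0,0],"jaw":0.72},{"delta_pos":[0,0.48,0],"twist":[0,0,0],"jaw":0.72},{"delta_pos":[0,0.48,0],"twist":[0,0,0],"jaw":0.72},{"delta_pos":[0,0.48,0],"twist":[0,0,0],"jaw":0.72},{"delta_pos":[0,0.48,0],"twist":[0,0,0],"jaw":0.72}]'; python3 -m handwheel '[{"delta_pos":[0,-0.5,0],"twist":[0,0,0],"jaw":0.72},{"delta_pos":[0,-1.5,0],"twist":[0,0,0],"jaw":0.72},{"delta_pos":[0,-3,0],"twist":[0,0,0],"jaw":0.72},{"delta_pos":[0,-5,0],"twist":[0,0,0],"jaw":0.72},{"delta_pos":[0,-7,0],"twist":[0,0,0],"jaw":0.72},{"delta_pos":[0,-9,0],"twist":[0,0,0],"jaw":0.72},{"delta_pos":[0,-10,0],"twist":[0,0,0],"jaw":0.72},{"delta_pos":[0,-10,0.5],"twist":[0,0,0],"jaw":0.72},{"delta_pos":[0,-10,1.5],"twist":[0,0,0],"jaw":0.72},{"delta_pos":[0,-10,3],"twist":[0,0,0],"jaw":0.72}]'
python3 - <<'E'
from h import *
f,X,c=cloud("side"); save(f,"s19.png",(150,60,310,180))
for c,a in nuts(): pass
for c,a in nuts((580,680,-160,190),60): print(w2s(c).round(1))
go(504,370,165,-10)
E
```

```text
time_s: 43.08
eef_pos: [621.3, 18.9, 82.0]
ee_rot: [-0.707, 0.707, -0.026, 0.027]
force: [0.0, -0.3, 0.6]
grip_width: 0.72
time_s: 43.92
eef_pos: [623.1, 49.3, 180.8]
ee_rot: [0.707, -0.707, 0.028, -0.026]
force: [0.2, -0.2, 0.0]
grip_width: 0.721
nut [423.3 420.7] ang 25 next 30 n 448 cost 2.71 worst 3.02 t 44.07
nut [504.4 370.4] ang 50 next 55 n 449 cost 2.65 worst 2.96 t 44.07
nut [ 612.4 -108.5] ang 55 next 0 n 530 cost 2.02 worst 2.29 t 44.17
nut [616.3 -43.1] ang 55 next 50 n 446 cost 2.14 worst 2.44 t 44.17
nut [621.7  17.9] ang 55 next 50 n 285 cost 2.53 worst 3.03 t 44.17
[  67.2 -126.4]
[ 66.3 -60.9]
[67.   0.3]
tcp [623.3  49.2 181.2] toolx yaw -4.3 | delta cm [-14.28   1.64  31.1 ] twist [array([ 0.   ,  0.1  , -0.001]), array([-2.000e-03, -3.041e+00, -0.000e+00])] | q [-0.11  0.57  1.24 -0.    1.33 -0.03] F [-0.2 -0.1  0.4] w 0.72 t 44.2
```

View pics/s19.png

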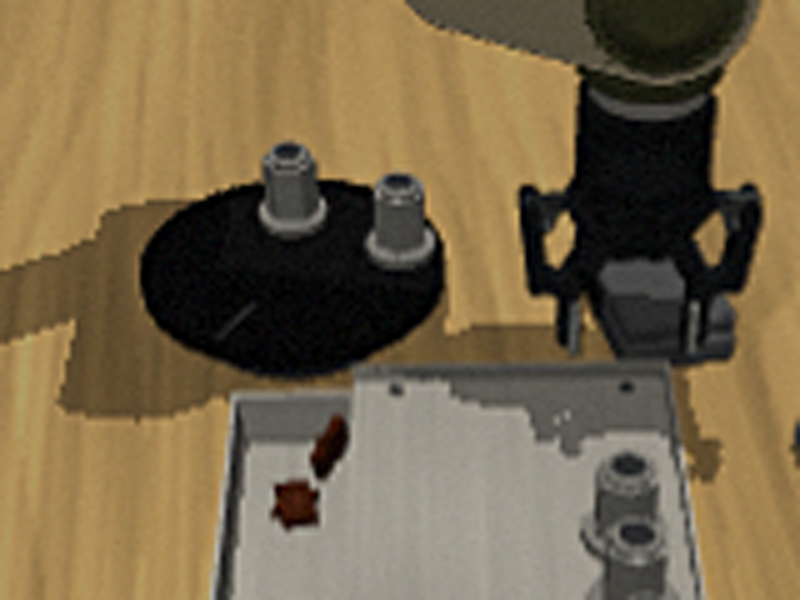

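Fourth nut: (504,370), yaw -9°.

```bash
python3 -m handwheel '[{"delta_pos":[-0.7,0,1.6],"twist":[0,0.01,0],"jaw":0.72},{"delta_pos":[-2.2,0,4.8],"twist":[0,0.02,0],"jaw":0.72},{"delta_pos":[-3.7,0,8.1],"twist":[0,0.03,0],"jaw":0.72},{"delta_pos":[-5.2,0,11.4],"twist":[0,0.04,0],"jaw":0.72},{"delta_pos":[-6.7,0,14.7],"twist":[0,0.05,0],"jaw":0.72},{"delta_pos":[-8.3,0.3,18],"twist":[0,0.06,0],"jaw":0.72},{"delta_pos":[-9.8,0.6,21.3],"twist":[0,0.07,0],"jaw":0.72},{"delta_pos":[-11.3,0.9,24.6],"twist":[0,0.08,0],"jaw":0.72},{"delta_pos":[-12.7,1.2,27.7],"twist":[0,0.08,0],"jaw":0.72},{"delta_pos":[-13.8,1.6,30],"twist":[0,0.08,0],"jaw":0.72}]'
python3 - <<'E'
from h import *
go(504.4,370,150,-9)
E
```

```text
time_s: 45.0
eef_pos: [507.2, 360.5, 165.7]
ee_rot: [0.705, -0.705, 0.055, -0.054]
force: [-0.5, 0.2, -0.1]
grip_width: 0.719
tcp [507.2 360.5 165.7] toolx yaw -8.8 | delta cm [-0.43  1.57  0.9 ] twist [array([-0.   ,  0.003, -0.   ]), array([-0.   , -3.139,  0.   ])] | q [0.43 0.58 1.27 0.   1.29 0.58] F [-0.5  0.2 -0.1] w 0.719 t 45.0
```

```bash
python3 -m handwheel '[{"delta_pos":[-0.2,0.5,0.5],"twist":[0,0,0],"jaw":0.72},{"delta_pos":[-0.4,1.2,0.9],"twist":[0,0,0],"jaw":0.72},{"delta_pos":[-0.4,1.6,1],"twist":[0,0,0],"jaw":0.72},{"delta_pos":[-0.4,1.6,1],"twist":[0,0,0],"jaw":0.72},{"delta_pos":[-0.4,1.6,1],"twist":[0,0,0],"jaw":0.72},{"delta_pos":[-0.4,1.6,1],"twist":[0,0,0],"jaw":0.72},{"delta_pos":[-0.4,1.6,1],"twist":[0,0,0],"jaw":0.72},{"delta_pos":[-0.4,1.6,1],"twist":[0,0,0],"jaw":0.72},{"delta_pos":[-0.4,1.6,1],"twist":[0,0,0],"jaw":0.72},{"delta_pos":[-0.4,1.6,1],"twist":[0,0,0],"jaw":0.72}]'
python3 - <<'E'
from h import *
nuts()
go(504.4,370,71.5,-9)
E
```

```text
time_s: 45.83
eef_pos: [506.1, 368.7, 150.2]
ee_rot: [0.705, -0.705, 0.055, -0.055]
force: [0.5, 0.8, -0.8]
grip_width: 0.72
nut [505.  370.2] ang 50 next 45 n 408 cost 2.71 worst 3.04 t 45.93
nut [424.7 421.1] ang 20 next 25 n 194 cost 2.26 worst 2.78 t 45.93
tcp [506.  368.8 150.1] toolx yaw -8.9 | delta cm [-0.18  7.86  0.09] twist [array([-0.   ,  0.002,  0.   ]), array([ 0.  , -3.14,  0.  ])] | q [ 0.44  0.6   1.28 -0.    1.26  0.6 ] F [-0.7 -0.2  0. ] w 0.714 t 45.9
```

```bash
python3 -m handwheel '[{"delta_pos":[-0.1,0.5,0.1],"twist":[0,0,0],"jaw":0.72},{"delta_pos":[-0.1,1.5,0.1],"twist":[0,0,0],"jaw":0.72},{"delta_pos":[-0.1,3,0.1],"twist":[0,0,0],"jaw":0.72},{"delta_pos":[-0.1,4.5,0.1],"twist":[0,0,0],"jaw":0.72},{"delta_pos":[-0.1,6,0.1],"twist":[0,0,0],"jaw":0.72},{"delta_pos":[-0.1,7.1,0.1],"twist":[0,0,0],"jaw":0.72},{"delta_pos":[-0.1,7.7,0.1],"twist":[0,0,0],"jaw":0.72},{"delta_pos":[-0.1,7.8,0.1],"twist":[0,0,0],"jaw":0.72},{"delta_pos":[-0.1,7.8,0.1],"twist":[0,0,0],"jaw":0.72},{"delta_pos":[-0.1,7.8,0.1],"twist":[0,0,0],"jaw":0.6}]'; python3 -m handwheel '[{"delta_pos":[0,0,0],"twist":[0,0,0],"jaw":0.5},{"delta_pos":[0,0,0],"twist":[0,0,0],"jaw":0.45},{"delta_pos":[0,0,0],"twist":[0,0,0],"jaw":0.4},{"delta_pos":[0,0,0],"twist":[0,0,0],"jaw":0.3},{"delta_pos":[0,0,0],"twist":[0,0,0],"jaw":0.3},{"delta_pos":[0,0,0],"twist":[0,0,0],"jaw":0.3},{"delta_pos":[0,0,0],"twist":[0,0,0],"jaw":0.3},{"delta_pos":[0,0,0],"twist":[0,0,0],"jaw":0.3},{"delta_pos":[0,0,0],"twist":[0,0,0],"jaw":0.3},{"delta_pos":[0,0,0],"twist":[0,0,0],"jaw":0.3}]' 60; python3 -m handwheel '[{"delta_pos":[0,-0.5,0],"twist":[0,0,0],"jaw":0.3},{"delta_pos":[0,-1.5,0],"twist":[0,0,0],"jaw":0.3},{"delta_pos":[0,-3,0],"twist":[0,0,0],"jaw":0.3},{"delta_pos":[0,-5,0],"twist":[0,0,0],"jaw":0.3},{"delta_pos":[0,-7.5,0],"twist":[0,0,0],"jaw":0.3},{"delta_pos":[0,-10,0],"twist":[0,0,0],"jaw":0.3},{"delta_pos":[0,-12,0],"twist":[0,0,0],"jaw":0.3},{"delta_pos":[0,-12.5,0],"twist":[0,0,0],"jaw":0.3},{"delta_pos":[0,-12.5,0],"twist":[0,0,0],"jaw":0.3},{"delta_pos":[0,-12.5,0],"twist":[0,0,0],"jaw":0.3}]'
python3 - <<'E'
from h import *
f,X,c=cloud("side"); save(f,"s20.png",(150,40,310,160))
go(*s2w((67,62)),190,-4.3)
E
```

```text
time_s: 46.77
eef_pos: [505.5, 370.2, 72.7]
ee_rot: [0.705, -0.705, 0.054, -0.055]
force: [-0.7, 0.9, 0.2]
grip_width: 0.607
time_s: 47.6
eef_pos: [504.9, 370.2, 72.8]
ee_rot: [0.705, -0.705, 0.055, -0.055]
force: [-4.4, -0.4, 6.0]
grip_width: 0.413
time_s: 48.43
eef_pos: [504.8, 369.7, 195.9]
ee_rot: [-0.705, 0.705, -0.055, 0.054]
force: [-0.2, -0.5, -4.2]
grip_width: 0.413
tcp [504.6 369.7 195.3] toolx yaw -8.9 | delta cm [ 16.51   0.53 -26.8 ] twist [array([ 0.002, -0.08 , -0.002]), array([4.000e-03, 3.062e+00, 2.000e-03])] | q [ 0.45  0.56  1.22 -0.    1.36  0.6 ] F [ 0.6 -0.2 -3.9] w 0.41 t 48.5
```

View pics/s20.png

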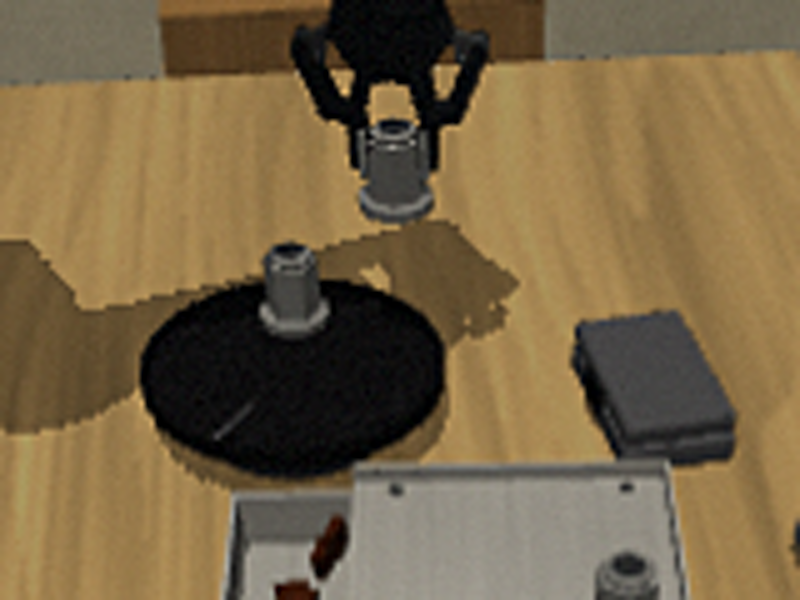

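```bash
python3 -m handwheel '[{"delta_pos":[0.7,0,-1.2],"twist":[0,0,0],"jaw":0.3},{"delta_pos":[2.3,0,-3.7],"twist":[0,-0.02,0],"jaw":0.3},{"delta_pos":[4.1,0,-6.7],"twist":[0,-0.03,0],"jaw":0.3},{"delta_pos":[6,0,-9.7],"twist":[0,-0.04,0],"jaw":0.3},{"delta_pos":[7.9,0,-12.8],"twist":[0,-0.05,0],"jaw":0.3},{"delta_pos":[9.8,0,-15.9],"twist":[0,-0.06,0],"jaw":0.3},{"delta_pos":[11.7,0,-19],"twist":[0,-0.07,0],"jaw":0.3},{"delta_pos":[13.6,0,-22],"twist":[0,-0.08,0],"jaw":0.3},{"delta_pos":[15.2,0,-24.7],"twist":[0,-0.08,0],"jaw":0.3},{"delta_pos":[16,0,-26],"twist":[0,-0.08,0],"jaw":0.3}]'
python3 - <<'E'
from h import *
go(*s2w((67,62)),150,-4.3)
E
```

```text
time_s: 49.32
eef_pos: [623.7, 84.0, 195.5]
ee_rot: [-0.706, 0.707, -0.028, 0.027]
force: [0.8, -0.1, -2.9]
grip_width: 0.412
tcp [623.7  84.  195.5] toolx yaw -4.5 | delta cm [ 0.3   4.55 -0.43] twist [array([ 0.001, -0.003, -0.002]), array([3.000e-03, 3.138e+00, 2.000e-03])] | q [-0.05  0.57  1.2  -0.    1.37  0.03] F [ 0.8 -0.1 -2.9] w 0.412 t 49.3
```

```bash
python3 -m handwheel '[{"delta_pos":[0.2,0.5,-0.4],"twist":[0,0,0],"jaw":0.3},{"delta_pos":[0.4,1.5,-0.7],"twist":[0,0,0],"jaw":0.3},{"delta_pos":[0.4,3,-0.7],"twist":[0,0,0],"jaw":0.3},{"delta_pos":[0.4,4,-0.7],"twist":[0,0,0],"jaw":0.3},{"delta_pos":[0.4,4.5,-0.7],"twist":[0,0,0],"jaw":0.3},{"delta_pos":[0.4,4.5,-0.7],"twist":[0,0,0],"jaw":0.3},{"delta_pos":[0.4,4.5,-0.7],"twist":[0,0,0],"jaw":0.3},{"delta_pos":[0.4,4.5,-0.7],"twist":[0,0,0],"jaw":0.3},{"delta_pos":[0.4,4.5,-0.7],"twist":[0,0,0],"jaw":0.3},{"delta_pos":[0.4,4.5,-0.7],"twist":[0,0,0],"jaw":0.3}]'
python3 - <<'E'
from h import *
go(*s2w((67,62)),82,-4.3)
E
```

```text
time_s: 50.15
eef_pos: [626.7, 81.2, 152.6]
ee_rot: [-0.707, 0.707, -0.026, 0.027]
force: [0.2, 0.4, -3.9]
grip_width: 0.412
tcp [626.7  81.2 152.6] toolx yaw -4.3 | delta cm [-0.04  7.06 -0.18] twist [array([-0.   ,  0.   ,  0.001]), array([ 2.000e-03, -3.141e+00,  0.000e+00])] | q [-0.06  0.61  1.25  0.    1.27  0.02] F [ 0.2  0.4 -3.9] w 0.412 t 50.1
```

```bash
python3 -m handwheel '[{"delta_pos":[0,0.5,0],"twist":[0,0,0],"jaw":0.3},{"delta_pos":[0,1.5,-0.1],"twist":[0,0,0],"jaw":0.3},{"delta_pos":[0,2.8,-0.1],"twist":[0,0,0],"jaw":0.3},{"delta_pos":[0,4,-0.1],"twist":[0,0,0],"jaw":0.3},{"delta_pos":[0,5,-0.1],"twist":[0,0,0],"jaw":0.3},{"delta_pos":[0,5.8,-0.1],"twist":[0,0,0],"jaw":0.3},{"delta_pos":[0,6.3,-0.1],"twist":[0,0,0],"jaw":0.3},{"delta_pos":[0,6.5,-0.1],"twist":[0,0,0],"jaw":0.3},{"delta_pos":[0,6.5,-0.1],"twist":[0,0,0],"jaw":0.3},{"delta_pos":[0,6.5,-0.1],"twist":[0,0,0],"jaw":0.3}]'
python3 - <<'E'
from h import *
go(*s2w((67,62)),83,-4.3)
E
```

```text
time_s: 50.98
eef_pos: [626.7, 80.1, 87.4]
ee_rot: [0.707, -0.707, 0.026, -0.027]
force: [0.7, 0.2, -2.9]
grip_width: 0.413
tcp [626.7  80.1  87.4] toolx yaw -4.3 | delta cm [-0.04  0.44 -0.07] twist [array([-0.   ,  0.   ,  0.001]), array([ 1.000e-03, -3.142e+00,  0.000e+00])] | q [-0.06  0.68  1.32  0.    1.14  0.02] F [ 0.7  0.2 -2.9] w 0.413 t 51.0
```

```bash
python3 -m handwheel '[{"delta_pos":[0,0.25,0],"twist":[0,0,0],"jaw":0.3},{"delta_pos":[0,0.4,0],"twist":[0,0,0],"jaw":0.3},{"delta_pos":[0,0.46,0],"twist":[0,0,0],"jaw":0.3},{"delta_pos":[0,0.46,0],"twist":[0,0,0],"jaw":0.3},{"delta_pos":[0,0.46,0],"twist":[0,0,0],"jaw":0.5},{"delta_pos":[0,0.46,0],"twist":[0,0,0],"jaw":0.72},{"delta_pos":[0,0.46,0],"twist":[0,0,0],"jaw":0.72},{"delta_pos":[0,0.46,0],"twist":[0,0,0],"jaw":0.72},{"delta_pos":[0,0.46,0],"twist":[0,0,0],"jaw":0.72},{"delta_pos":[0,0.46,0],"twist":[0,0,0],"jaw":0.72}]'; python3 -m handwheel '[{"delta_pos":[0,-0.5,0],"twist":[0,0,0],"jaw":0.72},{"delta_pos":[0,-1.5,0],"twist":[0,0,0],"jaw":0.72},{"delta_pos":[0,-3,0],"twist":[0,0,0],"jaw":0.72},{"delta_pos":[0,-5,0],"twist":[0,0,0],"jaw":0.72},{"delta_pos":[0,-7,0],"twist":[0,0,0],"jaw":0.72},{"delta_pos":[0,-9,0],"twist":[0,0,0],"jaw":0.72},{"delta_pos":[0,-10,0],"twist":[0,0,0],"jaw":0.72},{"delta_pos":[0,-10,0.5],"twist":[0,0,0],"jaw":0.72},{"delta_pos":[0,-10,1.5],"twist":[0,0,0],"jaw":0.72},{"delta_pos":[0,-10,3],"twist":[0,0,0],"jaw":0.72}]'
python3 - <<'E'
from h import *
f,X,c=cloud("side"); save(f,"s21.png",(150,60,350,220))
for c,a in nuts(): pass
for c,a in nuts((580,680,-160,190),60): print(w2s(c).round(1))
go(424,421,165,24)
E
```

```text
time_s: 51.82
eef_pos: [626.5, 80.1, 82.4]
ee_rot: [-0.707, 0.707, -0.026, 0.027]
force: [0.1, 0.4, 0.0]
grip_width: 0.718
time_s: 52.65
eef_pos: [628.3, 110.4, 181.2]
ee_rot: [-0.707, 0.707, -0.028, 0.026]
force: [-0.1, 0.7, -0.4]
grip_width: 0.723
nut [424.3 420.6] ang 25 next 20 n 445 cost 2.45 worst 2.8 t 52.8
nut [ 612.4 -108.4] ang 55 next 50 n 527 cost 2.18 worst 2.38 t 52.9
nut [616.5 -43.2] ang 50 next 55 n 431 cost 1.96 worst 2.32 t 52.9
nut [621.2  18.5] ang 55 next 0 n 407 cost 2.29 worst 2.5 t 52.9
nut [626.5  78.8] ang 50 next 55 n 316 cost 2.53 worst 2.7 t 52.9
[  67.2 -126.4]
[ 66.5 -61. ]
[66.5  0.9]
[67.3 61.5]
tcp [628.5 110.4 181.6] toolx yaw -4.3 | delta cm [-22.69   1.68  29.46] twist [array([-0.   , -0.493, -0.001]), array([ 2.000e-03,  2.648e+00, -0.000e+00])] | q [-0.01  0.6   1.19 -0.    1.35  0.06] F [-1.3 -0.6 -0.3] w 0.723 t 52.9
```

View pics/s21.png

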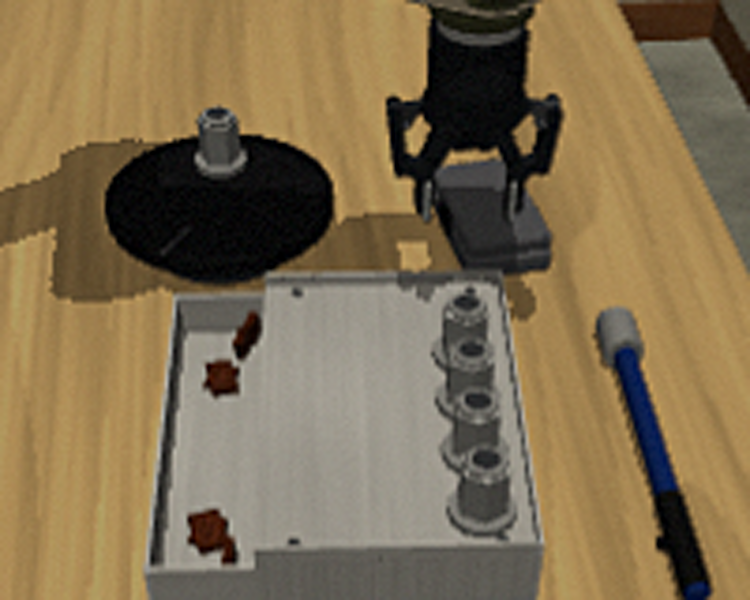

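Four nuts stand in the row. The last one is at (424,421), yaw 23°.

```bash
python3 -m handwheel '[{"delta_pos":[-1.2,0,1.5],"twist":[0,-0.04,0],"jaw":0.72},{"delta_pos":[-3.5,0,4.5],"twist":[0,-0.09,0],"jaw":0.72},{"delta_pos":[-5.8,0,7.5],"twist":[0,-0.15,0],"jaw":0.72},{"delta_pos":[-8.1,0,10.5],"twist":[0,-0.2,0],"jaw":0.72},{"delta_pos":[-10.4,0,13.5],"twist":[0,-0.25,0],"jaw":0.72},{"delta_pos":[-12.7,0.3,16.5],"twist":[0,-0.3,0],"jaw":0.72},{"delta_pos":[-15,0.6,19.5],"twist":[0,-0.35,0],"jaw":0.72},{"delta_pos":[-17.3,0.9,22.5],"twist":[0,-0.4,0],"jaw":0.72},{"delta_pos":[-19.6,1.2,25.5],"twist":[0,-0.45,0],"jaw":0.72},{"delta_pos":[-21.7,1.6,28.2],"twist":[0,-0.48,0],"jaw":0.72}]'
python3 - <<'E'
from h import *
go(424.3,420.7,150,23)
E
```

```text
time_s: 53.73
eef_pos: [432.2, 408.9, 166.3]
ee_rot: [0.693, -0.692, -0.143, 0.143]
force: [-0.0, 0.1, -0.4]
grip_width: 0.718
tcp [432.2 408.9 166.3] toolx yaw 23.3 | delta cm [-0.25  1.63  1.4 ] twist [array([-0.   ,  0.006,  0.   ]), array([ 0.   , -3.136,  0.   ])] | q [0.56 0.52 1.37 0.   1.25 0.15] F [-0.   0.1 -0.4] w 0.718 t 53.7
```

```bash
python3 -m handwheel '[{"delta_pos":[-0.1,0.5,0.7],"twist":[0,0,0],"jaw":0.72},{"delta_pos":[-0.3,1.2,1.4],"twist":[0,0,0],"jaw":0.72},{"delta_pos":[-0.3,1.6,1.5],"twist":[0,0,0],"jaw":0.72},{"delta_pos":[-0.3,1.6,1.5],"twist":[0,0,0],"jaw":0.72},{"delta_pos":[-0.3,1.6,1.5],"twist":[0,0,0],"jaw":0.72},{"delta_pos":[-0.3,1.6,1.5],"twist":[0,0,0],"jaw":0.72},{"delta_pos":[-0.3,1.6,1.5],"twist":[0,0,0],"jaw":0.72},{"delta_pos":[-0.3,1.6,1.5],"twist":[0,0,0],"jaw":0.72},{"delta_pos":[-0.3,1.6,1.5],"twist":[0,0,0],"jaw":0.72},{"delta_pos":[-0.3,1.6,1.5],"twist":[0,0,0],"jaw":0.72}]'
python3 - <<'E'
from h import *
nuts()
go(424.5,420.7,72,23)
E
```

```text
time_s: 54.57
eef_pos: [424.9, 420.0, 150.5]
ee_rot: [0.693, -0.693, -0.142, 0.142]
force: [-0.3, -0.4, 0.2]
grip_width: 0.722
nut [424.4 420.6] ang 20 next 15 n 447 cost 2.44 worst 2.84 t 54.67
tcp [424.8 420.1 150.4] toolx yaw 23.2 | delta cm [-0.01  7.84  0.07] twist [array([0.   , 0.003, 0.   ]), array([ 0.   , -3.138, -0.   ])] | q [ 0.58  0.54  1.38 -0.    1.22  0.18] F [ 0.1 -0.4 -0.2] w 0.72 t 54.7
```

```bash
python3 -m handwheel '[{"delta_pos":[0,0.5,0.1],"twist":[0,0,0],"jaw":0.72},{"delta_pos":[0,1.5,0.1],"twist":[0,0,0],"jaw":0.72},{"delta_pos":[0,3,0.1],"twist":[0,0,0],"jaw":0.72},{"delta_pos":[0,4.5,0.1],"twist":[0,0,0],"jaw":0.72},{"delta_pos":[0,6,0.1],"twist":[0,0,0],"jaw":0.72},{"delta_pos":[0,7.1,0.1],"twist":[0,0,0],"jaw":0.72},{"delta_pos":[0,7.7,0.1],"twist":[0,0,0],"jaw":0.72},{"delta_pos":[0,7.8,0.1],"twist":[0,0,0],"jaw":0.72},{"delta_pos":[0,7.8,0.1],"twist":[0,0,0],"jaw":0.72},{"delta_pos":[0,7.8,0.1],"twist":[0,0,0],"jaw":0.6}]'; python3 -m handwheel '[{"delta_pos":[0,0,0],"twist":[0,0,0],"jaw":0.5},{"delta_pos":[0,0,0],"twist":[0,0,0],"jaw":0.45},{"delta_pos":[0,0,0],"twist":[0,0,0],"jaw":0.4},{"delta_pos":[0,0,0],"twist":[0,0,0],"jaw":0.3},{"delta_pos":[0,0,0],"twist":[0,0,0],"jaw":0.3},{"delta_pos":[0,0,0],"twist":[0,0,0],"jaw":0.3},{"delta_pos":[0,0,0],"twist":[0,0,0],"jaw":0.3},{"delta_pos":[0,0,0],"twist":[0,0,0],"jaw":0.3},{"delta_pos":[0,0,0],"twist":[0,0,0],"jaw":0.3},{"delta_pos":[0,0,0],"twist":[0,0,0],"jaw":0.3}]' 60; python3 -m handwheel '[{"delta_pos":[0,-0.5,0],"twist":[0,0,0],"jaw":0.3},{"delta_pos":[0,-1.5,0],"twist":[0,0,0],"jaw":0.3},{"delta_pos":[0,-3,0],"twist":[0,0,0],"jaw":0.3},{"delta_pos":[0,-5,0],"twist":[0,0,0],"jaw":0.3},{"delta_pos":[0,-7.5,0],"twist":[0,0,0],"jaw":0.3},{"delta_pos":[0,-10,0],"twist":[0,0,0],"jaw":0.3},{"delta_pos":[0,-12,0],"twist":[0,0,0],"jaw":0.3},{"delta_pos":[0,-12.5,0],"twist":[0,0,0],"jaw":0.3},{"delta_pos":[0,-12.5,0],"twist":[0,0,0],"jaw":0.3},{"delta_pos":[0,-12.5,0],"twist":[0,0,0],"jaw":0.3}]'
python3 - <<'E'
from h import *
f,X,c=cloud("side"); save(f,"s22.png",(150,40,310,160))
go(*s2w((67,124)),190,-4.3)
E
```

```text
time_s: 55.5
eef_pos: [424.7, 421.3, 73.1]
ee_rot: [0.693, -0.692, -0.143, 0.142]
force: [-0.0, 0.8, -0.5]
grip_width: 0.609
time_s: 56.33
eef_pos: [424.7, 421.3, 73.2]
ee_rot: [0.693, -0.692, -0.143, 0.142]
force: [-0.6, 0.3, 5.3]
grip_width: 0.416
time_s: 57.17
eef_pos: [423.9, 420.7, 196.2]
ee_rot: [-0.692, 0.693, 0.142, -0.143]
force: [0.0, -0.0, -3.8]
grip_width: 0.41
tcp [423.8 420.6 195.7] toolx yaw 23.2 | delta cm [  8.03   0.56 -33.84] twist [array([ 0.001,  0.48 , -0.003]), array([-4.000e-03, -2.662e+00, -2.000e-03])] | q [0.59 0.5  1.32 0.   1.33 0.18] F [-0.5 -0.4 -3.5] w 0.409 t 57.2
```

View pics/s22.png

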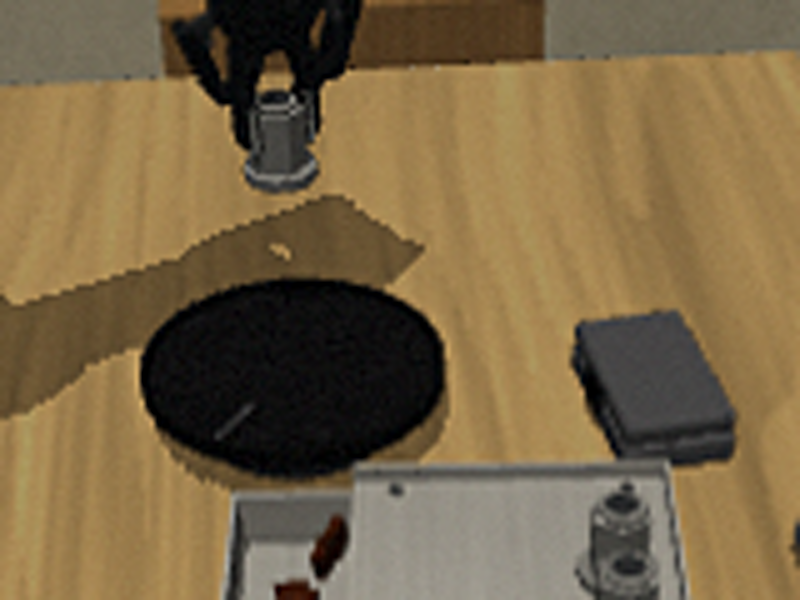

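```bash
python3 -m handwheel '[{"delta_pos":[0.3,0,-1.5],"twist":[0,0.03,0],"jaw":0.3},{"delta_pos":[1.1,0,-4.7],"twist":[0,0.08,0],"jaw":0.3},{"delta_pos":[1.9,0,-8.2],"twist":[0,0.14,0],"jaw":0.3},{"delta_pos":[2.8,0,-11.8],"twist":[0,0.2,0],"jaw":0.3},{"delta_pos":[3.6,0,-15.4],"twist":[0,0.26,0],"jaw":0.3},{"delta_pos":[4.5,0,-19],"twist":[0,0.32,0],"jaw":0.3},{"delta_pos":[5.3,0,-22.6],"twist":[0,0.38,0],"jaw":0.3},{"delta_pos":[6.2,0,-26.1],"twist":[0,0.43,0],"jaw":0.3},{"delta_pos":[7,0,-29.5],"twist":[0,0.48,0],"jaw":0.3},{"delta_pos":[7.6,0,-32],"twist":[0,0.48,0],"jaw":0.3}]'
python3 - <<'E'
from h import *
go(*s2w((67,124)),150,-4.3)
E
```

```text
time_s: 58.05
eef_pos: [621.1, 154.1, 195.3]
ee_rot: [-0.706, 0.707, -0.029, 0.027]
force: [-0.1, -0.0, -3.3]
grip_width: 0.414
tcp [621.1 154.1 195.3] toolx yaw -4.5 | delta cm [ 1.09  4.53 -1.2 ] twist [array([ 0.001, -0.004, -0.003]), array([4.000e-03, 3.137e+00, 1.000e-03])] | q [ 0.06  0.6   1.16 -0.    1.38  0.14] F [-0.1 -0.  -3.3] w 0.414 t 58.0
```

```bash
python3 -m handwheel '[{"delta_pos":[0.5,0.5,-0.6],"twist":[0,0,0],"jaw":0.3},{"delta_pos":[1,1.5,-1.2],"twist":[0,0,0],"jaw":0.3},{"delta_pos":[1.15,3,-1.45],"twist":[0,0,0],"jaw":0.3},{"delta_pos":[1.15,4,-1.45],"twist":[0,0,0],"jaw":0.3},{"delta_pos":[1.15,4.5,-1.45],"twist":[0,0,0],"jaw":0.3},{"delta_pos":[1.15,4.5,-1.45],"twist":[0,0,0],"jaw":0.3},{"delta_pos":[1.15,4.5,-1.45],"twist":[0,0,0],"jaw":0.3},{"delta_pos":[1.15,4.5,-1.45],"twist":[0,0,0],"jaw":0.3},{"delta_pos":[1.15,4.5,-1.45],"twist":[0,0,0],"jaw":0.3},{"delta_pos":[1.15,4.5,-1.45],"twist":[0,0,0],"jaw":0.3}]'
python3 - <<'E'
from h import *
go(*s2w((67,124)),82,-4.3)
E
```

```text
time_s: 58.88
eef_pos: [630.9, 141.7, 153.0]
ee_rot: [0.707, -0.707, 0.026, -0.027]
force: [0.2, 0.5, -3.2]
grip_width: 0.41
tcp [630.9 141.7 153. ] toolx yaw -4.3 | delta cm [ 0.    7.1  -0.05] twist [array([-0.   ,  0.   ,  0.001]), array([ 2.000e-03, -3.141e+00,  0.000e+00])] | q [0.04 0.64 1.2  0.   1.3  0.11] F [ 0.2  0.5 -3.2] w 0.41 t 58.9
```

```bash
python3 -m handwheel '[{"delta_pos":[0,0.5,0],"twist":[0,0,0],"jaw":0.3},{"delta_pos":[0,1.5,0],"twist":[0,0,0],"jaw":0.3},{"delta_pos":[0,2.8,0],"twist":[0,0,0],"jaw":0.3},{"delta_pos":[0,4,0],"twist":[0,0,0],"jaw":0.3},{"delta_pos":[0,5,0],"twist":[0,0,0],"jaw":0.3},{"delta_pos":[0,5.8,0],"twist":[0,0,0],"jaw":0.3},{"delta_pos":[0,6.3,0],"twist":[0,0,0],"jaw":0.3},{"delta_pos":[0,6.5,0],"twist":[0,0,0],"jaw":0.3},{"delta_pos":[0,6.5,0],"twist":[0,0,0],"jaw":0.3},{"delta_pos":[0,6.5,0],"twist":[0,0,0],"jaw":0.3}]'
python3 - <<'E'
from h import *
go(*s2w((67,124)),83.2,-4.3)
f,X,c=cloud("side"); save(f,"s23.png",(150,60,350,220))
E
```

```text
time_s: 59.72
eef_pos: [631.0, 141.6, 87.9]
ee_rot: [0.707, -0.707, 0.026, -0.027]
force: [0.9, 0.3, -3.1]
grip_width: 0.411
tcp [631.  141.6  87.9] toolx yaw -4.3 | delta cm [-0.01  0.47 -0.03] twist [array([-0.   ,  0.   ,  0.001]), array([ 1.000e-03, -3.142e+00,  0.000e+00])] | q [0.04 0.71 1.27 0.   1.17 0.11] F [ 0.9  0.3 -3.1] w 0.411 t 59.7
```

View pics/s23.png

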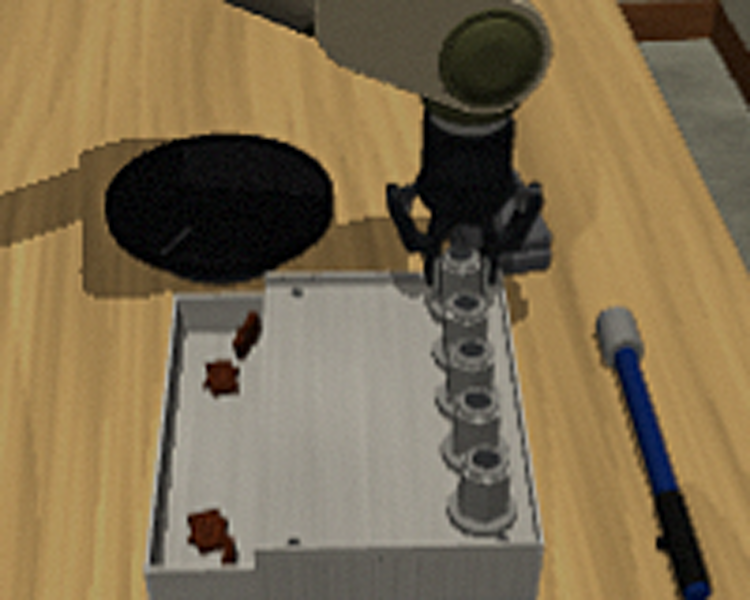

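Release, lift, and then retreat with the gripper clear.

```bash
python3 -m handwheel '[{"delta_pos":[0,0.25,0],"twist":[0,0,0],"jaw":0.3},{"delta_pos":[0,0.4,0],"twist":[0,0,0],"jaw":0.3},{"delta_pos":[0,0.48,0],"twist":[0,0,0],"jaw":0.3},{"delta_pos":[0,0.48,0],"twist":[0,0,0],"jaw":0.3},{"delta_pos":[0,0.48,0],"twist":[0,0,0],"jaw":0.5},{"delta_pos":[0,0.48,0],"twist":[0,0,0],"jaw":0.72},{"delta_pos":[0,0.48,0],"twist":[0,0,0],"jaw":0.72},{"delta_pos":[0,0.48,0],"twist":[0,0,0],"jaw":0.72},{"delta_pos":[0,0.48,0],"twist":[0,0,0],"jaw":0.72},{"delta_pos":[0,0.48,0],"twist":[0,0,0],"jaw":0.72}]'; python3 -m handwheel '[{"delta_pos":[0,-0.5,0],"twist":[0,0,0],"jaw":0.72},{"delta_pos":[0,-1.5,0],"twist":[0,0,0],"jaw":0.72},{"delta_pos":[0,-3,0],"twist":[0,0,0],"jaw":0.72},{"delta_pos":[0,-5,0],"twist":[0,0,0],"jaw":0.72},{"delta_pos":[0,-7,0],"twist":[0,0,0],"jaw":0.72},{"delta_pos":[0,-9,0],"twist":[0,0,0],"jaw":0.72},{"delta_pos":[0,-11,0],"twist":[0,0,0],"jaw":0.72},{"delta_pos":[0,-13,0],"twist":[0,0,0],"jaw":0.72},{"delta_pos":[0,-15,0],"twist":[0,0,0],"jaw":0.72},{"delta_pos":[0,-16,0],"twist":[0,0,0],"jaw":0.72}]'; python3 -m handwheel '[{"delta_pos":[-1,0,1],"twist":[0,0,0],"jaw":0.72},{"delta_pos":[-3,0,3],"twist":[0,0,0],"jaw":0.72},{"delta_pos":[-5,0,5],"twist":[0,0,0],"jaw":0.72},{"delta_pos":[-8,0,8],"twist":[0,0,0],"jaw":0.72},{"delta_pos":[-11,0,11],"twist":[0,0,0],"jaw":0.72},{"delta_pos":[-14,0,14],"twist":[0,0,0],"jaw":0.72},{"delta_pos":[-17,0,17],"twist":[0,0,0],"jaw":0.72},{"delta_pos":[-19,0,19],"twist":[0,0,0],"jaw":0.72},{"delta_pos":[-20,0,20],"twist":[0,0,0],"jaw":0.72},{"delta_pos":[-20,0,20],"twist":[0,0,0],"jaw":0.72}]'
python3 - <<'E'
from h import *
f,X,c=cloud("side"); save(f,"s24.png")
f2,X2,c=cloud("top"); save(f2,"t24.png",(80,110,420,310))
for c,a in nuts((580,680,-160,190),60): print(w2s(c).round(1))
Z=X2[...,2]
rect((Z>68)&(Z<100)&(X2[...,0]>400)&(X2[...,0]<520)&(X2[...,1]<-330)&(X2[...,1]>-440),X2,"handle")
for nm,F,XX in(("side",f,X),("top",f2,X2)):
    m=(F[...,0]>1.6*F[...,2]+20)&(XX[...,2]>3)&(XX[...,2]<76)&(XX[...,0]>350)&(XX[...,0]<660)&(XX[...,1]>-140)&(XX[...,1]<185)
    n,l,s,ce=cv2.connectedComponentsWithStats(m.astype(np.uint8))
    for i in range(1,n):
        if s[i,4]>=6: P=rect(l==i,XX,nm+" flk"); print(w2s(np.median(P[:,:2],0)).round(0))
rect((X2[...,2]>25)&(X2[...,0]>640)&(X2[...,0]<790)&(X2[...,1]<-280)&(X2[...,1]>-430),X2,"mug")
rect((X2[...,2]>20)&(X2[...,0]>735)&(X2[...,0]<830)&(X2[...,1]<200)&(X2[...,1]>-200),X2,"wrench")
E
```

```text
time_s: 60.6
eef_pos: [630.8, 141.5, 82.6]
ee_rot: [0.707, -0.707, 0.026, -0.027]
force: [0.6, -0.7, -0.5]
grip_width: 0.72
time_s: 61.43
eef_pos: [631.2, 141.6, 246.4]
ee_rot: [0.707, -0.706, 0.025, -0.028]
force: [0.5, -0.9, 1.0]
grip_width: 0.722
time_s: 62.27
eef_pos: [444.5, 357.9, 243.0]
ee_rot: [0.707, -0.706, 0.025, -0.025]
force: [0.1, -0.2, 0.4]
grip_width: 0.72
nut [ 612.7 -108.4] ang 55 next 50 n 527 cost 1.88 worst 2.19 t 62.47
nut [616.5 -43.1] ang 55 next 50 n 445 cost 2.2 worst 2.54 t 62.47
nut [621.6  18.4] ang 55 next 0 n 404 cost 2.36 worst 2.62 t 62.47
nut [630.5 141. ] ang 0 next 5 n 372 cost 2.35 worst 2.56 t 62.47
nut [626.2  78.5] ang 55 next 0 n 378 cost 2.43 worst 2.62 t 62.47
[  67.6 -126.2]
[ 66.5 -60.8]
[67.   0.8]
[ 66.6 123.7]
[67.  61.1]
handle 160 ctr [ 459.  -373.8] size [59.6 26. ] ang 82.2 z [78.9 86.9 92.2]
side flk 16 ctr [438.1 167.9] size [32.1  9.6] ang 60.2 z [30.1 32.9 38.4]
[-128.  134.]
side flk 54 ctr [413.8 134.4] size [49.4 24.3] ang 88.0 z [10.3 13.5 16.5]
[-148.   94.]
side flk 95 ctr [399.8 -78.6] size [27.  80.1] ang 7.5 z [11.1 13.4 37.5]
[-148.  -97.]
top flk 15 ctr [435.4 169.8] size [29.5  4.7] ang 58.6 z [28.  32.4 40.6]
[-130.  137.]
top flk 69 ctr [410.  130.2] size [36.5 23.3] ang 89.3 z [ 9.  13.  18.8]
[-151.   96.]
top flk 13 ctr [ 410.6 -111.5] size [33.3  3.3] ang 89.3 z [30.5 36.  40.5]
[-136. -141.]
top flk 76 ctr [394.5 -58.5] size [25.3 35.2] ang 8.6 z [ 9.  14.1 19.8]
[-155.  -93.]
mug 420 ctr [ 706.9 -356.8] size [98.  80.7] ang 84.3 z [29.7 72.3 99.7]
wrench 684 ctr [781.4  -6.1] size [336.1  36.6] ang 89.6 z [22.4 28.8 37.7]
```

View pics/s24.png

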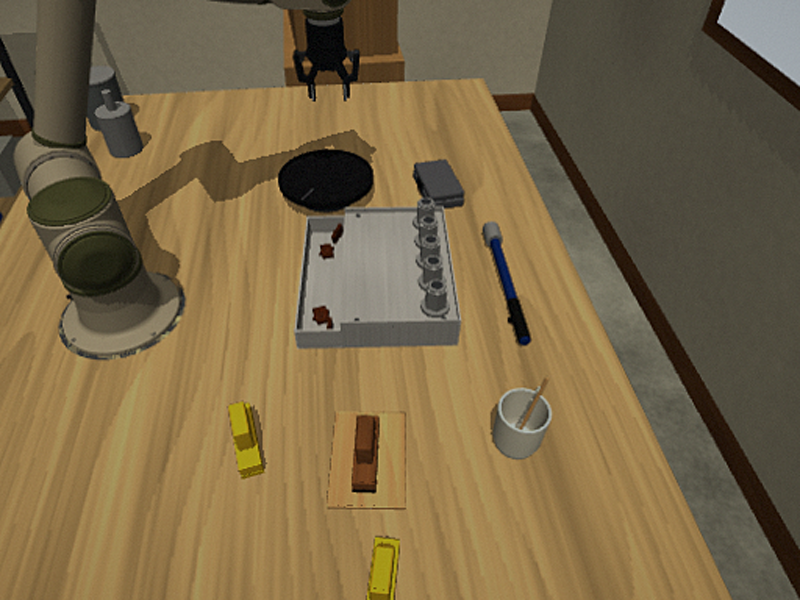

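View pics/t24.png

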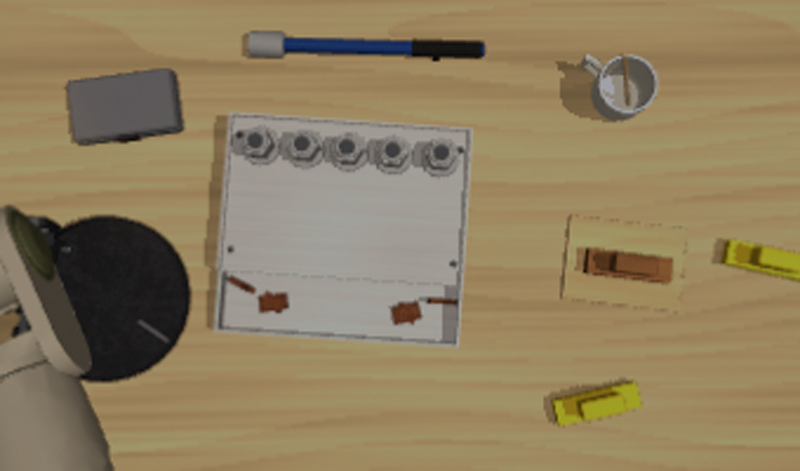

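Both views show all four flakes in the trough and the shelf bare. The five nuts are upright at shelf x≈67, the scraper is on the middle of its board, the bystanders are unmoved, and the arm is clear. Handing in.

```bash
python3 -c "
from rig import ctrl; print(ctrl.finish_job())"
```

```text
the job is handed in; nothing more can be done
None
```

I swept the 4 rust flakes off the shelf into the trough with two passes of the brown scraper and stood it back on its board. After that I moved all 5 wheel nuts from the turntable to a row along the shelf's back lip. I handed the job in after about 62 s; no verdict was reported.

My last checks before handing in:
- **Flakes:** the shelf is bare and all 4 lie in the trough. Two of them stand on edge, with their tops about 40 mm up and centres about 20 mm, below the 55 mm limit.
- **Nuts:** all 5 look upright, at shelf x of 66–68 mm (allowed 45–90) and y of −126, −61, 1, 61 and 124 mm.
- **Scraper:** it stands upright and released at about (459, −374) mm, within a few mm of the board centre I measured from its corners at about (460, −376) mm.
- **Bystanders:** the mug and lug wrench handle measured within about 1 mm of where they started. I checked the key case only by eye, and it looks unmoved.

- **Board measurement:** an automatic fit of the board outline failed, so its centre comes from corner pixels and could be off by a few millimetres.
- **Turntable:** it turned between the first and second picks, so I located the remaining nuts again before each pick.

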